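# Pack a model car kit in layers

### The arm

A 7-joint arm with a two-finger parallel gripper is mounted at the origin on the work surface. World frame = base frame: x ahead of the robot, y to its left, z up, the work surface at z = 0. Lengths are in mm, angles in rad, forces in N, time in s.
With the tool pointing down it reaches from about 400 to 875 mm from the base axis. Payload 4.4 kg.
Tool frame: the origin (TCP) lies midway between the tips of the shut fingers; the grasp point (between the pads) lies 19 mm behind it; x points along the fingers, z is the direction in which the jaws open and shut, and the axes are right-handed (so a half turn about x gives the same grasp; the last joint's range is limited). The gripper opens to 85 mm and grips with 20 to 120 N. Pads are 22 mm wide; open, the fingers measure 114 mm over their backs; the gripper's body (76 mm by 85 mm) begins 54 mm behind the grasp point. The pads swing forward as they close: fully open they stand 13 mm farther back than shut.
Start: joints at [-1.354, 0.628, 0.038, 1.517, -0.027, 0.996, -0.02], TCP at [181.354, 624.203, 198.713] pointing down, gripper open.
Joint ranges: [-3.06, 3.06], [-0.37, 2.12], [-1.25, 1.32], [0.18, 2.47], [-1.1, 4.24], [0.23, 1.98], [-2.94, 2.94]. Speed limits (rad/s): [2.57, 2.57, 3.14, 3.14, 3.14, 3.14, 3.14].

### API

Orientations are given as [roll, pitch, yaw] about the fixed x, y, z axes, in that order (R = Rz(yaw) Ry(pitch) Rx(roll)).
In Python, from cell import ctrl gives the robot as it stands. The module is installed in compiled form; this text tells all that it offers.
- The arm moves only by the tool servo_tool, never from a script. Its argument "rows" is a list of rows, each an object of numbers: "dx", "dy", "dz": the shift along the tool's x, y, z in units of 750 mm (1.0 is 750 mm); "wx", "wy", "wz": the turn, a rotation vector about the tool's x, y, z in units of 6 degrees (1.0 is 6 degrees); "fingers": the closure, from 0 (fully open) to 1 (shut). In form: [{"dx": .., "dy": .., "dz": .., "wx": .., "wy": .., "wz": .., "fingers": ..}, ...]. A call has 1 to 5 rows; each row shifts and turns the commanded pose from where the row before left it, along the tool's axes as they then stand; what a row does not reach is not made up. A row lasts 1/8 s, in which the tool goes at most 62.5 mm and 10.7 degrees, less where a joint would pass 70% of its speed; a pose out of reach is approached as far as the arm can. A call with a number of a shift or a turn outside -1 to 1 is refused whole. A call with a gripper value outside its range is refused whole. The fingers move at their own pace and stop on an object; the grip force is fixed at half the most. Time passes only in rows, so rows that do not move let the fingers close. It gives the time, the measured TCP pose, the force and the opening at its end, in the units of the state.
- ctrl.read_state(): the state, without advancing time (a new reading comes with each control period).
- ctrl.get_image(name): name is "side" or "top" or "wrist"; returns the picture (480x640x3 uint8, red, green, blue); there is no depth.
- ctrl.camera_info(name): a dict with "fovy" (degrees; the focal length in pixels is half the picture's height over the tangent of half this angle, whatever the lens; pixels are square), "cx", "cy" (the principal point, pixels), "R" (3x3) and "t" (3): a world point X has camera coordinates R X + t. Camera axes: x right, y down, z forward; pixel columns grow to the right and rows downward; lengths in mm; the calibration is good to about 2 mm. A picture is of the moment at which its call begins: read the wrist's pose just before it. camera_info takes no time and is no camera call; for the wrist camera it gives the pose at the moment of the call.
- ctrl.finish_job(): hands the job in, once; it reports no verdict.
Trained networks look in the newest picture that a camera, given by its name, has taken for a name from the list of things; names that differ only in an ending like _2 or _b are one class to them, and where a whole thing is asked for, a point or a joint stands for the part that bears it (a point fixed in the world has none). Each returns a list of dicts, best first, with "conf" (0 to 1); they miss things now and then, are a little off and sometimes report something else, mostly with a low value. They report only what shows in the picture. A call takes as long as a camera call. They do not tell look-alikes from the thing itself.
- ctrl.search_frame(label, camera): "extent" ([centre column, centre row, width, height] in pixels, round what is visible of it).
- ctrl.silhouettes(label, camera): "region" (480x640 bool, what is visible of it) and "extent" ([centre column, centre row, width, height] in pixels, round what is visible of it).
- ctrl.mark_of(label, camera): "point" ([column, row] in pixels: a listed point, or the origin of a listed thing).
The state is a dict: "clock": time; "qpos": joint angles; "qd": joint speeds; "tau": joint torques, N m; "eef_pos": TCP position; "tool_rot": TCP orientation; "force": force on the tool from outside, world axes, zero at the start; "torque": the same for the moment, N m; "width": finger opening in mm.
Only numpy, scipy, OpenCV 4.12 (cv2) and the standard library are available. Lean on these libraries where they do the work, as an engineer would, in place of code of your own. Each camera call takes 0.05 s, during which the arm holds its last target.

### The job

Pack the loose parts of the coupe kit into the black tray: lay the tyred rear (larger) wheel in the large round pocket, the tyred front (smaller) wheel in the small round pocket and the engine in the rectangular pocket, each right down in its pocket. Then, last of all, cover all three with the coupe body shell, right way up and lined up with the tray, so that it stands level on the tray's floor around the pocket blocks. Set things down rather than dropping them, and leave the pickup shell and the bare metal rim where they are.

Things in the scene. Friction and masses are not known exactly. Their poses are not given: they have to be found in the camera images.
- rear_wheel: The larger wheel: black tyre with a silver five-spoke face, lying flat, face up. Solid disc 36 mm in diameter, 18 mm high. Origin at the centre of its underside, z up along the axle. About 25 g.
- front_wheel: The smaller wheel: black tyre with a silver five-spoke face, lying flat, face up. Solid disc 28 mm in diameter, 16 mm high. Origin at the centre of its underside, z up along the axle. About 16 g.
- engine: Grey engine block standing upright: 36 mm long (x) by 26 mm wide (y), plain upright sides to 18 mm height; two silver valve covers and a round air filter on top make it 24 mm high. Origin at the centre of its underside, z up. Grip it across the 26 mm. About 30 g.
- coupe_shell: White coupe body with closed roof, bonnet and boot; hollow, open below, upright. 196 mm long (x, nose +x), 78 wide (y); bonnet and boot 36 high. The cabin, 46 wide with upright flanks, rises from 36 to 54 mm between x = -42 and +34: grip it there across y (it balances at the origin). Inside 191 x 73, 33 mm high, no cross walls. Origin: centre of underside, z up. About 70 g.
- kit_tray: Fixed black open tray 230 mm (x) by 124 mm (y), walls 4 thick and 14 high, floor 4 thick. Origin: centre of underside, z up. Holds the three pocket blocks in a row along x, 56 mm apart, the middle one at its centre; their order varies. The coupe shell finally stands on the floor centred over the row, along x (nose either way), about 9 mm to spare at each side, 12 at each end.
- large_round_pocket: Fixed grey square block 54 by 54 mm, 8 mm high, on the tray floor, with a round recess 44 mm in diameter and 6 mm deep: the rear wheel's pocket. Origin at the centre of the block's underside (4 mm above the table), z up; the recess floor is 2 mm above the origin.
- small_round_pocket: Like the large one, but with a round recess 36 mm in diameter, 6 mm deep, floor 2 mm above the origin: the front wheel's pocket. Origin at the centre of the block's underside (4 mm above the table), z up.
- engine_pocket: Like the round ones, but with a rectangular recess 44 mm (x) by 34 mm (y), 6 mm deep, floor 2 mm above the origin: the engine's pocket, engine length along the 44 mm, either way round. Its x lies along the tray's x. Origin at the centre of the block's underside (4 mm above the table), z up.
- pickup_shell: Bystander: white body shell of a pickup truck with an open load bed behind a short cab (58 mm high), 196 by 78 mm, standing upright. Origin at the centre of its underside, x to the nose. It stays where it is.
- bare_rim: Bystander: bare silver metal wheel rim without tyre, a small cup 30 mm in diameter and 16 mm high, lying flat among the small parts. Origin at the centre of its underside. It stays where it is. (Two loose paint jars, 34 mm in diameter and 42 mm high, stand in the same row.)
Not all that is in view belongs to the job. What is shaped like the rear_wheel but blue, purple or yellow is not meant.

How it is judged (in metres and radians):
On the way, in this order (a step that is already met when the one before it is completed fails the run):
1. both wheels and the engine lie down in their own pockets (horizontal distance between rear_wheel and large_round_pocket below 0.008 m and z of rear_wheel in the frame of large_round_pocket below 0.005 m and angle between each of rear_wheel, front_wheel, engine's own z axis and vertical below 0.15 rad and horizontal distance between front_wheel and small_round_pocket below 0.008 m and z of front_wheel in the frame of small_round_pocket below 0.005 m and horizontal distance between engine and engine_pocket below 0.008 m and z of engine in the frame of engine_pocket below 0.005 m and angle between the x axis of engine and the x axis of engine_pocket, either way round below 0.3 rad), for 0.2 s.
2. the coupe shell stands over them on the tray floor (horizontal distance between coupe_shell and kit_tray below 0.016 m and z of coupe_shell in the frame of kit_tray below 0.008 m and angle between coupe_shell's own z axis and vertical below 0.08 rad and angle between the x axis of coupe_shell and the x axis of kit_tray, either way round below 0.2 rad), for 0.2 s.
At the end, for the whole second after the job is handed in: Wheels and engine lie right down in their own pockets (within 8 mm of centre, 3 mm in height, upright, engine along its pocket); the coupe shell covers them, level, on the tray floor (within 4 mm in height), within 16 mm of centre and 0.2 rad of the tray's length; all at rest (all of step 1 and all of step 2 and linear speed of each of rear_wheel, front_wheel, engine, coupe_shell below 0.02 m/s); the robot touches nothing.
It fails at once if the pickup shell is moved more than 15 mm (distance of pickup_shell from where it was at the start of the episode above 0.015 m).
It fails at once if the bare rim is moved more than 15 mm (distance of bare_rim from where it was at the start of the episode above 0.015 m).
It fails at once if a kit part is dropped (falls free faster than 0.7 m/s, about 25 mm) ((linear speed of rear_wheel above 0.7 m/s and contact force between the fingers and rear_wheel below 0.05 N) or (linear speed of front_wheel above 0.7 m/s and contact force between the fingers and front_wheel below 0.05 N) or (linear speed of engine above 0.7 m/s and contact force between the fingers and engine below 0.05 N) or (linear speed of coupe_shell above 0.7 m/s and contact force between the fingers and coupe_shell below 0.05 N)).
It also fails if it takes over 120 s, if anything falls off the work surface, if the arm or the gripper's body presses on something with over 40 N, if the wrist force passes 120 N, or if a joint passes its speed limit or range.

## Working session

There is one attempt and no reset: what is moved stays moved. The work goes in short steps, Python scripts to look and compute and a tool call to move; the robot and the scene stay as the last step left them, time stands still between calls to the robot, and variables do not carry over. Pictures are saved under pics/ and viewed, and the job is handed in when it is done.

Besides the shell and the picture viewer there is one more tool, called after "Call:" as a command line: name --argument value ..., lists and objects as JSON in quotes. servo_tool: Moves the arm, as the interface text tells. Its arguments: {"type":"object","properties":{"rows":{"type":"array"}},"required":["rows"]}

```bash
mkdir -p pics; ls; python3 - <<'E'
from cell import ctrl
import cv2,numpy as np
print(ctrl.read_state())
for n in ["side","top","wrist"]:
    im=ctrl.get_image(n); cv2.imwrite(f"pics/{n}0.png",im[:,:,::-1]); 
    print(n,ctrl.camera_info(n))
E
```

```text
pics
{'clock': 0.0, 'qpos': array([-1.35379215,  0.62935175,  0.0384291 ,  1.51833881, -0.02701861,
        0.99628295, -0.01996659]), 'qd': array([-1.27012227e-03, -1.21529058e-03,  1.34747352e-04, -9.18603190e-05,
        1.09602742e-03, -4.05479044e-04,  6.10432682e-04]), 'tau': array([-9.35445387e-04, -5.63395107e+01,  1.22586206e+00, -1.93443847e+01,
        1.09527333e-02,  1.04088211e-02,  2.05970980e-05]), 'eef_pos': array([181.15549687, 623.55286652, 197.79458332]), 'tool_rot': array([-3.14106154,  1.56893282, -1.85303505]), 'force': array([ 0.18845551,  0.42709176, -0.27411916]), 'torque': array([ 0.0375102 , -0.01615217,  0.0191845 ]), 'width': 85.63350768370347}
side {'fovy': 49.900254788514644, 'cx': 328.5950453284983, 'cy': 227.9796251833864, 'R': array([[-0.99453729, -0.10432639,  0.00340463],
       [-0.08096524,  0.75042952, -0.65597268],
       [ 0.06588033, -0.65266495, -0.75477695]]), 't': array([536.08289711,  68.73046916, 838.87101802])}
top {'fovy': 56.09567281020454, 'cx': 312.63553747856855, 'cy': 239.1846828929751, 'R': array([[ 0.03636309, -0.99932779, -0.00465704],
       [-0.97399434, -0.03439764, -0.22394603],
       [ 0.22363531,  0.0126793 , -0.97459042]]), 't': array([-15.65370732, 529.25630531, 722.70722313])}
wrist {'fovy': 69.46913418136408, 'cx': 321.65094021454894, 'cy': 233.14076431087923, 'R': array([[ 0.27841904,  0.96045703, -0.00226543],
       [ 0.91985906, -0.26597041,  0.28830375],
       [ 0.27630083, -0.08235313, -0.95753632]]), 't': array([-649.56611208,  -37.38539605,  379.29671829])}
```

View pics/side0.png

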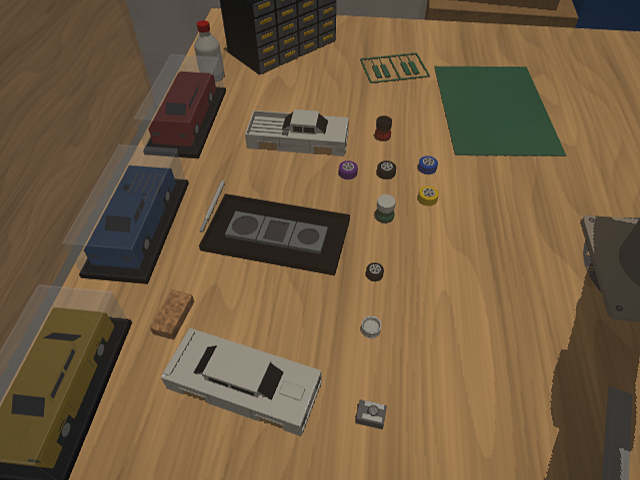

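View pics/top0.png

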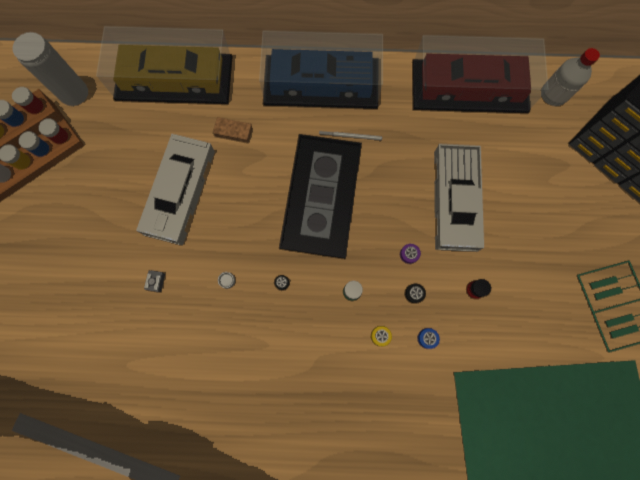

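View pics/wrist0.png

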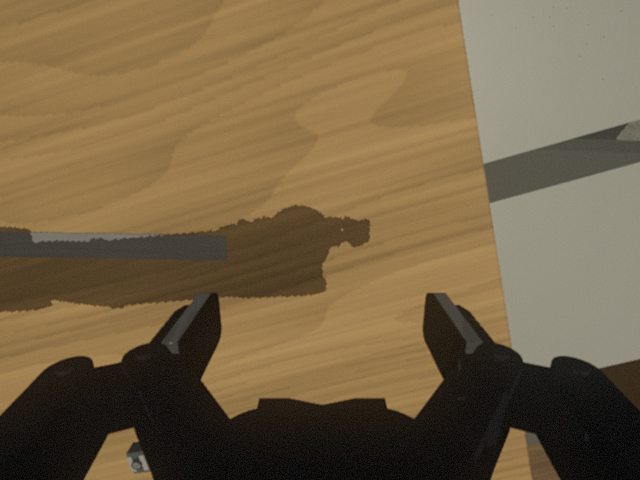

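The top view shows these parts:
- black large wheel at (415,293)
- small black wheel at (282,282)
- bare rim at (228,280)
- engine at (154,281)
- coupe at (175,188)
- pickup at (460,197)
- tray at (321,195), with the large pocket at (325,166), the engine pocket in the middle and the small pocket at (317,222)

Look-alikes:
- **Wheels:** purple (410,253), blue (429,338) and yellow (381,336) could pass for the rear wheel.
- **Rim and jars:** the rim (228,280), white jar (353,290) and dark jar (480,288) could pass for the small parts.
- **Shells:** the pickup (460,197) could pass for the coupe.

```bash
cat > h.py <<'E'
from cell import ctrl
import cv2,numpy as np
def K(i):
    f=240/np.tan(np.radians(i['fovy'])/2); return f
def back(i,uv,z):
    f=K(i); d=np.array([(uv[0]-i['cx'])/f,(uv[1]-i['cy'])/f,1.]); R=i['R']; C=-R.T@i['t']; d=R.T@d
    return C+d*(z-C[2])/d[2]
def proj(i,X):
    c=i['R']@np.asarray(X,float)+i['t']; f=K(i); return np.array([i['cx']+f*c[0]/c[2],i['cy']+f*c[1]/c[2]])
def tri(i1,p1,i2,p2):
    A=[];b=[]
    for i,p in ((i1,p1),(i2,p2)):
        C=-i['R'].T@i['t']; d=i['R'].T@np.array([(p[0]-i['cx'])/K(i),(p[1]-i['cy'])/K(i),1.]); d/=np.linalg.norm(d)
        P=np.eye(3)-np.outer(d,d); A.append(P); b.append(P@C)
    return np.linalg.solve(sum(A),sum(b))
E
python3 - <<'E'
from h import *
np.set_printoptions(precision=1,suppress=True)
for n in ["top","side"]:
    i=ctrl.camera_info(n)
    for lab,z in [("rear_wheel",0),("front_wheel",0),("engine",0),("coupe_shell",0),("kit_tray",0),("large_round_pocket",4),("small_round_pocket",4),("engine_pocket",4),("pickup_shell",0),("bare_rim",0)]:
        for r in ctrl.mark_of(lab,n)[:4]:
            if r['conf']>.3: print(n,lab,round(r['conf'],2),np.array(r['point']),back(i,r['point'],z)[:2])
im=cv2.imread('pics/top0.png')
a=cv2.resize(im[120:320,120:500],None,fx=2,fy=2,interpolation=cv2.INTER_CUBIC)
cv2.imwrite('pics/crop1.png',a)
E
```

```text
top rear_wheel 0.86 [427.4 335.5] [ 374.3 -207. ]
top rear_wheel 0.8 [411.1 292.7] [ 449.6 -178.9]
top rear_wheel 0.76 [407. 255.] [ 519.3 -172.2]
top rear_wheel 0.6 [380.6 334.9] [ 372.3 -123.6]
top front_wheel 0.46 [279.7 282.4] [459.8  61.5]
top engine 0.85 [156.2 279.4] [457.2 288.9]
top coupe_shell 0.66 [175.3 190.6] [629.8 271.8]
top kit_tray 0.67 [319.6 196. ] [628.6  -6.1]
top large_round_pocket 0.58 [323.9 166. ] [688.5 -12.5]
top small_round_pocket 0.84 [316.2 219.6] [580.4  -1.3]
top engine_pocket 0.64 [317.7 198.7] [621.7  -2.7]
top pickup_shell 0.73 [453.2 198.3] [ 632.8 -261.5]
top bare_rim 0.57 [226.7 285.2] [451.2 158.4]
side rear_wheel 0.84 [426.1 168. ] [ 371.  -206.2]
side rear_wheel 0.83 [385.1 175.7] [ 449.2 -175.9]
side rear_wheel 0.65 [346.1 171.1] [ 524.2 -180.7]
side rear_wheel 0.65 [425.1 200.7] [ 374.5 -117.4]
side front_wheel 0.69 [374.5 275.9] [458.4  60.6]
side engine 0.82 [367.9 416. ] [456.6 288.3]
side coupe_shell 0.88 [246.6 385.7] [624.4 264.1]
side kit_tray 0.73 [273.5 233.5] [635.4 -10.4]
side large_round_pocket 0.67 [375.2 277.6] [457.3  66.7]
side large_round_pocket 0.61 [243.6 228.5] [687.7 -12.7]
side small_round_pocket 0.9 [309.5 237.6] [572.1  -4.6]
side small_round_pocket 0.6 [243.6 385.2] [627.8 265.5]
side engine_pocket 0.87 [274.3 232. ] [633.8 -10.5]
side pickup_shell 0.67 [299.3 140.6] [ 626.4 -261.1]
side bare_rim 0.59 [373.  329.7] [456.1 158.7]
```

View pics/crop1.png

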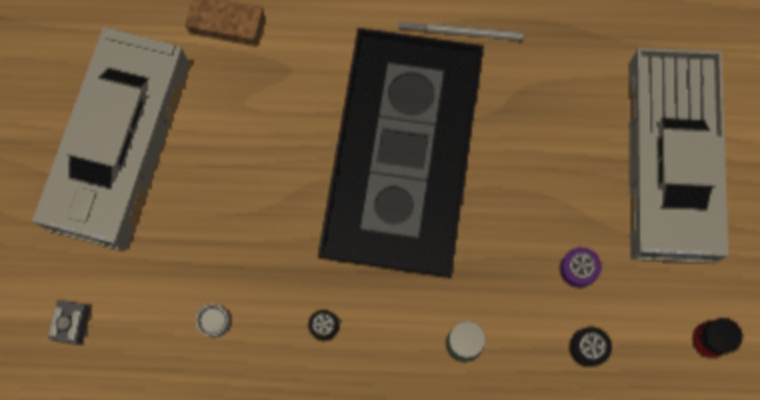

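```bash
cat > fit.py <<'E'
from h import *
from scipy.optimize import minimize
def box(x0,x1,y0,y1,z0,z1): return np.array([[x,y,z] for x in(x0,x1) for y in(y0,y1) for z in(z0,z1)],float)
def cyl(r,h): 
    a=np.linspace(0,2*np.pi,24,endpoint=False); return np.array([[r*np.cos(t),r*np.sin(t),z] for t in a for z in(0,h)])
M={'rear_wheel':[cyl(18,18)],'front_wheel':[cyl(14,16)],'bare_rim':[cyl(15,16)],
'engine':[box(-18,18,-13,13,0,18)],'kit_tray':[box(-115,115,-62,62,0,14)],
'coupe_shell':[box(-98,98,-39,39,0,36),box(-42,34,-23,23,0,54)],
'large_round_pocket':[box(-27,27,-27,27,4,12)],'small_round_pocket':[box(-27,27,-27,27,4,12)],'engine_pocket':[box(-27,27,-27,27,4,12)]}
S=4
def render(i,parts,x,y,th):
    m=np.zeros((480*S,640*S),np.uint8); c,s=np.cos(th),np.sin(th)
    for P in parts:
        W=np.c_[x+c*P[:,0]-s*P[:,1],y+s*P[:,0]+c*P[:,1],P[:,2]]
        q=np.array([proj(i,w) for w in W]); h=cv2.convexHull(((q+.5)*S*16).astype(np.float32).astype(np.int32))
        cv2.fillConvexPoly(m,h,1,shift=4)
    return m
def crop(mask,infos,parts,x,y,th): pass
def fit(lab,obs,x0,yaw=True):
    # obs list of (info,mask)
    def cost(p):
        t=0
        for i,m in obs:
            r=render(i,M[lab],p[0],p[1],p[2]/20 if yaw else 0)
            t+=1-(r&m).sum()/max(1,(r|m).sum())
        return t
    obs=[(i,cv2.resize(m.astype(np.uint8),None,fx=S,fy=S,interpolation=cv2.INTER_NEAREST)) for i,m in obs]
    p=np.array([x0[0],x0[1],x0[2]*20]); n=3 if yaw else 2
    f=lambda q: cost(np.r_[q,p[2]] if n==2 else q)
    sim=np.array([p[:n]]+[p[:n]+np.eye(n)[k]*6 for k in range(n)])
    r=minimize(f,p[:n],method='Nelder-Mead',options=dict(initial_simplex=sim,xatol=.1,fatol=1e-4,maxiter=60))
    q=r.x.copy()
    if n==3:q[2]/=20
    return q,r.fun
E
cat > m1.py <<'E'
from fit import *
np.set_printoptions(precision=3,suppress=True)
G={'rear_wheel':(450,-177,0),'front_wheel':(459,61,0),'engine':(457,288.5,0),'bare_rim':(454,158,0),'coupe_shell':(627,268,-.25+np.pi),'kit_tray':(632,-8,-.1),'large_round_pocket':(688,-12.5,-.1),'engine_pocket':(634,-8,-.1),'small_round_pocket':(577,-3,-.1)}
for lab,g in G.items():
    best={}
    for n in ['top','side']:
        i=ctrl.camera_info(n); gp=proj(i,[g[0],g[1],8]); 
        c=[(np.hypot(r['extent'][0]-gp[0],r['extent'][1]-gp[1]),r) for r in ctrl.silhouettes(lab,n)]
        c=[r for d,r in c if d<25]
        if c: best[n]=(i,np.array(c[0]['region']))
    yaw=lab not in('rear_wheel','front_wheel','bare_rim')
    for k in best: print(lab,k,*fit(lab,[best[k]],g,yaw))
    if len(best)==2: print(lab,'both',*fit(lab,list(best.values()),g,yaw))
E
python3 m1.py
```

```text
rear_wheel top [ 447.044 -182.669] 0.05906083588833311
rear_wheel side [ 448.64  -185.189] 0.07291273139403098
rear_wheel both [ 448.189 -183.545] 0.19159915868722321
front_wheel top [458.761  58.206] 0.06772207563764288
front_wheel side [458.705  56.914] 0.15980230642504123
front_wheel both [458.759  58.207] 0.23367255650525076
engine top [452.273 288.884  -0.154] 0.07426482804452572
engine side [453.928 288.01   -0.127] 0.05350329517863339
engine both [453.277 288.39   -0.156] 0.16439867698091393
bare_rim top [459.853 158.996] 0.09197407776669986
bare_rim side [460.611 157.568] 0.0816515174857495
bare_rim both [460.055 158.329] 0.19602355329248167
coupe_shell top [626.832 264.705   2.916] 0.03890212499699175
kit_tray top [628.894  -8.297  -0.121] 0.3101179637400048
kit_tray side [630.128  -9.778  -0.118] 0.34194317057818546
kit_tray both [629.614  -8.961  -0.121] 0.6607870752639592
large_round_pocket top [685.242 -14.826  -0.112] 0.04572719482745191
large_round_pocket side [686.345 -16.463  -0.111] 0.0418101328086572
large_round_pocket both [685.804 -15.632  -0.12 ] 0.11361563258608365
engine_pocket top [629.69   -7.541  -0.112] 0.06507413509060955
engine_pocket side [630.432  -9.748  -0.116] 0.03580280914348666
engine_pocket both [630.314  -8.489  -0.111] 0.14023517129669816
small_round_pocket top [573.871  -1.894  -0.113] 0.05871626549963527
small_round_pocket side [574.741  -2.668  -0.115] 0.05994142088413601
small_round_pocket both [574.389  -2.059  -0.114] 0.12970659929866302
```

```bash
cat > plan.py <<'E'
from h import *
import sys
from scipy.spatial.transform import Rotation as Ro
def plan(x,y,z,yaw):
    s=ctrl.read_state(); R=Ro.from_euler('xyz',s['tool_rot']).as_matrix(); p=s['eef_pos']
    # target: tool x down, tool z = jaw axis along +-(-sin yaw,cos yaw)
    best=None
    for sg in(1,-1):
        zt=sg*np.array([-np.sin(yaw),np.cos(yaw),0]); xt=np.array([0,0,-1.]); T=np.c_[xt,np.cross(zt,xt),zt]
        rv=Ro.from_matrix(R.T@T).as_rotvec()
        if best is None or np.linalg.norm(rv)<np.linalg.norm(best[0]): best=(rv,T)
    rv,T=best; d=np.array([x,y,z])-p
    np.set_printoptions(precision=4,suppress=True)
    print('t',s['clock'],'pos',p,'w',s['width'],'F',s['force'],'q7',s['qpos'][6])
    print('rot units',np.degrees(rv)/6,'| shift mm world',d,'| after-rot tool units',T.T@d/750,'| now tool units',R.T@d/750)
plan(*map(float,sys.argv[1:5]))
E
python3 plan.py 453.3 288.4 100 -0.155; python3 plan.py 448.2 -183.7 100 -0.115
```

```text
t 2.05 pos [181.3653 624.2002 198.6944] w 85.61595259073509 F [-0.1358 -0.0951 -0.6453] q7 -0.020024671621348026
rot units [-1.221  -0.0001 -0.0004] | shift mm world [ 271.9347 -335.8002  -98.6944] | after-rot tool units [ 0.1316 -0.4274 -0.3864] | now tool units [ 0.1316 -0.4731 -0.3287]
t 2.05 pos [181.3653 624.2002 198.6944] w 85.61595259073509 F [-0.1358 -0.0951 -0.6453] q7 -0.020024671621348026
rot units [-1.603  -0.0001 -0.0004] | shift mm world [ 266.8347 -807.9002  -98.6944] | after-rot tool units [ 0.1316 -0.477  -1.0293] | now tool units [ 0.1316 -0.6423 -0.9351]
```

Call:
servo_tool --rows '[{"wx":-1,"fingers":0},{"wx":-0.22,"fingers":0},{"dx":0.012,"dy":-0.0534,"dz":-0.0483,"fingers":0},{"dx":0.012,"dy":-0.0534,"dz":-0.0483,"fingers":0},{"dx":0.012,"dy":-0.0534,"dz":-0.0483,"fingers":0}]'

```text
schema error: expected keys dx, dy, dz, wx, wy, wz, fingers
```

Call:
servo_tool --rows '[{"dx":0.012,"dy":-0.0534,"dz":-0.0483,"fingers":0},{"dx":0.012,"dy":-0.0534,"dz":-0.0483,"fingers":0},{"dx":0.012,"dy":-0.0534,"dz":-0.0483,"fingers":0},{"dx":0.012,"dy":-0.0534,"dz":-0.0483,"fingers":0},{"dx":0.012,"dy":-0.0534,"dz":-0.0483,"fingers":0}]'

```text
schema error: expected keys dx, dy, dz, wx, wy, wz, fingers
```

Call:
servo_tool --rows '[{"fingers":0},{"fingers":0}]'

```text
schema error: expected keys dx, dy, dz, wx, wy, wz, fingers
```

```bash
python3 plan.py 453.3 288.4 100 -0.155; python3 - <<'E'
from h import *
im=ctrl.get_image('wrist'); cv2.imwrite('pics/w1.png',im[:,:,::-1]); i=ctrl.camera_info('wrist')
print(proj(i,[453.3,288.4,18]))
for r in ctrl.mark_of('engine','wrist')[:2]: print(r['conf'],r['point'],back(i,r['point'],0))
E
```

```text
t 2.05 pos [181.3653 624.2002 198.6944] w 85.61595259073509 F [-0.1358 -0.0951 -0.6453] q7 -0.020024671621348026
rot units [-1.221  -0.0001 -0.0004] | shift mm world [ 271.9347 -335.8002  -98.6944] | after-rot tool units [ 0.1316 -0.4274 -0.3864] | now tool units [ 0.1316 -0.4731 -0.3287]
[137.19525362 462.96525662]
0.76 [144.9, 451.0] [453.72150785 289.85015411   0.        ]
```

View pics/w1.png

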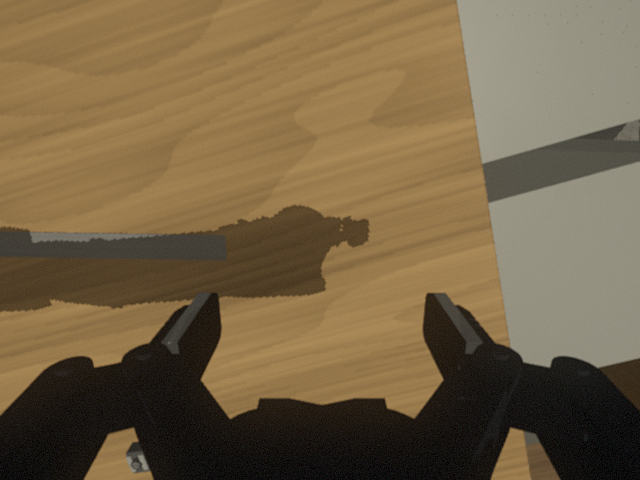

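The moves were refused because every row needs all seven keys, so nothing moved and the picture is unchanged. I'll send them again in full.

Call:
servo_tool --rows '[{"dx":0,"dy":0,"dz":0,"wx":-1,"wy":0,"wz":0,"fingers":0},{"dx":0,"dy":0,"dz":0,"wx":-0.22,"wy":0,"wz":0,"fingers":0},{"dx":0.012,"dy":-0.0534,"dz":-0.0483,"wx":0,"wy":0,"wz":0,"fingers":0},{"dx":0.012,"dy":-0.0534,"dz":-0.0483,"wx":0,"wy":0,"wz":0,"fingers":0},{"dx":0.012,"dy":-0.0534,"dz":-0.0483,"wx":0,"wy":0,"wz":0,"fingers":0}]'

```text
clock: 2.78
eef_pos: [284.3, 497.1, 171.6]
tool_rot: [-0.716, 1.57, 0.699]
force: [0.7, -0.4, -0.8]
width: 85.6
```

Call:
servo_tool --rows '[{"dx":0.012,"dy":-0.0534,"dz":-0.0483,"wx":0,"wy":0,"wz":0,"fingers":0},{"dx":0.012,"dy":-0.0534,"dz":-0.0483,"wx":0,"wy":0,"wz":0,"fingers":0},{"dx":0.012,"dy":-0.0534,"dz":-0.0483,"wx":0,"wy":0,"wz":0,"fingers":0},{"dx":0.012,"dy":-0.0534,"dz":-0.0483,"wx":0,"wy":0,"wz":0,"fingers":0},{"dx":0.012,"dy":-0.0534,"dz":-0.0483,"wx":0,"wy":0,"wz":0,"fingers":0}]'

```text
clock: 3.4
eef_pos: [454.4, 287.2, 126.7]
tool_rot: [-0.734, 1.57, 0.681]
force: [-0.2, 1.0, -0.7]
width: 85.7
```

Call:
servo_tool --rows '[{"dx":0,"dy":0,"dz":0,"wx":0,"wy":0,"wz":0,"fingers":0},{"dx":0,"dy":0,"dz":0,"wx":0,"wy":0,"wz":0,"fingers":0}]'

```text
clock: 3.65
eef_pos: [453.0, 288.9, 126.8]
tool_rot: [0.502, 1.57, 1.917]
force: [-0.2, -0.3, -0.2]
width: 85.5
```

```bash
python3 plan.py 453.3 288.4 60 -0.155; python3 - <<'E'
from h import *
im=ctrl.get_image('wrist'); cv2.imwrite('pics/w2.png',im[:,:,::-1]); i=ctrl.camera_info('wrist')
print(proj(i,[453.3,288.4,18]))
for r in ctrl.mark_of('engine','wrist')[:2]: print(r['conf'],r['point'],back(i,r['point'],0))
E
```

```text
t 3.65 pos [453.0179 288.8609 126.7811] w 85.51127179634113 F [-0.211  -0.2775 -0.1802] q7 0.7810913592949342
rot units [-0.0113  0.0066 -0.0036] | shift mm world [  0.2821  -0.4609 -66.7811] | after-rot tool units [ 0.089  -0.0005 -0.0005] | now tool units [ 0.089  -0.0005 -0.0006]
[319.53968934 221.37185348]
0.84 [326.1, 212.6] [450.87087477 294.60900805   0.        ]
```

View pics/w2.png

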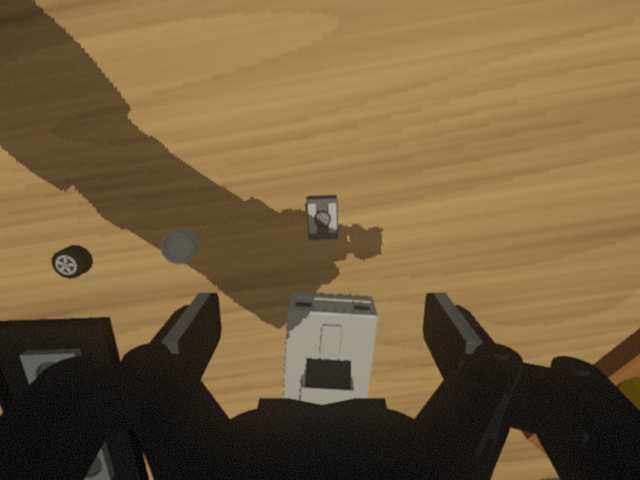

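The wrist picture shows the engine at (322,218), with its length along the image rows, next to the predicted (319.5,221). The jaws line up across its 26 mm. I'll refine the pose from this view.

```bash
cat > wf.py <<'E'
from fit import *
import sys
np.set_printoptions(precision=3,suppress=True)
lab=sys.argv[1]; g=list(map(float,sys.argv[2:5])); cam=sys.argv[5] if len(sys.argv)>5 else 'wrist'
if cam=='wrist':
    i=ctrl.camera_info('wrist')
im=ctrl.get_image(cam); i=ctrl.camera_info(cam); gp=proj(i,[g[0],g[1],8])
for r in ctrl.silhouettes(lab,cam):
    d=np.hypot(r['extent'][0]-gp[0],r['extent'][1]-gp[1])
    if d<60: print(r['conf'],r['extent'],*fit(lab,[(i,np.array(r['region']))],g,not('wheel' in lab or 'rim' in lab))); break
E
python3 wf.py engine 453.3 288.4 -.155
```

```text
0.8 [323.0, 218.7, 34.0, 48.0] [452.482 289.679  -0.113] 0.05119787045252888
```

Call:
servo_tool --rows '[{"dx":0.055,"dy":0,"dz":0,"wx":0,"wy":0,"wz":0,"fingers":0},{"dx":0.055,"dy":0,"dz":0,"wx":0,"wy":0,"wz":0,"fingers":0},{"dx":0.038,"dy":0,"dz":0,"wx":0,"wy":0,"wz":0,"fingers":0},{"dx":0.01,"dy":0,"dz":0,"wx":0,"wy":0,"wz":0,"fingers":0},{"dx":0,"dy":0,"dz":0,"wx":0,"wy":0,"wz":0,"fingers":0}]'

```text
clock: 4.47
eef_pos: [453.0, 289.1, 8.4]
tool_rot: [0.35, 1.571, 1.767]
force: [-0.7, 0.7, 0.3]
width: 85.3
```

Call:
servo_tool --rows '[{"dx":0,"dy":0,"dz":0,"wx":0,"wy":0,"wz":0,"fingers":1},{"dx":0,"dy":0,"dz":0,"wx":0,"wy":0,"wz":0,"fingers":1},{"dx":0,"dy":0,"dz":0,"wx":0,"wy":0,"wz":0,"fingers":1},{"dx":0,"dy":0,"dz":0,"wx":0,"wy":0,"wz":0,"fingers":1},{"dx":0,"dy":0,"dz":0,"wx":0,"wy":0,"wz":0,"fingers":1}]'

```text
clock: 5.1
eef_pos: [453.2, 288.4, 8.3]
tool_rot: [-0.125, 1.571, 1.29]
force: [0.7, 0.8, 0.1]
width: 0.2
```

```bash
python3 plan.py 630.2 -8.7 60 -0.115
```

```text
t 5.1 pos [453.1711 288.3946   8.2725] w 0.15901209527281573 F [0.7245 0.7963 0.143 ] q7 0.7742797959986997
rot units [-0.3828  0.0008  0.0001] | shift mm world [ 177.0289 -297.0946   51.7275] | after-rot tool units [-0.069  -0.2799 -0.3664] | now tool units [-0.069  -0.2944 -0.3549]
```

The fingers shut to 0.2 mm, so the grasp missed. I'll look before doing anything else.

```bash
python3 - <<'E'
from h import *
np.set_printoptions(precision=2,suppress=True)
o=[]
for n in ["side","top","wrist"]:
    im=ctrl.get_image(n)[:,:,::-1].copy(); i=ctrl.camera_info(n); print(n,proj(i,[453.2,288.4,8.3]))
    if n=='wrist': o.append(cv2.resize(im,(400,300)))
    else:
        u=proj(i,[453.2,288.4,8.3]).astype(int); u=[min(max(u[0],70),570),min(max(u[1],55),420)]
        o.append(cv2.resize(im[u[1]-52:u[1]+53,u[0]-70:u[0]+70],(400,300),interpolation=cv2.INTER_CUBIC))
cv2.imwrite('pics/a3.png',np.vstack([np.hstack(o[:2]),np.hstack([o[2],o[2]*0])]))
E
```

```text
side [370.9  413.91]
top [154.67 280.99]
wrist [320.64 270.91]
```

View pics/a3.png

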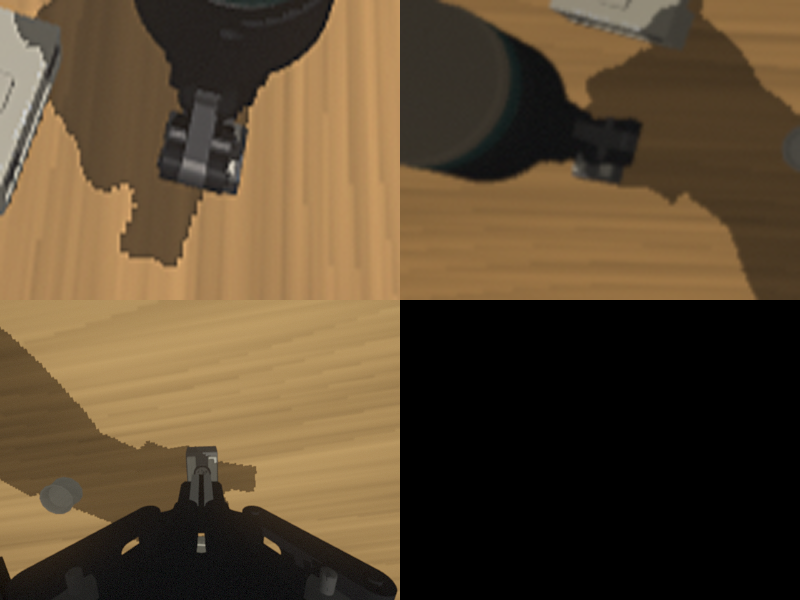

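Call:
servo_tool --rows '[{"dx":-0.02,"dy":0,"dz":0,"wx":0,"wy":0,"wz":0,"fingers":1},{"dx":-0.05,"dy":0,"dz":0,"wx":0,"wy":0,"wz":0,"fingers":1},{"dx":-0.05,"dy":0,"dz":0,"wx":0,"wy":0,"wz":0,"fingers":0},{"dx":-0.04,"dy":0,"dz":0,"wx":0,"wy":0,"wz":0,"fingers":0},{"dx":0,"dy":0,"dz":0,"wx":0,"wy":0,"wz":0,"fingers":0}]'

```text
clock: 5.88
eef_pos: [454.9, 289.5, 131.4]
tool_rot: [-0.805, 1.565, 0.611]
force: [0.6, 0.1, 0.2]
width: 54.1
```

```bash
python3 plan.py 453.3 288.4 60 -0.155; python3 wf.py engine 440 288 -.14; python3 wf.py engine 440 288 -.14 side;  python3 - <<'E'
from h import *
o=[]
for n in ["side","wrist"]:
    im=ctrl.get_image(n)[:,:,::-1].copy(); i=ctrl.camera_info(n)
    u=proj(i,[440,288.4,8.3]).astype(int); u=[min(max(u[0],70),570),min(max(u[1],55),420)]
    o.append(cv2.resize(im[u[1]-52:u[1]+53,u[0]-70:u[0]+70],(400,300),interpolation=cv2.INTER_CUBIC))
cv2.imwrite('pics/a4.png',np.hstack(o))
E
```

```text
t 5.875 pos [454.9101 289.533  131.3729] w 54.11264792217998 F [0.5945 0.1111 0.1708] q7 0.7817873855713958
rot units [-0.0021  0.0406  0.0422] | shift mm world [ -1.6101  -1.133  -71.3729] | after-rot tool units [ 0.0952  0.0019 -0.0018] | now tool units [ 0.0951  0.0023 -0.0022]
0.67 [320.6, 213.5, 31.1, 42.8] [450.945 288.632  -0.133] 0.05475504322766567
0.83 [370.1, 415.9, 28.5, 33.1] [454.131 287.659  -0.121] 0.05281207133058985
```

View pics/a4.png

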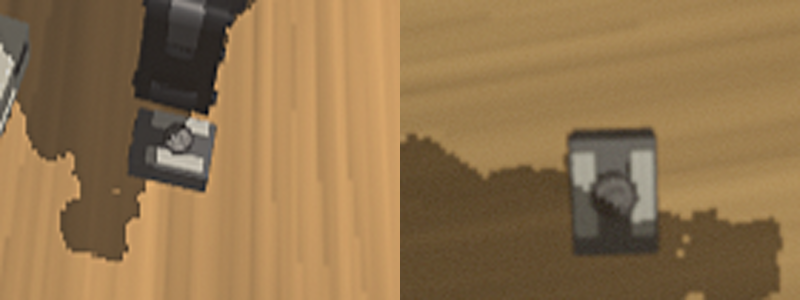

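The engine has not moved at all, so the fingers must have closed somewhere else. I'll compare where the tips appear with where the state says they are.

```bash
python3 - <<'E'
from h import *
s=ctrl.read_state(); print(s['eef_pos'],s['width'],s['qpos'])
for n in ["side","top"]:
    im=ctrl.get_image(n)[:,:,::-1].copy(); i=ctrl.camera_info(n)
    print(n,'C',-i['R'].T@i['t'])
    for z in (0,20):
        u=proj(i,s['eef_pos']+[0,0,z]); print(u); cv2.drawMarker(im,tuple(int(v) for v in u),(0,0,255) if z==0 else (0,255,0),0,8)
    cv2.imwrite(f'pics/b_{n}.png',im)
E
```

```text
[452.46575591 287.90495681 127.24736696] 85.3913046887241 [-0.60698997  0.56334758 -0.01784392  1.90619163  0.01521064  0.67435261
  0.7817663 ]
side C [483.45410919 551.85193152 676.4206567 ]
[378.42736269 373.25973667]
[379.80960075 365.22892277]
top C [354.43901284  -6.60144324 822.7954866 ]
[128.54800907 271.30018348]
[123.24106728 269.26577466]
```

View pics/b_side.png

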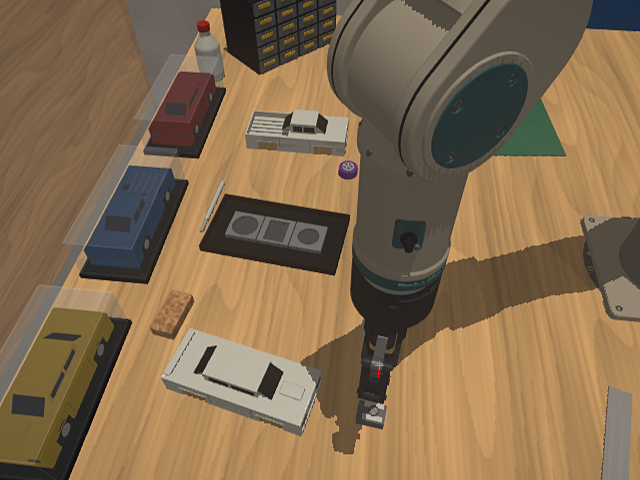

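View pics/b_top.png

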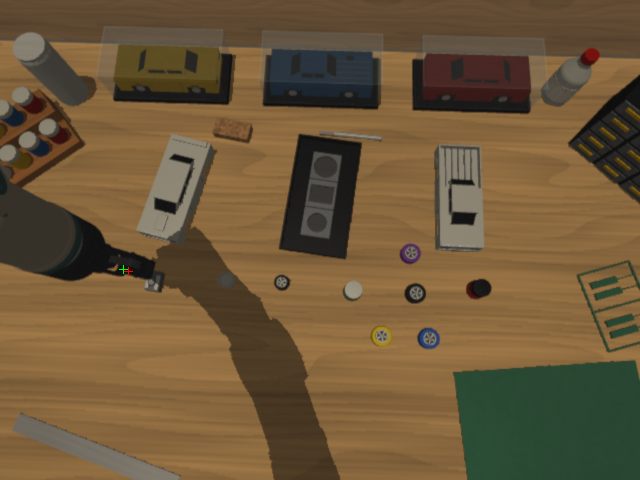

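```bash
python3 - <<'E'
from h import *
s=ctrl.read_state(); p=s['eef_pos']; 
for n in ["side","top"]:
    im=ctrl.get_image(n)[:,:,::-1].copy(); i=ctrl.camera_info(n)
    u0=proj(i,p); x0,y0=int(u0[0])-50,int(u0[1])-40
    a=cv2.resize(im[y0:y0+105,x0:x0+100],None,fx=5,fy=5,interpolation=cv2.INTER_CUBIC)
    for y in (-57,-43,43,57):
      for x in (-11,11):
        u=proj(i,p+[x+y*.155,y,13]); cv2.drawMarker(a,tuple(int(v*5) for v in u-[x0,y0]),(0,0,255) if y>0 else (0,255,0),0,12)
    cv2.imwrite(f'pics/c_{n}.png',a)
E
```

```text
(no output)
```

View pics/c_side.png

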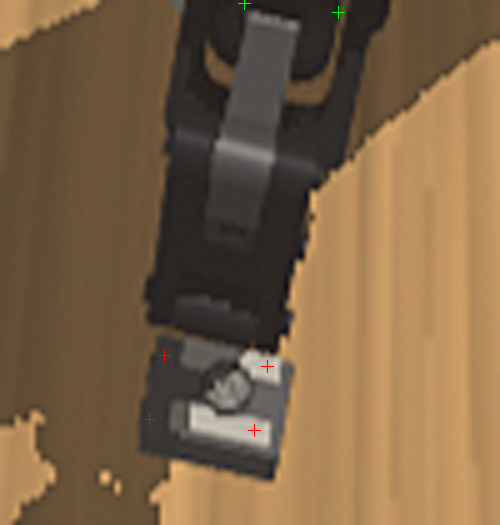

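View pics/c_top.png

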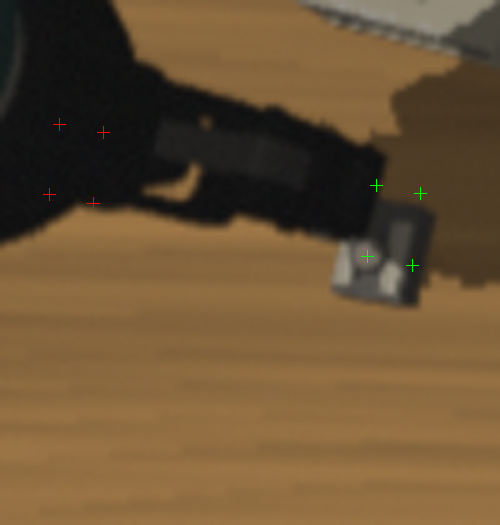

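Both views put the open tips higher than the state implies, which would explain why they closed above the engine. I'll shut the fingers here and triangulate the tip.

Call:
servo_tool --rows '[{"dx":0,"dy":0,"dz":0,"wx":0,"wy":0,"wz":0,"fingers":1},{"dx":0,"dy":0,"dz":0,"wx":0,"wy":0,"wz":0,"fingers":1},{"dx":0,"dy":0,"dz":0,"wx":0,"wy":0,"wz":0,"fingers":1},{"dx":0,"dy":0,"dz":0,"wx":0,"wy":0,"wz":0,"fingers":1},{"dx":0,"dy":0,"dz":0,"wx":0,"wy":0,"wz":0,"fingers":1}]'

```text
clock: 7.0
eef_pos: [453.2, 288.4, 128.2]
tool_rot: [-0.575, 1.571, 0.84]
force: [0.9, 0.3, 0.1]
width: 0.3
```

```bash
python3 - <<'E'
from h import *
s=ctrl.read_state(); p=s['eef_pos']; print(p,s['width'])
o=[]
for n in ["side","top","wrist"]:
    im=ctrl.get_image(n)[:,:,::-1].copy(); i=ctrl.camera_info(n)
    u0=proj(i,p); x0,y0=int(u0[0])-40,int(u0[1])-40; print(n,u0,x0,y0,[proj(i,p+[0,0,z]) for z in(20,40)])
    a=cv2.resize(im[y0:y0+80,x0:x0+80],(400,400),interpolation=cv2.INTER_CUBIC)
    cv2.drawMarker(a,tuple(int(v*5) for v in u0-[x0,y0]),(0,0,255),0,12)
    for z in (20,40): cv2.drawMarker(a,tuple(int(v*5) for v in proj(i,p+[0,0,z])-[x0,y0]),(0,255,0),0,12)
    o.append(a)
cv2.imwrite(f'pics/d.png',np.hstack(o[:2])); cv2.imwrite(f'pics/d2.png',o[2])
E
```

```text
[453.16129312 288.41371752 128.22565742] 0.2773104259654836
side [377.85954609 373.23526281] 337 333 [array([379.22920044, 365.18932789]), array([380.6735616 , 356.70453328])]
top [128.02807505 270.75044294] 88 230 [array([122.70015324, 268.69799449]), array([117.05931267, 266.52500192])]
wrist [320.59067345 270.70838508] 280 230 [array([320.43954776, 286.75063884]), array([320.24984875, 306.88751772])]
```

View pics/d.png

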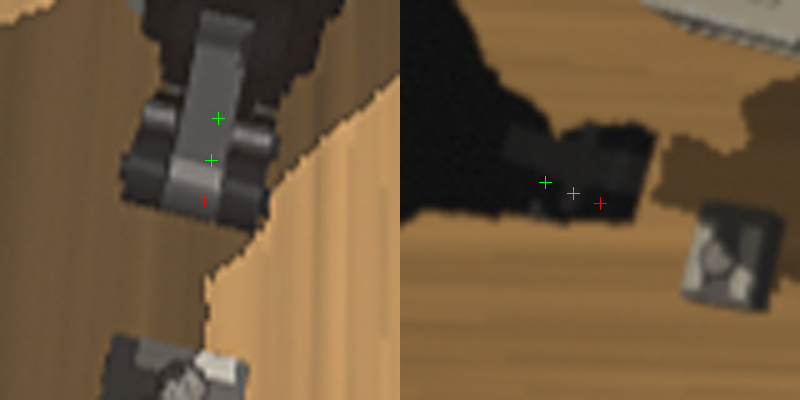

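View pics/d2.png

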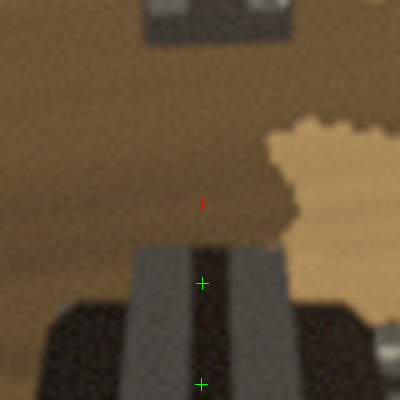

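```bash
python3 - <<'E'
from h import *
s=ctrl.read_state(); p=s['eef_pos']; th=-.155; c,sn=np.cos(th),np.sin(th)
o=[]
for n in ["side","top","wrist"]:
    im=ctrl.get_image(n)[:,:,::-1].copy(); i=ctrl.camera_info(n)
    if n=='wrist': print('C',-i['R'].T@i['t'])
    u0=proj(i,p); x0,y0=int(u0[0])-40,int(u0[1])-40
    for dz,col in ((0,(0,0,255)),(25,(0,255,0))):
        a=cv2.resize(im[y0:y0+80,x0:x0+80],(400,400),interpolation=cv2.INTER_CUBIC)
        q=[proj(i,p+[c*x-sn*y,sn*x+c*y,dz]) for x,y in((-11,-9.5),(11,-9.5),(11,9.5),(-11,9.5))]
        cv2.polylines(a,[((np.array(q)-[x0,y0])*5).astype(int)],True,col,1)
        o.append(a)
cv2.imwrite('pics/e.png',cv2.resize(np.vstack([np.hstack(o[0::2]),np.hstack(o[1::2])]),(800,533)))
E
```

```text
C [380.28677575 300.47442017 302.70117266]
```

View pics/e.png

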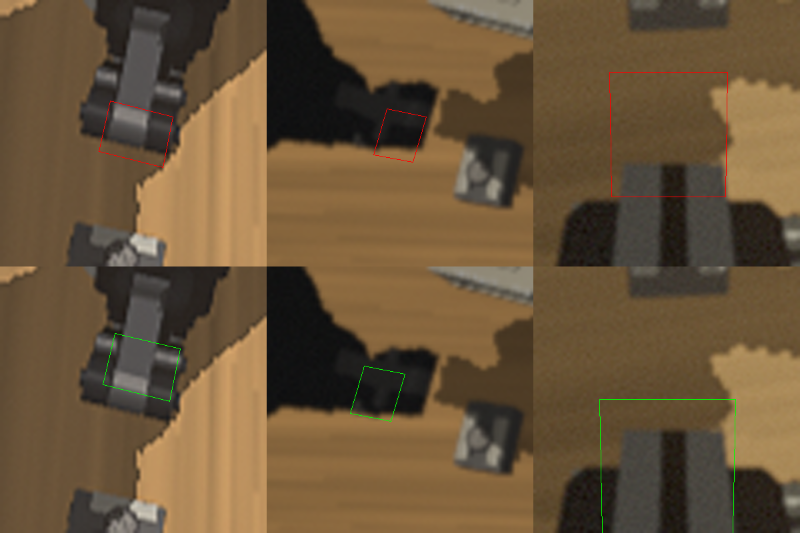

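```bash
python3 - <<'E'
from h import *
from scipy.optimize import least_squares
i={n:ctrl.camera_info(n) for n in('side','top','wrist')}
th=-.155; jy=np.array([-np.sin(th),np.cos(th),0]); jx=np.array([np.cos(th),np.sin(th),0])
f=lambda v:np.r_[proj(i['side'],v[:3]+jy*v[3])-[376,376],proj(i['top'],v[:3]-jy*v[3])-[137,265]]
for a in (8,12,16,20,24):
    r=least_squares(lambda v:f(np.r_[v,a]),[453,288,128]); print(a,r.x,r.cost)
for x in (442,450,453,460):
    # wrist ray
    C=-i['wrist']['R'].T@i['wrist']['t']; q=back(i['wrist'],(322,279.4),0); print(x,C+(q-C)*(x-C[0])/(q[0]-C[0]))
print(ctrl.read_state()['eef_pos'])
E
```

```text
8 [457.26870272 283.86869467 129.25180828] 13.693090847094794
12 [456.88888496 284.16841663 138.13161989] 12.402519302911978
16 [456.5106907  284.46771823 147.01065082] 11.14154164990844
20 [456.13418602 284.76657868 155.88886439] 9.914419492960425
24 [455.7594435  285.0649736  164.76622644] 8.725841432249856
442 [442.         290.9136146  164.77781169]
450 [450.         289.6742296  146.89854998]
453 [453.         289.20946023 140.19382683]
460 [460.         288.12499835 124.54947283]
[453.16495563 288.36253727 128.19587314]
```

Triangulation puts the real tips about 15–28 mm above the stated TCP. I'll measure that offset with a gentle touch on bare table using the shut fingers.

```bash
python3 plan.py 410 235 30 -0.155
```

```text
t 7.3 pos [453.165  288.3625 128.1959] w 0.288434071117249 F [ 0.0717  0.643  -0.3271] q7 0.7817421639079231
rot units [-0.0016  0.     -0.0003] | shift mm world [-43.165  -53.3625 -98.1959] | after-rot tool units [ 0.1309  0.0459 -0.0792] | now tool units [ 0.1309  0.0459 -0.0792]
```

Call:
servo_tool --rows '[{"dx":0.0,"dy":0.023,"dz":-0.04,"wx":0,"wy":0,"wz":0,"fingers":1},{"dx":0.044,"dy":0.023,"dz":-0.04,"wx":0,"wy":0,"wz":0,"fingers":1},{"dx":0.044,"dy":0,"dz":0,"wx":0,"wy":0,"wz":0,"fingers":1},{"dx":0.043,"dy":0,"dz":0,"wx":0,"wy":0,"wz":0,"fingers":1},{"dx":0,"dy":0,"dz":0,"wx":0,"wy":0,"wz":0,"fingers":1}]'

```text
clock: 7.92
eef_pos: [408.3, 233.5, 28.4]
tool_rot: [2.287, 1.566, -2.581]
force: [-0.6, -0.4, 0.3]
width: -0.1
```

Call:
servo_tool --rows '[{"dx":0.0107,"dy":0,"dz":0,"wx":0,"wy":0,"wz":0,"fingers":1},{"dx":0.0107,"dy":0,"dz":0,"wx":0,"wy":0,"wz":0,"fingers":1},{"dx":0.0053,"dy":0,"dz":0,"wx":0,"wy":0,"wz":0,"fingers":1},{"dx":0,"dy":0,"dz":0,"wx":0,"wy":0,"wz":0,"fingers":1}]'

```text
clock: 8.43
eef_pos: [409.8, 234.4, 9.9]
tool_rot: [1.92, 1.571, -2.948]
force: [-0.1, -0.4, -0.2]
width: 0.0
```

```bash
python3 - <<'E'
from h import *
s=ctrl.read_state(); p=s['eef_pos']; print(p,s['force'])
o=[]
for n in ["side","wrist"]:
    im=ctrl.get_image(n)[:,:,::-1].copy(); i=ctrl.camera_info(n)
    u0=proj(i,p); x0,y0=int(u0[0])-40,min(int(u0[1])-40,400)
    a=cv2.resize(im[y0:y0+80,x0:x0+80],(400,400),interpolation=cv2.INTER_CUBIC)
    for z,c in((0,(0,0,255)),(20,(0,255,0))): cv2.drawMarker(a,tuple(int(v*5) for v in proj(i,p+[0,0,z])-[x0,y0]),c,0,12)
    o.append(a)
cv2.imwrite('pics/f.png',np.hstack(o))
E
```

```text
[409.76066557 234.44509009   9.92693035] [-0.14718752 -0.43895965 -0.17098617]
```

View pics/f.png

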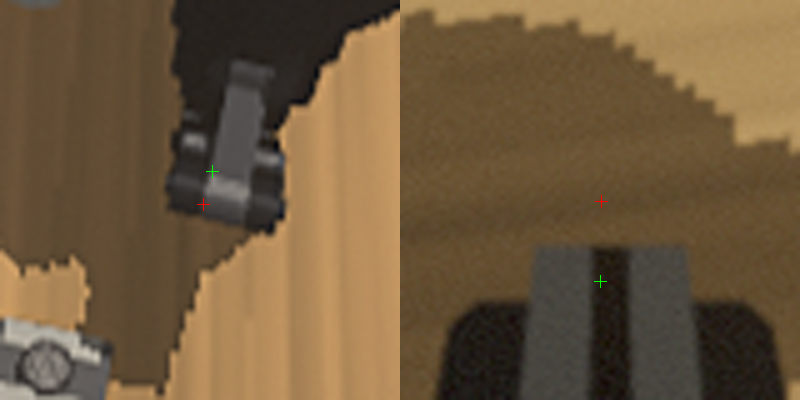

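Call:
servo_tool --rows '[{"dx":0.004,"dy":0,"dz":0,"wx":0,"wy":0,"wz":0,"fingers":1},{"dx":0.004,"dy":0,"dz":0,"wx":0,"wy":0,"wz":0,"fingers":1},{"dx":0,"dy":0,"dz":0,"wx":0,"wy":0,"wz":0,"fingers":1}]'

```text
clock: 8.9
eef_pos: [409.6, 234.3, 3.7]
tool_rot: [2.232, 1.57, -2.636]
force: [-0.7, 0.0, -0.8]
width: 0.3
```

Call:
servo_tool --rows '[{"dx":0.002,"dy":0,"dz":0,"wx":0,"wy":0,"wz":0,"fingers":1},{"dx":0,"dy":0,"dz":0,"wx":0,"wy":0,"wz":0,"fingers":1}]'

```text
clock: 9.15
eef_pos: [409.7, 234.4, 2.3]
tool_rot: [2.088, 1.571, -2.779]
force: [0.6, -0.5, 0.9]
width: 0.2
```

Call:
servo_tool --rows '[{"dx":0.003,"dy":0,"dz":0,"wx":0,"wy":0,"wz":0,"fingers":1},{"dx":0,"dy":0,"dz":0,"wx":0,"wy":0,"wz":0,"fingers":1}]'

```text
clock: 9.4
eef_pos: [409.7, 234.4, 0.0]
tool_rot: [2.144, 1.57, -2.723]
force: [-0.7, -0.8, 0.1]
width: -0.2
```

Call:
servo_tool --rows '[{"dx":0.002,"dy":0,"dz":0,"wx":0,"wy":0,"wz":0,"fingers":1},{"dx":0,"dy":0,"dz":0,"wx":0,"wy":0,"wz":0,"fingers":1}]'

```text
clock: 9.65
eef_pos: [409.7, 234.4, -1.4]
tool_rot: [2.151, 1.571, -2.716]
force: [0.2, -0.2, -0.0]
width: 0.1
```

At TCP z = -1.4 there is still no contact, so the tips really are higher than stated. I'll keep going down gently.

Call:
servo_tool --rows '[{"dx":0.004,"dy":0,"dz":0,"wx":0,"wy":0,"wz":0,"fingers":1},{"dx":0,"dy":0,"dz":0,"wx":0,"wy":0,"wz":0,"fingers":1}]'

```text
clock: 9.9
eef_pos: [409.6, 234.3, -4.6]
tool_rot: [2.22, 1.57, -2.648]
force: [-0.5, -0.6, -0.1]
width: -0.0
```

Call:
servo_tool --rows '[{"dx":0.003,"dy":0,"dz":0,"wx":0,"wy":0,"wz":0,"fingers":1},{"dx":0,"dy":0,"dz":0,"wx":0,"wy":0,"wz":0,"fingers":1}]'

```text
clock: 10.15
eef_pos: [409.7, 234.4, -6.7]
tool_rot: [2.027, 1.571, -2.841]
force: [1.2, 0.7, -0.3]
width: 0.2
```

Call:
servo_tool --rows '[{"dx":0.002,"dy":0,"dz":0,"wx":0,"wy":0,"wz":0,"fingers":1},{"dx":0,"dy":0,"dz":0,"wx":0,"wy":0,"wz":0,"fingers":1}]'

```text
clock: 10.4
eef_pos: [409.7, 234.4, -8.2]
tool_rot: [2.175, 1.571, -2.693]
force: [0.5, -0.8, 0.4]
width: 0.5
```

Call:
servo_tool --rows '[{"dx":0.003,"dy":0,"dz":0,"wx":0,"wy":0,"wz":0,"fingers":1},{"dx":0,"dy":0,"dz":0,"wx":0,"wy":0,"wz":0,"fingers":1}]'

```text
clock: 10.65
eef_pos: [409.6, 234.4, -10.5]
tool_rot: [1.954, 1.57, -2.913]
force: [0.6, 0.4, -0.7]
width: 0.0
```

Call:
servo_tool --rows '[{"dx":0.002,"dy":0,"dz":0,"wx":0,"wy":0,"wz":0,"fingers":1},{"dx":0,"dy":0,"dz":0,"wx":0,"wy":0,"wz":0,"fingers":1}]'

```text
clock: 10.9
eef_pos: [409.7, 234.4, -11.9]
tool_rot: [1.479, 1.571, 2.895]
force: [-0.7, 0.4, 0.7]
width: 0.2
```

```bash
python3 - <<'E'
from h import *
s=ctrl.read_state(); p=s['eef_pos']; print(p,s['force'],s['tau'])
o=[]
for n in ["side","top","wrist"]:
    im=ctrl.get_image(n)[:,:,::-1].copy(); i=ctrl.camera_info(n)
    if n!='wrist':
        u0=proj(i,p); x0,y0=int(u0[0])-40,min(int(u0[1])-40,400)
        a=cv2.resize(im[y0:y0+80,x0:x0+80],(400,400),interpolation=cv2.INTER_CUBIC)
    else: a=cv2.resize(im,(533,400))
    o.append(a)
cv2.imwrite('pics/g.png',np.hstack(o[:2])); cv2.imwrite('pics/gw.png',o[2])
E
```

```text
[409.74624056 234.39528134 -11.87644314] [-0.69832924  0.44777044  0.7054291 ] [ 6.39425847e-02 -4.84550750e+01  1.99933732e-01 -5.31809986e+00
  1.43411835e-01 -6.82135214e-03 -1.69488033e-01]
```

View pics/g.png

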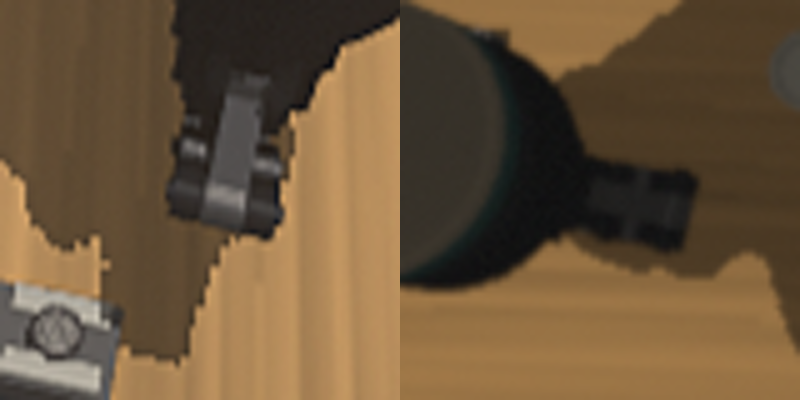

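View pics/gw.png

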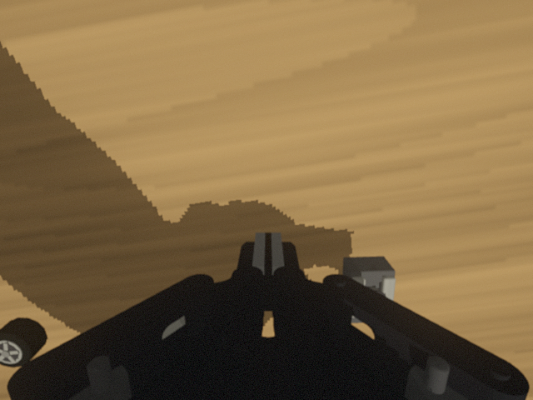

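Call:
servo_tool --rows '[{"dx":0.003,"dy":0,"dz":0,"wx":0,"wy":0,"wz":0,"fingers":1},{"dx":0,"dy":0,"dz":0,"wx":0,"wy":0,"wz":0,"fingers":1}]'

```text
clock: 11.3
eef_pos: [409.7, 234.4, -14.1]
tool_rot: [1.32, 1.57, 2.736]
force: [-0.1, 0.6, 0.7]
width: 0.2
```

Call:
servo_tool --rows '[{"dx":0.002,"dy":0,"dz":0,"wx":0,"wy":0,"wz":0,"fingers":1},{"dx":0,"dy":0,"dz":0,"wx":0,"wy":0,"wz":0,"fingers":1}]'

```text
clock: 11.55
eef_pos: [409.8, 234.4, -15.6]
tool_rot: [1.323, 1.571, 2.739]
force: [-0.4, -0.6, -0.6]
width: 0.4
```

Call:
servo_tool --rows '[{"dx":0.002,"dy":0,"dz":0,"wx":0,"wy":0,"wz":0,"fingers":1},{"dx":0,"dy":0,"dz":0,"wx":0,"wy":0,"wz":0,"fingers":1}]'

```text
clock: 11.8
eef_pos: [409.7, 234.4, -17.1]
tool_rot: [1.858, 1.571, -3.009]
force: [0.1, -0.1, 0.5]
width: -0.4
```

Call:
servo_tool --rows '[{"dx":0.002,"dy":0,"dz":0,"wx":0,"wy":0,"wz":0,"fingers":1},{"dx":0,"dy":0,"dz":0,"wx":0,"wy":0,"wz":0,"fingers":1}]'

```text
clock: 12.05
eef_pos: [409.8, 234.4, -18.5]
tool_rot: [1.892, 1.571, -2.975]
force: [-0.1, 0.6, -0.4]
width: 0.1
```

Call:
servo_tool --rows '[{"dx":0.002,"dy":0,"dz":0,"wx":0,"wy":0,"wz":0,"fingers":1},{"dx":0,"dy":0,"dz":0,"wx":0,"wy":0,"wz":0,"fingers":1}]'

```text
clock: 12.3
eef_pos: [409.7, 234.5, -20.1]
tool_rot: [1.458, 1.571, 2.874]
force: [0.8, -0.5, 0.5]
width: 0.4
```

Call:
servo_tool --rows '[{"dx":0.002,"dy":0,"dz":0,"wx":0,"wy":0,"wz":0,"fingers":1},{"dx":0,"dy":0,"dz":0,"wx":0,"wy":0,"wz":0,"fingers":1}]'

```text
clock: 12.55
eef_pos: [409.7, 234.4, -21.7]
tool_rot: [1.798, 1.571, -3.07]
force: [-1.5, -0.2, 0.4]
width: 0.3
```

Call:
servo_tool --rows '[{"dx":0.002,"dy":0,"dz":0,"wx":0,"wy":0,"wz":0,"fingers":1},{"dx":0,"dy":0,"dz":0,"wx":0,"wy":0,"wz":0,"fingers":1}]'

```text
clock: 12.8
eef_pos: [409.7, 234.4, -23.2]
tool_rot: [1.678, 1.571, 3.094]
force: [-0.7, 0.7, 0.6]
width: -0.4
```

```bash
python3 - <<'E'
from h import *
s=ctrl.read_state(); p=s['eef_pos']; print(p,s['force'])
o=[]
for n in ["side","wrist"]:
    im=ctrl.get_image(n)[:,:,::-1].copy(); i=ctrl.camera_info(n)
    x0,y0=(355,350) if n=='side' else (270,250)
    a=cv2.resize(im[y0:y0+100,x0:x0+100],(400,400),interpolation=cv2.INTER_CUBIC)
    o.append(a)
cv2.imwrite('pics/g2.png',np.hstack(o))
E
```

```text
[409.73898939 234.40359162 -23.19818547] [-0.71179196  0.71918493  0.62769078]
```

View pics/g2.png

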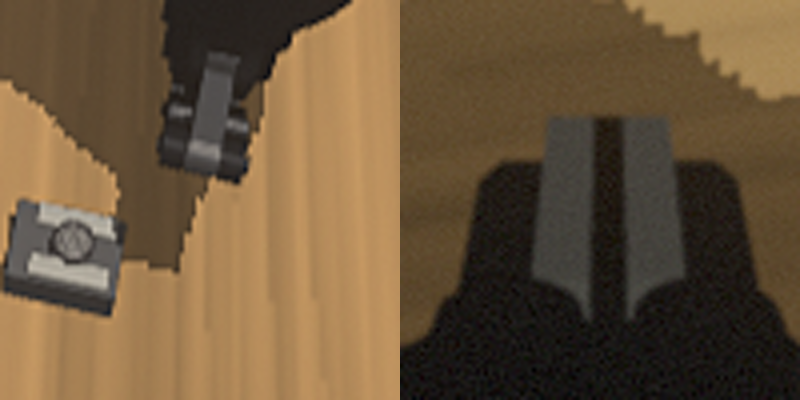

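```bash
python3 - <<'E'
from h import *
i={n:ctrl.camera_info(n) for n in('side','top','wrist')}
th=-.155; jy=np.array([-np.sin(th),np.cos(th),0])
w=i['wrist']; C=-w['R'].T@w['t']; q=back(w,(322,279.2),-300)
print(C, ctrl.read_state()['eef_pos'])
for z in (-25,-15,-5,0,5,10,15,20,25,30):
    A=C+(q-C)*(z-C[2])/(q[2]-C[2]); print(z,A,'side near', proj(i['side'],A+jy*14.5), 'obs 416.2 395.7')
E
```

```text
[336.92525264 246.50167584 151.39440846] [409.77136431 234.42871818 -23.10124704]
-25 [415.71060708 234.29064508 -25.        ] side near [395.94353021 397.68759054] obs 416.2 395.7
-15 [411.24417557 234.98290232 -15.        ] side near [399.90358665 395.55835565] obs 416.2 395.7
-5 [406.77774406 235.67515957  -5.        ] side near [403.95662986 393.37912382] obs 416.2 395.7
0 [404.5445283 236.0212882   0.       ] side near [406.01905104 392.2702055 ] obs 416.2 395.7
5 [402.31131255 236.36741682   5.        ] side near [408.10597392 391.14811315] obs 416.2 395.7
10 [400.07809679 236.71354544  10.        ] side near [410.21783773 390.01261062] obs 416.2 395.7
15 [397.84488104 237.05967407  15.        ] side near [412.35509226 388.86345606] obs 416.2 395.7
20 [395.61166528 237.40580269  20.        ] side near [414.5181982  387.70040176] obs 416.2 395.7
25 [393.37844952 237.75193131  25.        ] side near [416.70762742 386.52319402] obs 416.2 395.7
30 [391.14523377 238.09805994  30.        ] side near [418.92386336 385.3315729 ] obs 416.2 395.7
```

```bash
python3 - <<'E'
from fit import *
np.set_printoptions(precision=2,suppress=True)
im=ctrl.get_image('wrist'); cv2.imwrite('pics/w5.png',im[:,:,::-1]); i=ctrl.camera_info('wrist'); print(proj(i,[453,288.5,9]))
for lab,pose in (('engine',(453,288.5,-.14)),('front_wheel',(458.7,58,0)),('bare_rim',(460,158.5,0))):
  for r in ctrl.silhouettes(lab,'wrist')[:1]:
    m=np.array(r['region']); print(lab,r['conf'],r['extent'],'pred',proj(i,[pose[0],pose[1],9])); m4=cv2.resize(m.astype(np.uint8),None,fx=S,fy=S,interpolation=cv2.INTER_NEAREST)
    if lab=='engine':
      def cost(d):
        j=dict(i); j['t']=i['t']-i['R']@d
        q=render(j,M[lab],*pose); return 1-(q&m4).sum()/(q|m4).sum()
      for s0 in ((0,0,0),(0,0,30),(0,0,-30)):
        x0=np.array(s0,float); k=minimize(cost,x0,method='Nelder-Mead',options=dict(initial_simplex=np.vstack([x0]+[x0+8*e for e in np.eye(3)]),maxiter=90)); print(k.x,k.fun,cost(x0))
E
```

```text
[444.5  362.53]
engine 0.96 [452.8, 361.8, 68.3, 85.5] pred [444.5  362.53]
[-10.21  -7.72  16.08] 0.5873425229848745 0.6510956090045366
[-86.85 -57.49 131.74] 0.5143791807040672 0.8317749266167976
[-10.26  -7.79  16.3 ] 0.5878663517751365 0.9792445795906004
front_wheel 0.84 [21.1, 429.0, 42.1, 63.8] pred [ -1.18 429.65]
bare_rim 0.76 [208.2, 396.1, 28.9, 23.1] pred [187.57 407.55]
```

View pics/w5.png

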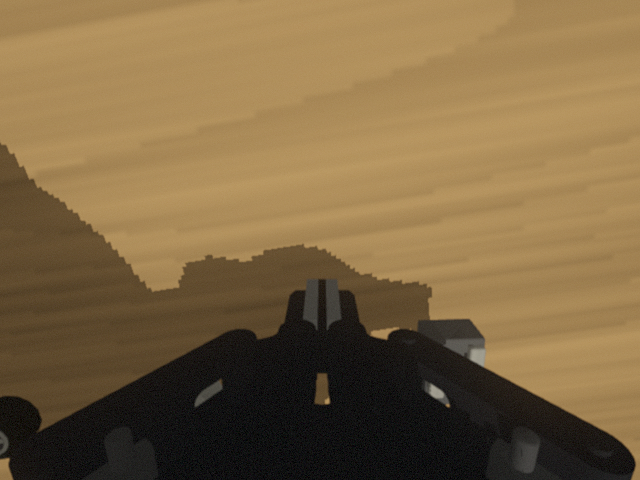

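```bash
python3 - <<'E'
from h import *
np.set_printoptions(precision=2,suppress=True)
im=cv2.imread('pics/w5.png'); a=cv2.resize(im[300:380,390:510],(720,480),interpolation=cv2.INTER_CUBIC)
cv2.imwrite('pics/w5c.png',a)
im=cv2.imread('pics/w2.png'); a=cv2.resize(im[180:250,290:360],(480,480),interpolation=cv2.INTER_CUBIC)
cv2.imwrite('pics/w2c.png',a)
E
```

```text
(no output)
```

View pics/w5c.png

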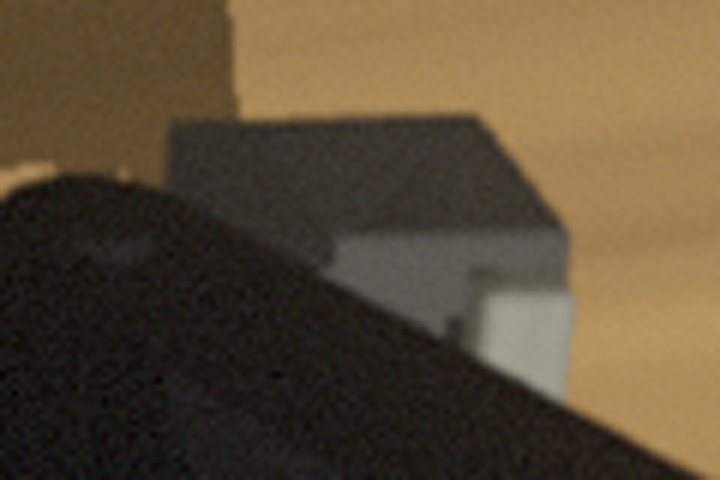

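View pics/w2c.png

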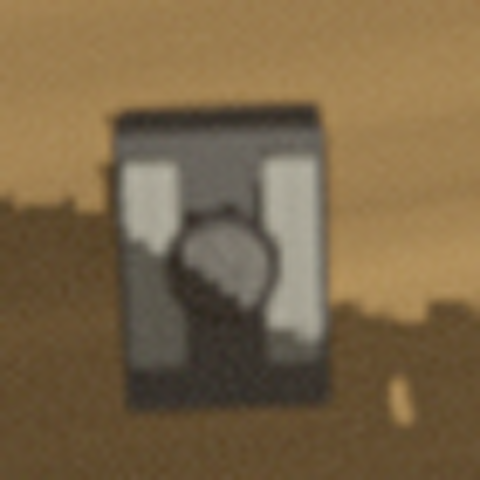

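```bash
python3 - <<'E'
from h import *
from scipy.optimize import least_squares
np.set_printoptions(precision=2,suppress=True)
i=ctrl.camera_info('wrist'); R=i['R']; print(R)
th=-.135;c,s=np.cos(th),np.sin(th)
E=lambda x,y,z:np.array([453+c*x-s*y,288.5+s*x+c*y,z])
def solve(C0,obs,rot):
    def f(v):
        Rr=R if not rot else R@cv2.Rodrigues(np.array([v[3],v[4],v[5]]))[0]
        j=dict(i);j['R']=Rr;j['t']=-Rr@(C0+v[:3]); 
        r=np.concatenate([proj(j,X)-u for X,u in obs]); return np.r_[r,v[3:]*50] if rot else r
    r=least_squares(f,np.zeros(6 if rot else 3)); print(r.x,'rms',np.sqrt(np.mean(r.fun**2)),'before',np.sqrt(np.mean(f(np.zeros(len(r.x)))**2))); print(np.round(f(np.zeros(len(r.x))),1))
w2=[(E(-18,-13,0),(306.8,195.8)),(E(-18,13,0),(336.4,195)),(E(-18,-13,18),(306.8,199.4)),(E(-18,13,18),(337,198.7)),(E(18,-13,18),(308.2,239.1)),(E(18,13,18),(338.1,238.3))]
w5=[(E(-18,-13,0),(418.3,320.3)),(E(-18,13,0),(469.2,319.2)),(E(-18,13,18),(484.5,338.7))]
solve(np.array([380.1,300.9,301.3]),w2,0); solve(-R.T@i['t'],w5,0)
solve(np.array([380.1,300.9,301.3]),w2,1); solve(-R.T@i['t'],w5,1)
E
```

```text
[[ 0.15  0.99 -0.  ]
 [ 0.95 -0.15  0.29]
 [ 0.28 -0.05 -0.96]]
[-1.85 -1.16  9.68] rms 0.36619790567558197 before 1.4393173674668607
[-1.2 -0.2 -1.3  0.1 -2.2  0.2 -1.1  0.3 -2.2  1.7 -1.9  2. ]
[-4.76 -3.4   7.29] rms 0.34178646044573735 before 1.730227924311039
[-3.4 -0.1 -1.6  0.1 -0.5  1.9]
[-1.59 -1.81  9.74 -0.   -0.    0.01] rms 0.2898898388024697 before 1.287364589940778
[-1.2 -0.2 -1.3  0.1 -2.2  0.2 -1.1  0.3 -2.2  1.7 -1.9  2.   0.   0.
  0. ]
[-4.12 -3.01  7.62 -0.   -0.01  0.  ] rms 0.2385009769521476 before 1.4127251844256399
[-3.4 -0.1 -1.6  0.1 -0.5  1.9  0.   0.   0. ]
```

Call:
servo_tool --rows '[{"dx":0.002,"dy":0,"dz":0,"wx":0,"wy":0,"wz":0,"fingers":1},{"dx":0,"dy":0,"dz":0,"wx":0,"wy":0,"wz":0,"fingers":1}]'

```text
clock: 13.35
eef_pos: [409.7, 234.4, -24.7]
tool_rot: [1.717, 1.571, 3.133]
force: [0.1, -0.4, -0.2]
width: 0.2
```

Call:
servo_tool --rows '[{"dx":0.002,"dy":0,"dz":0,"wx":0,"wy":0,"wz":0,"fingers":1},{"dx":0,"dy":0,"dz":0,"wx":0,"wy":0,"wz":0,"fingers":1}]'

```text
clock: 13.6
eef_pos: [409.7, 234.4, -26.2]
tool_rot: [1.894, 1.57, -2.973]
force: [0.5, -0.6, 0.4]
width: 0.1
```

Call:
servo_tool --rows '[{"dx":0.002,"dy":0,"dz":0,"wx":0,"wy":0,"wz":0,"fingers":1},{"dx":0,"dy":0,"dz":0,"wx":0,"wy":0,"wz":0,"fingers":1}]'

```text
clock: 13.85
eef_pos: [409.7, 234.4, -27.7]
tool_rot: [1.751, 1.571, -3.116]
force: [0.6, 0.2, 0.1]
width: 0.1
```

Call:
servo_tool --rows '[{"dx":0.003,"dy":0,"dz":0,"wx":0,"wy":0,"wz":0,"fingers":1},{"dx":0,"dy":0,"dz":0,"wx":0,"wy":0,"wz":0,"fingers":1}]'

```text
clock: 14.1
eef_pos: [409.7, 234.4, -29.9]
tool_rot: [1.774, 1.57, -3.093]
force: [0.3, -0.6, 0.9]
width: 0.3
```

Call:
servo_tool --rows '[{"dx":0.002,"dy":0,"dz":0,"wx":0,"wy":0,"wz":0,"fingers":1},{"dx":0,"dy":0,"dz":0,"wx":0,"wy":0,"wz":0,"fingers":1}]'

```text
clock: 14.35
eef_pos: [409.7, 234.4, -31.4]
tool_rot: [1.97, 1.571, -2.897]
force: [0.0, -0.4, 0.5]
width: 0.1
```

```bash
python3 - <<'E'
from h import *
s=ctrl.read_state(); p=s['eef_pos']; print(p,s['force'])
im=ctrl.get_image('side')[:,:,::-1].copy(); i=ctrl.camera_info('side')
x0,y0=330,330
a=cv2.resize(im[y0:y0+110,x0:x0+150],None,fx=5,fy=5,interpolation=cv2.INTER_CUBIC)
for z in (-30,0,15,30):
    cv2.drawMarker(a,tuple(int(v*5) for v in proj(i,[p[0],p[1],z])-[x0,y0]),(0,0,255) if z else (0,255,0),0,12)
cv2.imwrite('pics/g3.png',a)
E
```

```text
[409.73082521 234.40024857 -31.40058829] [ 0.00627681 -0.44593918  0.48270393]
```

View pics/g3.png

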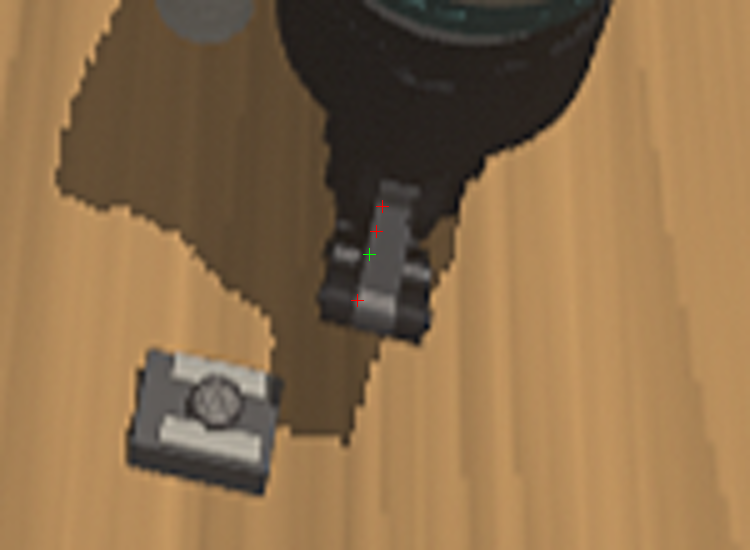

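Call:
servo_tool --rows '[{"dx":0.002,"dy":0,"dz":0,"wx":0,"wy":0,"wz":0,"fingers":1},{"dx":0,"dy":0,"dz":0,"wx":0,"wy":0,"wz":0,"fingers":1}]'

```text
clock: 14.65
eef_pos: [409.9, 234.5, -32.5]
tool_rot: [-1.252, 1.57, 0.164]
force: [-0.7, -1.1, 4.6]
width: 0.1
```

Call:
servo_tool --rows '[{"dx":0.002,"dy":0,"dz":0,"wx":0,"wy":0,"wz":0,"fingers":1},{"dx":0,"dy":0,"dz":0,"wx":0,"wy":0,"wz":0,"fingers":1}]'

```text
clock: 14.9
eef_pos: [410.0, 234.5, -32.6]
tool_rot: [-1.348, 1.569, 0.068]
force: [-2.6, -2.5, 22.4]
width: 0.0
```

Call:
servo_tool --rows '[{"dx":0.002,"dy":0,"dz":0,"wx":0,"wy":0,"wz":0,"fingers":1},{"dx":0,"dy":0,"dz":0,"wx":0,"wy":0,"wz":0,"fingers":1}]'

```text
clock: 15.15
eef_pos: [410.0, 234.5, -32.7]
tool_rot: [-1.42, 1.568, -0.004]
force: [-5.6, -3.5, 40.0]
width: -0.1
```

Call:
servo_tool --rows '[{"dx":0.002,"dy":0,"dz":0,"wx":0,"wy":0,"wz":0,"fingers":1},{"dx":0,"dy":0,"dz":0,"wx":0,"wy":0,"wz":0,"fingers":1}]'

```text
clock: 15.4
eef_pos: [410.1, 234.6, -32.8]
tool_rot: [-1.436, 1.567, -0.019]
force: [-8.6, -4.0, 59.0]
width: 0.3
```

Contact came at TCP z ≈ -32.4, so the real tip height is the stated z plus 32.4 mm. I'll back off and check sideways position as well.

Call:
servo_tool --rows '[{"dx":-0.009,"dy":0,"dz":0,"wx":0,"wy":0,"wz":0,"fingers":1},{"dx":-0.009,"dy":0,"dz":0,"wx":0,"wy":0,"wz":0,"fingers":1},{"dx":-0.002,"dy":0,"dz":0,"wx":0,"wy":0,"wz":0,"fingers":1},{"dx":0,"dy":0,"dz":0,"wx":0,"wy":0,"wz":0,"fingers":1}]'

```text
clock: 15.9
eef_pos: [409.7, 234.3, -22.7]
tool_rot: [1.961, 1.57, -2.907]
force: [0.1, -0.7, -0.1]
width: 0.1
```

```bash
python3 - <<'E'
from h import *
s=ctrl.read_state(); p=s['eef_pos']; print(p,s['tool_rot'],s['force'])
T=p+[0,0,32.4]; th=-.155; jy=np.array([-np.sin(th),np.cos(th),0]); jx=np.array([np.cos(th),np.sin(th),0])
o=[]
for n in ["side","top","wrist"]:
    im=ctrl.get_image(n)[:,:,::-1].copy(); i=ctrl.camera_info(n)
    u0=proj(i,T); x0,y0=int(u0[0])-40,int(u0[1])-40
    a=cv2.resize(im[y0:y0+80,x0:x0+80],(400,400),interpolation=cv2.INTER_CUBIC)
    for y in (-14.5,14.5):
        q=[proj(i,T+jx*x+jy*y+[0,0,h])-[x0,y0] for x,h in ((-11,0),(11,0),(11,30),(-11,30))]
        cv2.polylines(a,[(np.array(q)*5).astype(int)],True,(0,255,0) if y>0 else (0,0,255),1)
    o.append(a)
cv2.imwrite('pics/h1.png',np.hstack(o[:2])); cv2.imwrite('pics/h2.png',o[2])
E
```

```text
[409.71383818 234.3128537  -22.6721342 ] [ 1.9606252   1.57023581 -2.90709216] [ 0.10794119 -0.70180599 -0.08805601]
```

View pics/h1.png

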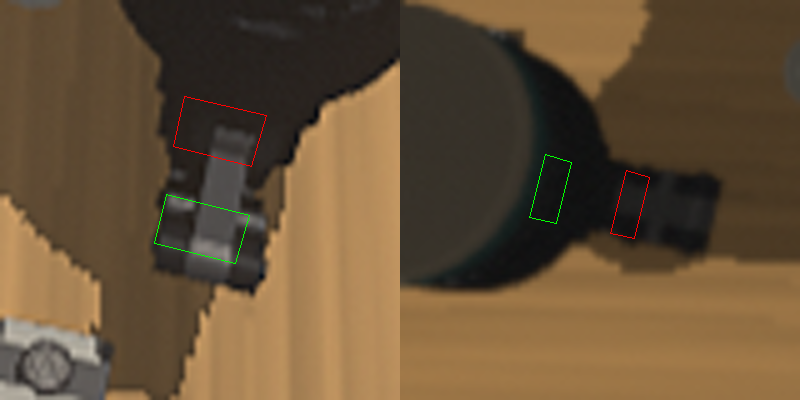

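View pics/h2.png

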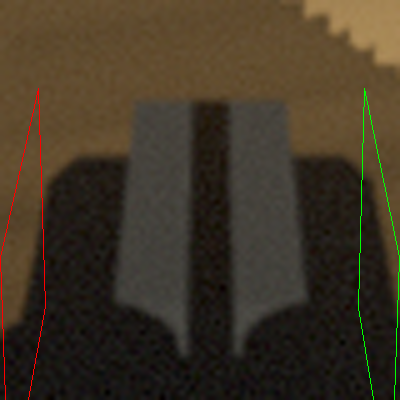

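The outer knuckles hide the true tips from the fixed cameras. The touch result and the wrist view agree on short fingers, with the tip at about z + 32. I'll retry the engine with that offset.

Call:
servo_tool --rows '[{"dx":-0.05,"dy":0,"dz":0,"wx":0,"wy":0,"wz":0,"fingers":0},{"dx":-0.05,"dy":0,"dz":0,"wx":0,"wy":0,"wz":0,"fingers":0},{"dx":-0.01,"dy":-0.023,"dz":0.04,"wx":0,"wy":0,"wz":0,"fingers":0},{"dx":0,"dy":-0.023,"dz":0.04,"wx":0,"wy":0,"wz":0,"fingers":0},{"dx":0,"dy":0,"dz":0,"wx":0,"wy":0,"wz":0,"fingers":0}]'

```text
clock: 16.68
eef_pos: [454.6, 291.0, 60.2]
tool_rot: [-0.318, 1.567, 1.098]
force: [-0.1, -0.1, 0.2]
width: 85.3
```

Call:
servo_tool --rows '[{"dx":0,"dy":0,"dz":0,"wx":0,"wy":0,"wz":0,"fingers":0}]'

```text
clock: 16.8
eef_pos: [452.1, 287.3, 59.5]
tool_rot: [2.509, 1.568, -2.359]
force: [0.1, -1.2, -0.4]
width: 85.1
```

```bash
python3 plan.py 453 288.5 -24 -0.135; python3 - <<'E'
from h import *
im=ctrl.get_image('wrist'); cv2.imwrite('pics/w6.png',im[:,:,::-1]); i=ctrl.camera_info('wrist')
print(-i['R'].T@i['t'])
E
```

```text
t 16.8 pos [452.0802 287.2747  59.4779] w 85.10286174785516 F [ 0.104  -1.2344 -0.3637] q7 0.29629679236581524
rot units [-0.1908 -0.0199 -0.0149] | shift mm world [  0.9198   1.2253 -83.4779] | after-rot tool units [ 0.1113 -0.001   0.0018] | now tool units [ 0.1113 -0.0011  0.002 ]
[379.46456306 299.44454561 234.14804905]
```

View pics/w6.png

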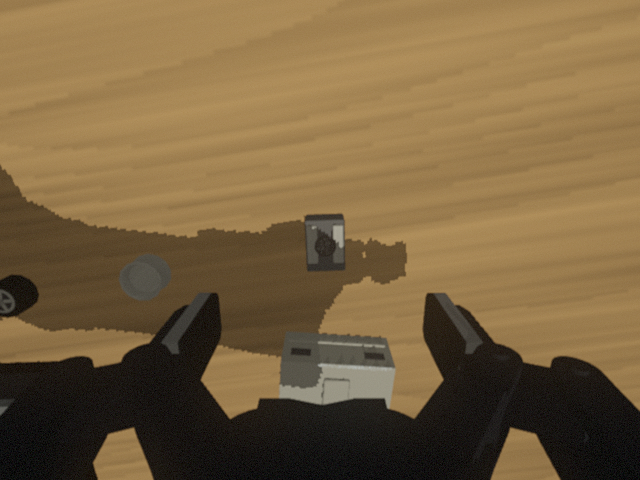

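Call:
servo_tool --rows '[{"dx":0.04,"dy":-0.001,"dz":0.002,"wx":-0.19,"wy":0,"wz":0,"fingers":0},{"dx":0.04,"dy":0,"dz":0,"wx":0,"wy":0,"wz":0,"fingers":0},{"dx":0.012,"dy":0,"dz":0,"wx":0,"wy":0,"wz":0,"fingers":0},{"dx":0,"dy":0,"dz":0,"wx":0,"wy":0,"wz":0,"fingers":0}]'

```text
clock: 17.35
eef_pos: [453.5, 289.2, -9.0]
tool_rot: [2.447, 1.569, -2.401]
force: [-0.5, 1.1, -0.3]
width: 85.6
```

```bash
python3 plan.py 453 288.5 -24 -0.135; python3 - <<'E'
from h import *
im=ctrl.get_image('wrist'); cv2.imwrite('pics/w7.png',im[:,:,::-1])
E
```

```text
t 17.35 pos [453.4984 289.1963  -9.0205] w 85.5680234229566 F [-0.5043  1.1081 -0.2627] q7 0.2366922692537758
rot units [-0.0006 -0.011  -0.0092] | shift mm world [ -0.4984  -0.6963 -14.9795] | after-rot tool units [ 0.02    0.0005 -0.001 ] | now tool units [ 0.02    0.0005 -0.001 ]
```

View pics/w7.png

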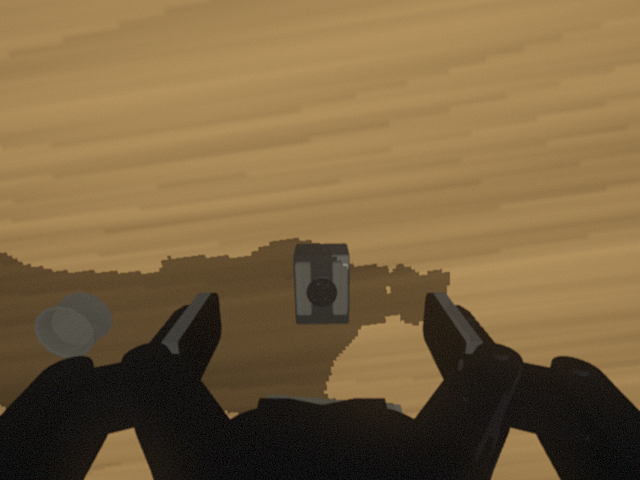

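Engine at (321,285), centred between the tips at row 293. I'll lower and close.

Call:
servo_tool --rows '[{"dx":0.01,"dy":0.0005,"dz":-0.001,"wx":0,"wy":0,"wz":0,"fingers":0},{"dx":0.01,"dy":0,"dz":0,"wx":0,"wy":0,"wz":0,"fingers":0},{"dx":0,"dy":0,"dz":0,"wx":0,"wy":0,"wz":0,"fingers":0}]'

```text
clock: 17.77
eef_pos: [453.4, 288.8, -24.2]
tool_rot: [2.484, 1.57, -2.364]
force: [-0.0, 0.1, 0.4]
width: 85.3
```

Call:
servo_tool --rows '[{"dx":0,"dy":0,"dz":0,"wx":0,"wy":0,"wz":0,"fingers":1},{"dx":0,"dy":0,"dz":0,"wx":0,"wy":0,"wz":0,"fingers":1},{"dx":0,"dy":0,"dz":0,"wx":0,"wy":0,"wz":0,"fingers":1},{"dx":0,"dy":0,"dz":0,"wx":0,"wy":0,"wz":0,"fingers":1},{"dx":0,"dy":0,"dz":0,"wx":0,"wy":0,"wz":0,"fingers":1}]'

```text
clock: 18.4
eef_pos: [453.8, 289.3, -23.4]
tool_rot: [-0.919, 1.57, 0.517]
force: [-0.4, -0.1, 5.4]
width: 24.2
```

```bash
python3 - <<'E'
from h import *
im=ctrl.get_image('wrist'); cv2.imwrite('pics/w8.png',im[:,:,::-1])
E
```

```text
(no output)
```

View pics/w8.png

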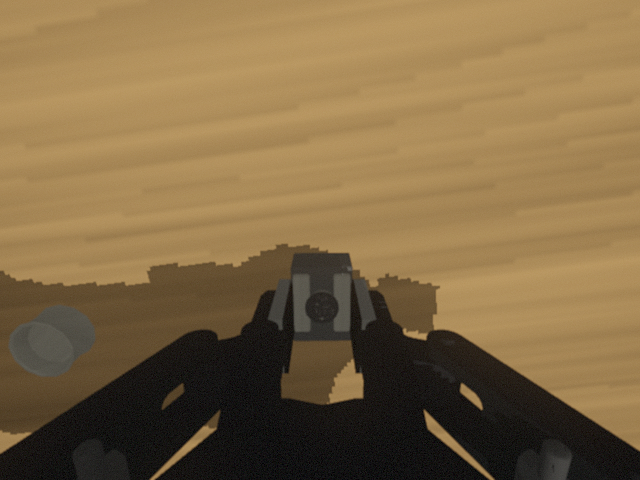

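Call:
servo_tool --rows '[{"dx":-0.01,"dy":0,"dz":0,"wx":0,"wy":0,"wz":0,"fingers":1},{"dx":-0.01,"dy":0,"dz":0,"wx":0,"wy":0,"wz":0,"fingers":1},{"dx":0,"dy":0,"dz":0,"wx":0,"wy":0,"wz":0,"fingers":1}]'

```text
clock: 18.82
eef_pos: [454.1, 289.4, -8.1]
tool_rot: [-0.658, 1.569, 0.778]
force: [-1.3, 0.4, -1.3]
width: 23.8
```

```bash
python3 - <<'E'
from h import *
s=ctrl.read_state(); print(s['eef_pos'],s['force'],s['width'])
im=ctrl.get_image('side')[:,:,::-1]; w=ctrl.get_image('wrist')[:,:,::-1]
cv2.imwrite('pics/i1.png',np.hstack([cv2.resize(im[360:440,330:410],(400,400),interpolation=cv2.INTER_CUBIC),cv2.resize(w[220:360,250:390],(400,400),interpolation=cv2.INTER_CUBIC)]))
E
```

```text
[454.1329507  289.39510208  -8.13964483] [-1.32081958  0.40972562 -1.29893714] 23.82630851796419
```

View pics/i1.png

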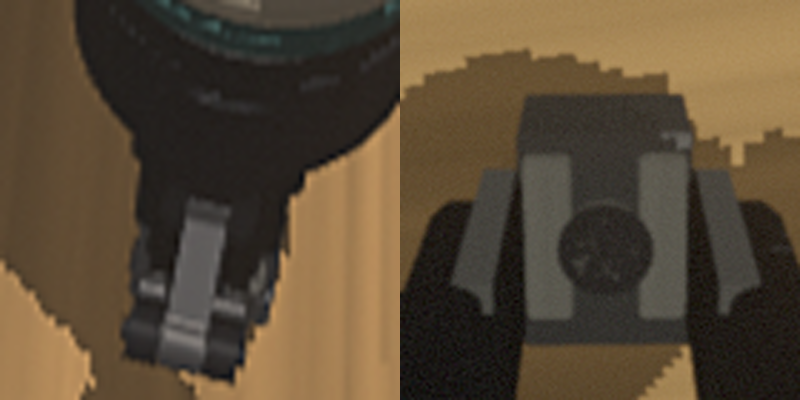

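Call:
servo_tool --rows '[{"dx":-0.04,"dy":0,"dz":0,"wx":0,"wy":0,"wz":0,"fingers":1},{"dx":-0.05,"dy":0,"dz":0,"wx":0,"wy":0,"wz":0,"fingers":1},{"dx":0,"dy":0,"dz":0,"wx":0,"wy":0,"wz":0,"fingers":1}]'

```text
clock: 19.3
eef_pos: [455.2, 290.4, 60.8]
tool_rot: [-0.763, 1.566, 0.672]
force: [0.4, 0.4, 0.5]
width: 24.3
```

```bash
python3 plan.py 631 -8 60 -0.115
```

```text
t 19.3 pos [455.1573 290.3675  60.8253] w 24.278870327471566 F [0.3996 0.4248 0.4666] q7 0.3059316613866418
rot units [-0.195   0.0328  0.032 ] | shift mm world [ 175.8427 -298.3675   -0.8253] | after-rot tool units [ 0.0011 -0.2786 -0.3683] | now tool units [ 0.0008 -0.286  -0.3625]
```

Call:
servo_tool --rows '[{"dx":0,"dy":0,"dz":0,"wx":-0.2,"wy":0,"wz":0,"fingers":1},{"dx":0,"dy":-0.02,"dz":-0.026,"wx":0,"wy":0,"wz":0,"fingers":1},{"dx":0,"dy":-0.04,"dz":-0.053,"wx":0,"wy":0,"wz":0,"fingers":1},{"dx":0,"dy":-0.04,"dz":-0.053,"wx":0,"wy":0,"wz":0,"fingers":1},{"dx":0,"dy":-0.04,"dz":-0.053,"wx":0,"wy":0,"wz":0,"fingers":1}]'

```text
clock: 19.92
eef_pos: [541.8, 137.6, 57.2]
tool_rot: [1.961, 1.568, -2.865]
force: [0.7, 0.2, 0.0]
width: 24.2
```

Call:
servo_tool --rows '[{"dx":0,"dy":-0.04,"dz":-0.053,"wx":0,"wy":0,"wz":0,"fingers":1},{"dx":0,"dy":-0.04,"dz":-0.053,"wx":0,"wy":0,"wz":0,"fingers":1},{"dx":0,"dy":-0.04,"dz":-0.053,"wx":0,"wy":0,"wz":0,"fingers":1},{"dx":0,"dy":-0.018,"dz":-0.024,"wx":0,"wy":0,"wz":0,"fingers":1},{"dx":0,"dy":0,"dz":0,"wx":0,"wy":0,"wz":0,"fingers":1}]'

```text
clock: 20.55
eef_pos: [628.8, -11.5, 56.7]
tool_rot: [2.095, 1.568, -2.735]
force: [1.1, 0.4, 0.0]
width: 24.0
```

```bash
python3 plan.py 631 -8 0 -0.115;python3 - <<'E'
from h import *
im=ctrl.get_image('wrist'); cv2.imwrite('pics/w9.png',im[:,:,::-1])
E
```

```text
t 20.55 pos [628.8338 -11.514   56.7296] w 24.040617444419407 F [1.0911 0.3943 0.0207] q7 0.9438626789489096
rot units [-0.0264 -0.0124 -0.0214] | shift mm world [  2.1662   3.514  -56.7296] | after-rot tool units [ 0.0756 -0.0023  0.005 ] | now tool units [ 0.0756 -0.0025  0.0051]
```

View pics/w9.png

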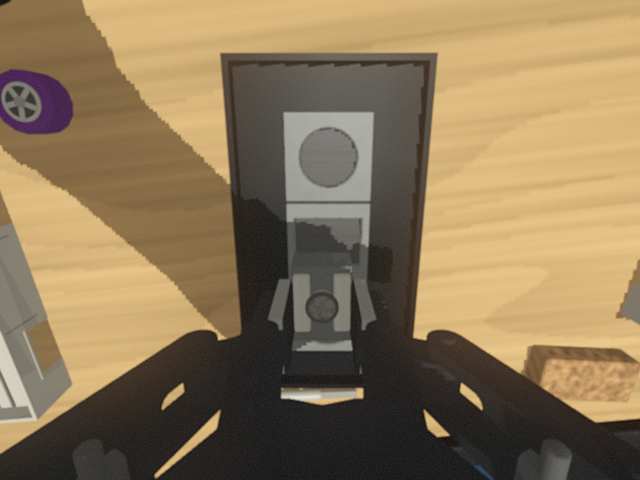

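Call:
servo_tool --rows '[{"dx":0.03,"dy":-0.0025,"dz":0.005,"wx":0,"wy":0,"wz":0,"fingers":1},{"dx":0.03,"dy":0,"dz":0,"wx":0,"wy":0,"wz":0,"fingers":1},{"dx":0.008,"dy":0,"dz":0,"wx":0,"wy":0,"wz":0,"fingers":1},{"dx":0,"dy":0,"dz":0,"wx":0,"wy":0,"wz":0,"fingers":1}]'

```text
clock: 21.1
eef_pos: [630.8, -4.1, 6.9]
tool_rot: [1.443, 1.569, 2.902]
force: [0.4, -0.7, -0.1]
width: 24.1
```

```bash
python3 plan.py 631 -8 0 -0.115;python3 - <<'E'
from h import *
o=[]
im=ctrl.get_image('wrist')[:,:,::-1]; o.append(cv2.resize(im[100:400,220:440],(440,600)))
im=ctrl.get_image('side')[:,:,::-1]; o.append(cv2.resize(im[170:290,200:272+0],(360,600)))
cv2.imwrite('pics/w10.png',np.hstack(o))
E
```

```text
t 21.1 pos [630.7926  -4.098    6.865 ] w 24.07614052660953 F [ 0.4382 -0.735  -0.1021] q7 0.9018154623861516
rot units [ 0.0255  0.002  -0.0161] | shift mm world [ 0.2074 -3.902  -6.865 ] | after-rot tool units [ 0.0092 -0.0009 -0.0051] | now tool units [ 0.0092 -0.0009 -0.0051]
```

View pics/w10.png

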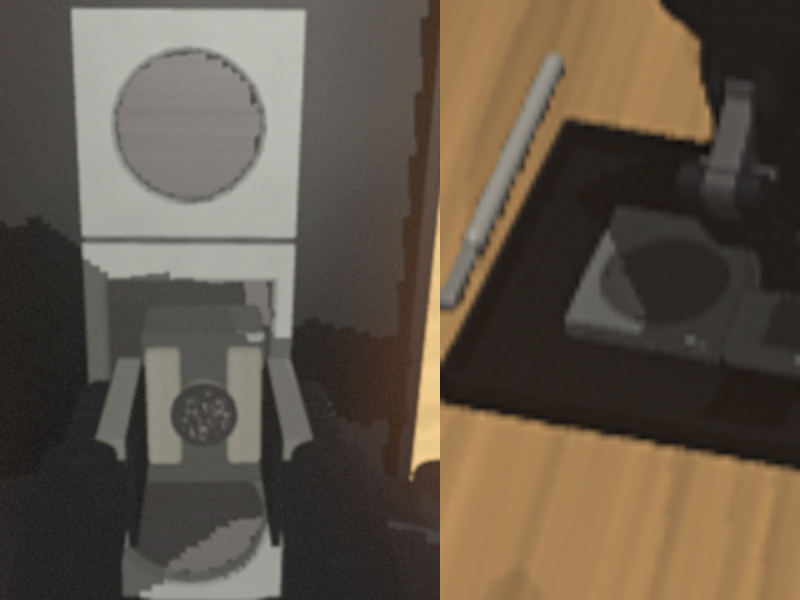

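```bash
python3 - <<'E'
from h import *
np.set_printoptions(precision=1,suppress=True)
i=dict(ctrl.camera_info('wrist')); 
def f(u,z): return back(i,u,z)
for dz in (0,8):
    C=-i['R'].T@i['t']; j=dict(i); j['t']=-i['R']@(C+[0,0,dz if dz else 0])
    b=lambda u,z: back(j,u,z)
    print(dz,'bottom -x edge',b((321.5,254),31),'top -x edge',b((321.5,267.5),49),'filter',b((322,307),55))
    print('   recess -x edge',b((317,240),12),'block joint',b((314.5,220),12),'small hole c',b((314.5,162.5),12))
E
```

```text
0 bottom -x edge [614.  -2.  31.] top -x edge [613.4  -1.9  49. ] filter [628.3  -3.4  55. ]
   recess -x edge [613.1  -4.3  12. ] block joint [602.3  -4.3  12. ] small hole c [573.7  -0.9  12. ]
8 bottom -x edge [617.   -2.4  31. ] top -x edge [616.7  -2.3  49. ] filter [632.7  -3.9  55. ]
   recess -x edge [615.6  -4.7  12. ] block joint [604.4  -4.7  12. ] small hole c [574.4  -1.1  12. ]
```

Call:
servo_tool --rows '[{"dx":0,"dy":0.0004,"dz":-0.006,"wx":0,"wy":0,"wz":0,"fingers":1},{"dx":0.01,"dy":0,"dz":0,"wx":0,"wy":0,"wz":0,"fingers":1},{"dx":0.01,"dy":0,"dz":0,"wx":0,"wy":0,"wz":0,"fingers":1},{"dx":0,"dy":0,"dz":0,"wx":0,"wy":0,"wz":0,"fingers":1},{"dx":0,"dy":0,"dz":0,"wx":0,"wy":0,"wz":0,"fingers":1}]'

```text
clock: 21.82
eef_pos: [630.8, -9.6, -7.5]
tool_rot: [0.828, 1.57, 2.285]
force: [-0.3, -0.3, 0.3]
width: 24.0
```

```bash
python3 plan.py 630 -8.5 -17.4 -0.115;python3 - <<'E'
from h import *
o=[]
im=ctrl.get_image('wrist')[:,:,::-1]; o.append(cv2.resize(im[150:400,220:440],(528,600)))
cv2.imwrite('pics/w11.png',np.hstack(o))
E
```

```text
t 21.825 pos [630.7789  -9.6025  -7.4828] w 24.028740187353296 F [-0.2922 -0.3392  0.35  ] q7 0.8962988798540387
rot units [ 0.009   0.002  -0.0022] | shift mm world [-0.7789  1.1025 -9.9172] | after-rot tool units [0.0132 0.0012 0.0013] | now tool units [0.0132 0.0012 0.0013]
```

View pics/w11.png

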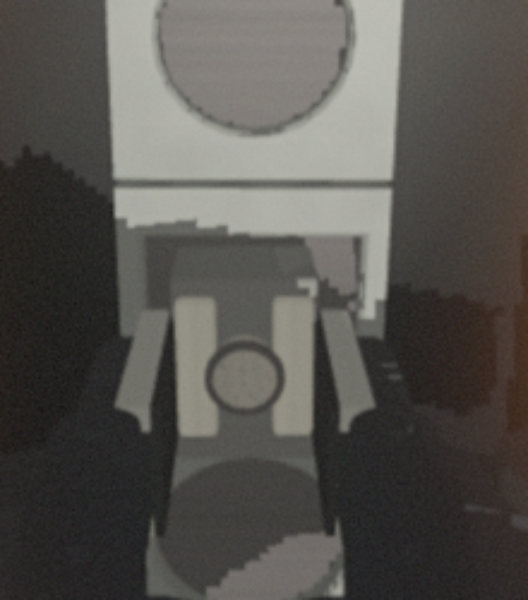

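```bash
python3 - <<'E'
from h import *
np.set_printoptions(precision=1,suppress=True)
i=dict(ctrl.camera_info('wrist')); C=-i['R'].T@i['t']
for dz in (0,8):
    j=dict(i); j['t']=-i['R']@(C+[0,0,dz])
    b=lambda u,v,z: back(j,(220+u/2.4,150+v/2.4),z)
    print(dz,'eng bottom -x edge',b(240,248,16.5),'top -x edge L,R',b(172,297,34.5),b(317,297,34.5),'+x top',b(244,460,34.5))
    print('   recess -x edge',b(252,236,12),'joint',b(252,184,12), 'L,R', b(148,240,12),b(357,240,12))
E
```

```text
0 eng bottom -x edge [612.3  -7.6  16.5] top -x edge L,R [613.4 -19.5  34.5] [616.2   5.4  34.5] +x top [647.1 -10.8  34.5]
   recess -x edge [611.7  -5.2  12. ] joint [601.1  -4.   12. ] L,R [610.2 -25.8  12. ] [614.9  15.3  12. ]
8 eng bottom -x edge [615.2  -8.   16.5] top -x edge L,R [616.8 -20.7  34.5] [619.8   5.8  34.5] +x top [652.5 -11.4  34.5]
   recess -x edge [614.5  -5.5  12. ] joint [603.3  -4.2  12. ] L,R [612.9 -27.1  12. ] [617.8  16.2  12. ]
```

The recess seems to measure about 44 mm across the tray and 34 mm along it, which contradicts the text. I'll check this in the unobstructed first pictures before lowering further.

```bash
python3 - <<'E'
from h import *
np.set_printoptions(precision=1,suppress=True)
o=[]
for n,(x0,y0) in (('top',(290,140)),('side',(215,195))):
    im=cv2.imread(f'pics/{n}0.png'); i=ctrl.camera_info(n); w=60 if n=='top' else 125; h=110 if n=='top' else 70
    s=5
    a=cv2.resize(im[y0:y0+h,x0:x0+w],None,fx=s,fy=s,interpolation=cv2.INTER_CUBIC)
    for (lx,ly),col in (((22,17),(0,0,255)),((17,22),(0,255,0))):
        th=-.115;c,q=np.cos(th),np.sin(th)
        P=[proj(i,[630.2+c*x-q*y,-8.7+q*x+c*y,12]) for x,y in((-lx,-ly),(lx,-ly),(lx,ly),(-lx,ly))]
        cv2.polylines(a,[((np.array(P)+.5-[x0,y0])*s).astype(int)],True,col,1)
    cv2.imwrite(f'pics/p_{n}.png',a)
E
```

```text
(no output)
```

View pics/p_top.png

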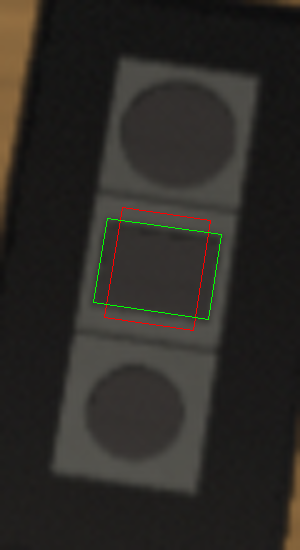

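View pics/p_side.png

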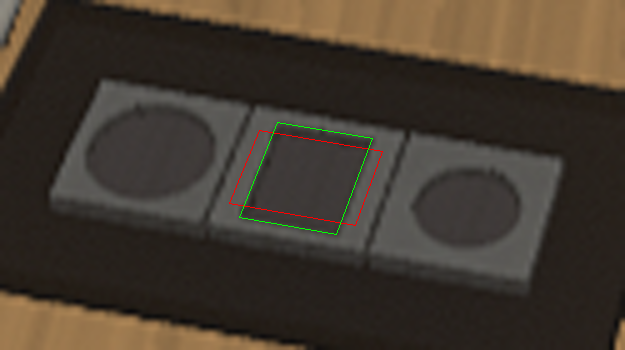

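The green outline, with the 44 mm side across the tray, matches both fixed views. The text's "44 along x" does not hold in this scene. The engine fits only if turned a quarter turn, so I'll lift and rotate it 90° before lowering.

Call:
servo_tool --rows '[{"dx":-0.03,"dy":0,"dz":0,"wx":0,"wy":0,"wz":0,"fingers":1},{"dx":-0.03,"dy":0,"dz":0,"wx":-1,"wy":0,"wz":0,"fingers":1},{"dx":0,"dy":0,"dz":0,"wx":-1,"wy":0,"wz":0,"fingers":1},{"dx":0,"dy":0,"dz":0,"wx":-1,"wy":0,"wz":0,"fingers":1},{"dx":0,"dy":0,"dz":0,"wx":-1,"wy":0,"wz":0,"fingers":1}]'

```text
clock: 22.5
eef_pos: [631.0, -9.8, 38.1]
tool_rot: [-2.079, 1.57, -0.2]
force: [0.1, 0.0, -0.1]
width: 24.2
```

Call:
servo_tool --rows '[{"dx":0,"dy":0,"dz":0,"wx":-1,"wy":0,"wz":0,"fingers":1},{"dx":0,"dy":0,"dz":0,"wx":-1,"wy":0,"wz":0,"fingers":1},{"dx":0,"dy":0,"dz":0,"wx":-1,"wy":0,"wz":0,"fingers":1},{"dx":0,"dy":0,"dz":0,"wx":-1,"wy":0,"wz":0,"fingers":1},{"dx":0,"dy":0,"dz":0,"wx":-1,"wy":0,"wz":0,"fingers":1}]'

```text
clock: 23.12
eef_pos: [631.0, -9.9, 37.9]
tool_rot: [-2.729, 1.57, -0.326]
force: [-0.6, -1.0, -0.0]
width: 23.9
```

Call:
servo_tool --rows '[{"dx":0,"dy":0,"dz":0,"wx":-1,"wy":0,"wz":0,"fingers":1},{"dx":0,"dy":0,"dz":0,"wx":-1,"wy":0,"wz":0,"fingers":1},{"dx":0,"dy":0,"dz":0,"wx":-1,"wy":0,"wz":0,"fingers":1},{"dx":0,"dy":0,"dz":0,"wx":-1,"wy":0,"wz":0,"fingers":1},{"dx":0,"dy":0,"dz":0,"wx":-1,"wy":0,"wz":0,"fingers":1}]'

```text
clock: 23.75
eef_pos: [631.0, -10.0, 37.9]
tool_rot: [2.864, 1.57, -0.494]
force: [0.3, 0.1, -0.1]
width: 24.3
```

Call:
servo_tool --rows '[{"dx":0,"dy":0,"dz":0,"wx":-1,"wy":0,"wz":0,"fingers":1},{"dx":0,"dy":0,"dz":0,"wx":0,"wy":0,"wz":0,"fingers":1}]'

```text
clock: 24.0
eef_pos: [630.9, -9.9, 37.7]
tool_rot: [-1.852, 1.571, 1.174]
force: [-0.5, -0.4, -0.4]
width: 24.0
```

```bash
python3 plan.py 630.2 -8.7 8 -1.686;python3 - <<'E'
from h import *
im=ctrl.get_image('wrist'); cv2.imwrite('pics/w12.png',im[:,:,::-1])
E
```

```text
t 24.0 pos [630.893   -9.9374  37.7173] w 23.953966976776808 F [-0.5452 -0.3546 -0.4236] q7 2.2421030250867413
rot units [-0.0041 -0.0006  0.002 ] | shift mm world [ -0.693    1.2374 -29.7173] | after-rot tool units [ 0.0396 -0.0015  0.0011] | now tool units [ 0.0396 -0.0015  0.0011]
```

View pics/w12.png

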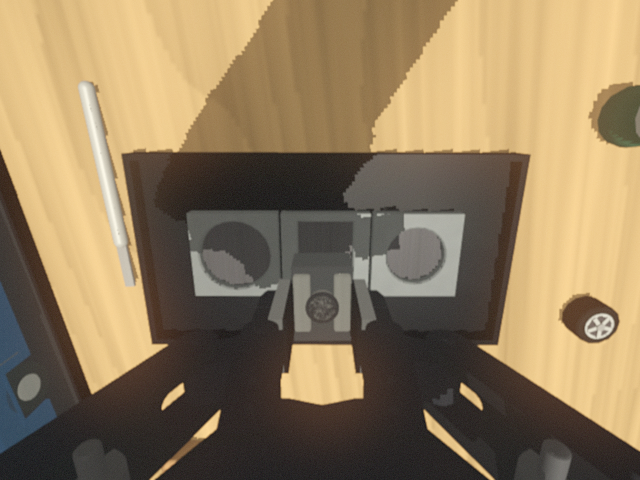

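Call:
servo_tool --rows '[{"dx":0.02,"dy":-0.0015,"dz":0.002,"wx":0,"wy":0,"wz":0,"fingers":1},{"dx":0.02,"dy":0,"dz":0,"wx":0,"wy":0,"wz":0,"fingers":1},{"dx":0.012,"dy":0,"dz":0,"wx":0,"wy":0,"wz":0,"fingers":1},{"dx":0,"dy":0,"dz":0,"wx":0,"wy":0,"wz":0,"fingers":1}]'

```text
clock: 24.55
eef_pos: [628.6, -8.6, -2.6]
tool_rot: [0.145, 1.569, -3.11]
force: [-0.4, -0.0, -0.9]
width: 24.0
```

```bash
python3 plan.py 630.2 -8.7 -17.4 -1.686;python3 - <<'E'
from h import *
im=ctrl.get_image('wrist')[:,:,::-1]; cv2.imwrite('pics/w13.png',cv2.resize(im[200:350,220:420],(800,600),interpolation=cv2.INTER_CUBIC))
E
```

```text
t 24.55 pos [628.6199  -8.5618  -2.6234] w 24.027268416763306 F [-0.3839 -0.0341 -0.941 ] q7 2.202136803207532
rot units [ 0.0103  0.0195 -0.0029] | shift mm world [  1.5801  -0.1382 -14.7766] | after-rot tool units [ 0.0197 -0.0001 -0.0021] | now tool units [ 0.0197 -0.0001 -0.0022]
```

View pics/w13.png

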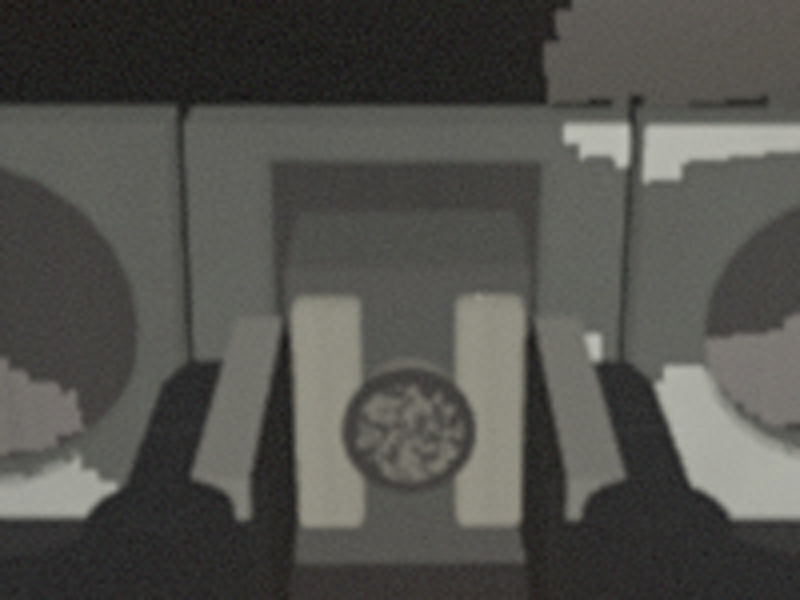

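```bash
python3 - <<'E'
from h import *
np.set_printoptions(precision=1,suppress=True)
i=dict(ctrl.camera_info('wrist')); C=-i['R'].T@i['t']
for dz in (0,8):
    j=dict(i); j['t']=-i['R']@(C+[0,0,dz])
    b=lambda u,v,z: back(j,(220+u/4,200+v/4),z)
    print(dz,'eng bottom edge',b(408,210,21),'top edge',b(408,268,39),'top far edge',b(410,562,39),'filter',b(408,428,45))
    print('   recess edge',b(406,162,12),'block edge',b(406,104,12),b(406,162,12)-b(406,104,12))
E
```

```text
0 eng bottom edge [626.6 -26.   21. ] top edge [626.6 -26.1  39. ] top far edge [630.3   8.8  39. ] filter [628.3 -11.   45. ]
   recess edge [626.5 -29.   12. ] block edge [625.6 -36.2  12. ] [0.8 7.3 0. ]
8 eng bottom edge [626.9 -23.1  21. ] top edge [627.  -22.9  39. ] top far edge [630.9  14.2  39. ] filter [628.8  -6.6  45. ]
   recess edge [626.8 -26.4  12. ] block edge [625.9 -34.   12. ] [ 0.9  7.7 -0. ]
```

Call:
servo_tool --rows '[{"dx":0.008,"dy":0,"dz":0,"wx":0,"wy":0,"wz":0,"fingers":1},{"dx":0.006,"dy":0,"dz":0,"wx":0,"wy":0,"wz":0,"fingers":1},{"dx":0.003,"dy":0,"dz":0,"wx":0,"wy":0,"wz":0,"fingers":1},{"dx":0,"dy":0,"dz":0,"wx":0,"wy":0,"wz":0,"fingers":1}]'

```text
clock: 25.1
eef_pos: [629.4, -8.6, -14.2]
tool_rot: [0.168, 1.571, -3.087]
force: [0.4, 0.4, 0.3]
width: 24.2
```

Call:
servo_tool --rows '[{"dx":0.0015,"dy":0,"dz":0,"wx":0,"wy":0,"wz":0,"fingers":1},{"dx":0,"dy":0,"dz":0,"wx":0,"wy":0,"wz":0,"fingers":1}]'

```text
clock: 25.35
eef_pos: [629.5, -8.6, -15.2]
tool_rot: [2.757, 1.571, -0.499]
force: [-0.4, 0.6, 0.0]
width: 24.0
```

```bash
python3 - <<'E'
from h import *
im=ctrl.get_image('wrist')[:,:,::-1]; cv2.imwrite('pics/w14.png',cv2.resize(im[200:350,220:420],(800,600),interpolation=cv2.INTER_CUBIC))
E
```

```text
(no output)
```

View pics/w14.png

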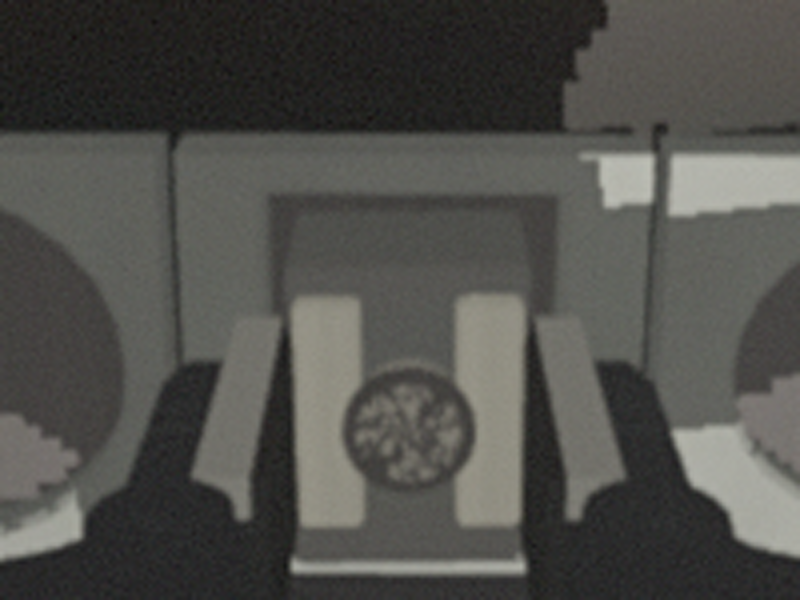

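Call:
servo_tool --rows '[{"dx":0.0015,"dy":0,"dz":0.0005,"wx":0,"wy":0,"wz":0,"fingers":1},{"dx":0,"dy":0,"dz":0,"wx":0,"wy":0,"wz":0,"fingers":1}]'

```text
clock: 25.65
eef_pos: [629.0, -8.5, -16.4]
tool_rot: [0.291, 1.571, -2.964]
force: [-0.1, -0.4, 0.7]
width: 24.0
```

Call:
servo_tool --rows '[{"dx":0.0015,"dy":0,"dz":0,"wx":0,"wy":0,"wz":0,"fingers":1},{"dx":0,"dy":0,"dz":0,"wx":0,"wy":0,"wz":0,"fingers":1}]'

```text
clock: 25.9
eef_pos: [629.2, -8.5, -17.3]
tool_rot: [3.046, 1.571, -0.21]
force: [-0.5, -0.1, 1.9]
width: 23.7
```

Call:
servo_tool --rows '[{"dx":0.001,"dy":0,"dz":0,"wx":0,"wy":0,"wz":0,"fingers":1},{"dx":0,"dy":0,"dz":0,"wx":0,"wy":0,"wz":0,"fingers":1}]'

```text
clock: 26.15
eef_pos: [629.2, -8.4, -17.3]
tool_rot: [2.456, 1.57, -0.799]
force: [-2.3, -0.9, 6.7]
width: 24.0
```

Seated, with 6.7 N at z = -17.3, exactly 6 mm above the table grip. I'll open partway and rise.

Call:
servo_tool --rows '[{"dx":-0.001,"dy":0,"dz":0,"wx":0,"wy":0,"wz":0,"fingers":0.5},{"dx":0,"dy":0,"dz":0,"wx":0,"wy":0,"wz":0,"fingers":0.5},{"dx":0,"dy":0,"dz":0,"wx":0,"wy":0,"wz":0,"fingers":0.5},{"dx":-0.01,"dy":0,"dz":0,"wx":0,"wy":0,"wz":0,"fingers":0.5},{"dx":-0.04,"dy":0,"dz":0,"wx":0,"wy":0,"wz":0,"fingers":0.5}]'

```text
clock: 26.78
eef_pos: [627.7, -8.8, 19.2]
tool_rot: [0.184, 1.567, -3.071]
force: [0.1, 0.3, 1.3]
width: 42.8
```

Call:
servo_tool --rows '[{"dx":-0.06,"dy":0,"dz":0,"wx":0,"wy":0,"wz":0,"fingers":0.5},{"dx":0,"dy":0,"dz":0,"wx":0,"wy":0,"wz":0,"fingers":0},{"dx":0,"dy":0,"dz":0,"wx":0,"wy":0,"wz":0,"fingers":0}]'

```text
clock: 27.15
eef_pos: [628.8, -8.9, 65.0]
tool_rot: [1.372, 1.57, -1.884]
force: [0.1, 1.1, -0.5]
width: 77.4
```

```bash
python3 plan.py 458.7 58 40 -1.686;python3 plan.py 458.7 58 40 -0.115;python3 - <<'E'
from h import *
im=ctrl.get_image('wrist')[:,:,::-1]; cv2.imwrite('pics/w15.png',im)
E
```

```text
t 27.15 pos [628.8303  -8.9205  64.9683] w 77.37391746244995 F [ 0.1068  1.0556 -0.45  ] q7 2.264373239917893
rot units [ 0.0079  0.0013 -0.0066] | shift mm world [-170.1303   66.9205  -24.9683] | after-rot tool units [ 0.0333 -0.0626  0.2356] | now tool units [ 0.0333 -0.0628  0.2355]
t 27.15 pos [628.8303  -8.9205  64.9683] w 77.37391746244995 F [ 0.1068  1.0556 -0.45  ] q7 2.264373239917893
rot units [-14.994    0.0062  -0.0041] | shift mm world [-170.1303   66.9205  -24.9683] | after-rot tool units [ 0.0333 -0.2356 -0.0626] | now tool units [ 0.0333 -0.0628  0.2355]
```

View pics/w15.png

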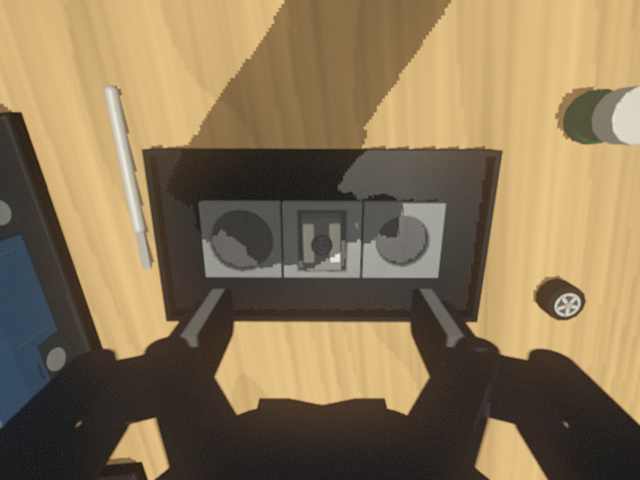

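The engine sits centred in its recess at (322,243). I'll turn the jaws back to run along the tray's y and go to the front wheel.

Call:
servo_tool --rows '[{"dx":0,"dy":0,"dz":0,"wx":1,"wy":0,"wz":0,"fingers":0},{"dx":0,"dy":0,"dz":0,"wx":1,"wy":0,"wz":0,"fingers":0},{"dx":0,"dy":0,"dz":0,"wx":1,"wy":0,"wz":0,"fingers":0},{"dx":0,"dy":0,"dz":0,"wx":1,"wy":0,"wz":0,"fingers":0},{"dx":0,"dy":0,"dz":0,"wx":1,"wy":0,"wz":0,"fingers":0}]'

```text
clock: 27.82
eef_pos: [628.0, -8.7, 63.5]
tool_rot: [0.68, 1.568, -3.102]
force: [-0.1, 0.2, -0.3]
width: 85.8
```

Call:
servo_tool --rows '[{"dx":0,"dy":0,"dz":0,"wx":1,"wy":0,"wz":0,"fingers":0},{"dx":0,"dy":0,"dz":0,"wx":1,"wy":0,"wz":0,"fingers":0},{"dx":0,"dy":0,"dz":0,"wx":1,"wy":0,"wz":0,"fingers":0},{"dx":0,"dy":0,"dz":0,"wx":1,"wy":0,"wz":0,"fingers":0},{"dx":0,"dy":0,"dz":0,"wx":1,"wy":0,"wz":0,"fingers":0}]'

```text
clock: 28.45
eef_pos: [628.0, -8.7, 63.5]
tool_rot: [1.213, 1.568, -3.093]
force: [-0.7, -0.6, -0.2]
width: 86.0
```

Call:
servo_tool --rows '[{"dx":0,"dy":0,"dz":0,"wx":1,"wy":0,"wz":0,"fingers":0},{"dx":0,"dy":0,"dz":0,"wx":1,"wy":0,"wz":0,"fingers":0},{"dx":0,"dy":0,"dz":0,"wx":1,"wy":0,"wz":0,"fingers":0},{"dx":0,"dy":0,"dz":0,"wx":1,"wy":0,"wz":0,"fingers":0},{"dx":0,"dy":0,"dz":0,"wx":1,"wy":0,"wz":0,"fingers":0}]'

```text
clock: 29.08
eef_pos: [628.0, -8.7, 63.5]
tool_rot: [1.768, 1.568, -3.062]
force: [-0.1, 0.9, 0.3]
width: 85.0
```

Call:
servo_tool --rows '[{"dx":0,"dy":0.059,"dz":0.0157,"wx":0,"wy":0,"wz":0,"fingers":0},{"dx":0,"dy":0.059,"dz":0.0157,"wx":0,"wy":0,"wz":0,"fingers":0},{"dx":0,"dy":0.059,"dz":0.0157,"wx":0,"wy":0,"wz":0,"fingers":0},{"dx":0,"dy":0.0585,"dz":0.0157,"wx":0,"wy":0,"wz":0,"fingers":0},{"dx":0,"dy":0,"dz":0,"wx":0,"wy":0,"wz":0,"fingers":0}]'

```text
clock: 29.7
eef_pos: [454.4, 59.0, 64.4]
tool_rot: [1.922, 1.565, -2.9]
force: [0.8, 0.1, -1.0]
width: 85.2
```

```bash
python3 plan.py 458.7 58 0 -0.115; python3 wf.py front_wheel 458.7 58 0; python3 - <<'E'
from h import *
im=ctrl.get_image('wrist')[:,:,::-1]; cv2.imwrite('pics/w16.png',im)
E
```

```text
t 29.7 pos [454.4274  59.0185  64.3503] w 85.1697622731731 F [ 0.7651  0.0942 -0.9834] q7 0.6490433278309237
rot units [ 0.0501 -0.0184 -0.0498] | shift mm world [  4.2726  -1.0185 -64.3503] | after-rot tool units [ 0.0858 -0.0058 -0.0007] | now tool units [ 0.0858 -0.0063 -0.0006]
0.8 [322.9, 246.6, 42.2, 45.4] [461.433  58.649] 0.07295554801493043
```

View pics/w16.png

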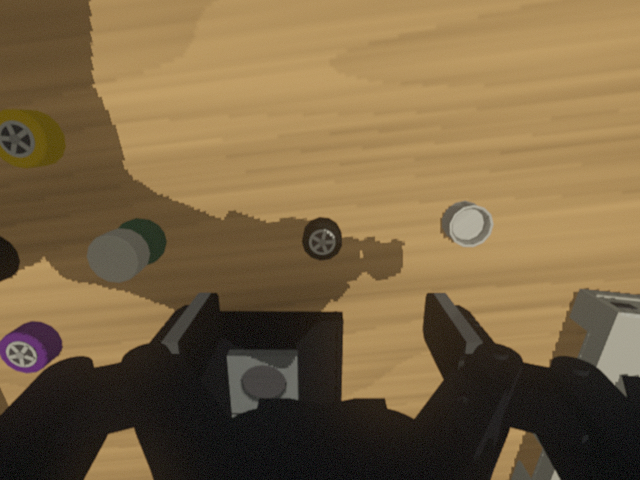

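Call:
servo_tool --rows '[{"dx":0.03,"dy":-0.006,"dz":-0.0005,"wx":0,"wy":0,"wz":0,"fingers":0},{"dx":0.04,"dy":0,"dz":0,"wx":0,"wy":0,"wz":0,"fingers":0},{"dx":0.029,"dy":0,"dz":0,"wx":0,"wy":0,"wz":0,"fingers":0},{"dx":0,"dy":0,"dz":0,"wx":0,"wy":0,"wz":0,"fingers":0}]'

```text
clock: 30.35
eef_pos: [463.3, 56.9, -10.8]
tool_rot: [2.059, 1.568, -2.769]
force: [-0.1, -0.4, 0.7]
width: 85.6
```

```bash
python3 plan.py 459.2 58.2 -25 -0.115; python3 - <<'E'
from h import *
im=ctrl.get_image('wrist')[:,:,::-1]; cv2.imwrite('pics/w17.png',im)
E
```

```text
t 30.35 pos [463.3152  56.8628 -10.7712] w 85.63868932834336 F [-0.131  -0.4361  0.6832] q7 0.5284917053065752
rot units [-0.0012 -0.0116 -0.0218] | shift mm world [ -4.1152   1.3372 -14.2288] | after-rot tool units [0.019  0.0057 0.0011] | now tool units [0.019  0.0056 0.0012]
```

View pics/w17.png

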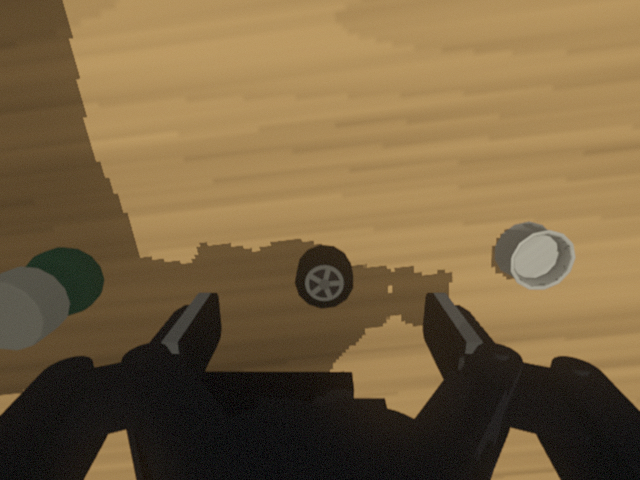

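Call:
servo_tool --rows '[{"dx":0,"dy":0.0056,"dz":0.0012,"wx":0,"wy":0,"wz":0,"fingers":0},{"dx":0.01,"dy":0,"dz":0,"wx":0,"wy":0,"wz":0,"fingers":0},{"dx":0.009,"dy":0,"dz":0,"wx":0,"wy":0,"wz":0,"fingers":0},{"dx":0,"dy":0,"dz":0,"wx":0,"wy":0,"wz":0,"fingers":0},{"dx":0,"dy":0,"dz":0,"wx":0,"wy":0,"wz":0,"fingers":0}]'

```text
clock: 31.02
eef_pos: [459.3, 59.0, -23.5]
tool_rot: [1.559, 1.571, 3.015]
force: [-0.1, -0.5, -0.3]
width: 85.2
```

Call:
servo_tool --rows '[{"dx":0,"dy":0,"dz":0,"wx":0,"wy":0,"wz":0,"fingers":1},{"dx":0,"dy":0,"dz":0,"wx":0,"wy":0,"wz":0,"fingers":1},{"dx":0,"dy":0,"dz":0,"wx":0,"wy":0,"wz":0,"fingers":1},{"dx":0,"dy":0,"dz":0,"wx":0,"wy":0,"wz":0,"fingers":1},{"dx":0,"dy":0,"dz":0,"wx":0,"wy":0,"wz":0,"fingers":1}]'

```text
clock: 31.65
eef_pos: [459.4, 58.9, -23.0]
tool_rot: [-1.672, 1.57, -0.215]
force: [-1.1, 0.2, 6.1]
width: 23.3
```

```bash
python3 plan.py 459.2 58.2 -25 -0.115; python3 - <<'E'
from h import *
im=ctrl.get_image('wrist')[:,:,::-1]; cv2.imwrite('pics/w18.png',cv2.resize(im[200:350,220:420],(600,450),interpolation=cv2.INTER_CUBIC))
E
```

```text
t 31.65 pos [459.4062  58.9475 -23.0236] w 23.343155238245398 F [-1.0501  0.1588  6.0969] q7 0.4783943403340032
rot units [ 0.0085 -0.0005  0.0045] | shift mm world [-0.2062 -0.7475 -1.9764] | after-rot tool units [ 0.0026  0.0002 -0.001 ] | now tool units [ 0.0026  0.0002 -0.001 ]
```

View pics/w18.png

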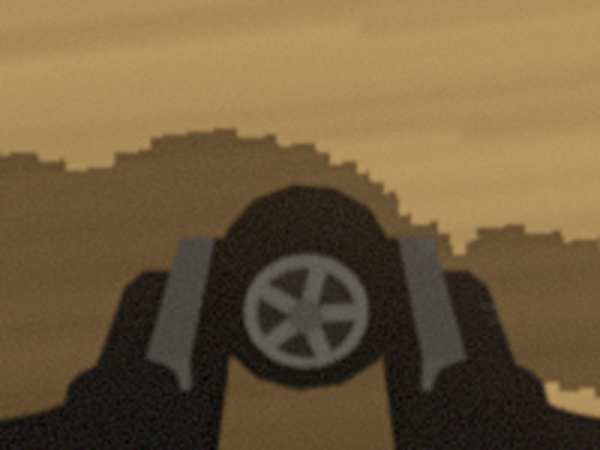

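Call:
servo_tool --rows '[{"dx":-0.01,"dy":0,"dz":0,"wx":0,"wy":0,"wz":0,"fingers":1},{"dx":-0.015,"dy":0,"dz":0,"wx":0,"wy":0,"wz":0,"fingers":1},{"dx":0,"dy":0,"dz":0,"wx":0,"wy":0,"wz":0,"fingers":1},{"dx":0,"dy":0,"dz":0,"wx":0,"wy":0,"wz":0,"fingers":1}]'

```text
clock: 32.2
eef_pos: [459.5, 58.8, -4.5]
tool_rot: [-1.132, 1.57, 0.324]
force: [0.6, -1.0, -0.5]
width: 23.3
```

```bash
python3 plan.py 574.2 -2.1 50 -0.115; python3 - <<'E'
from h import *
im=ctrl.get_image('wrist')[:,:,::-1]; s=ctrl.get_image('side')[:,:,::-1]; cv2.imwrite('pics/w19.png',np.hstack([cv2.resize(im[200:350,220:420],(500,375),interpolation=cv2.INTER_CUBIC),cv2.resize(s[230:305,345:405],(300,375),interpolation=cv2.INTER_CUBIC)]))
E
```

```text
t 32.2 pos [459.4566  58.7726  -4.5403] w 23.2649812242601 F [ 0.6181 -1.0123 -0.5387] q7 0.5085642343771287
rot units [0.0038 0.0014 0.0029] | shift mm world [114.7434 -60.8726  54.5403] | after-rot tool units [-0.0727 -0.1613 -0.0631] | now tool units [-0.0727 -0.1613 -0.0631]
```

View pics/w19.png

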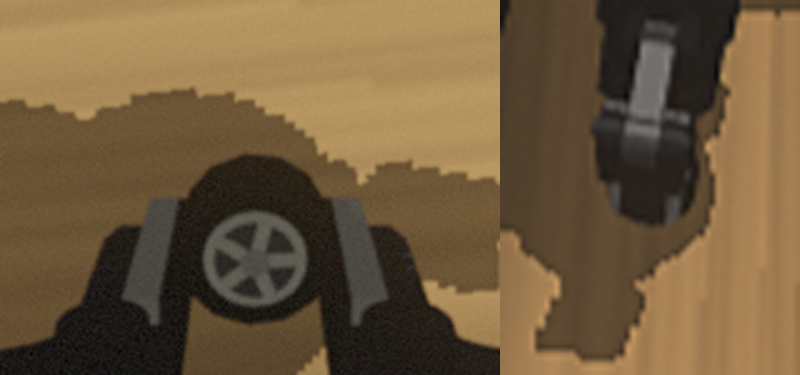

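Call:
servo_tool --rows '[{"dx":-0.05,"dy":0,"dz":0,"wx":0,"wy":0,"wz":0,"fingers":1},{"dx":-0.02,"dy":-0.05,"dz":-0.02,"wx":0,"wy":0,"wz":0,"fingers":1},{"dx":0,"dy":-0.055,"dz":-0.022,"wx":0,"wy":0,"wz":0,"fingers":1},{"dx":0,"dy":-0.056,"dz":-0.021,"wx":0,"wy":0,"wz":0,"fingers":1},{"dx":0,"dy":0,"dz":0,"wx":0,"wy":0,"wz":0,"fingers":1}]'

```text
clock: 32.92
eef_pos: [576.7, -4.5, 47.2]
tool_rot: [-1.699, 1.569, -0.248]
force: [-0.6, -0.2, -0.1]
width: 23.5
```

Call:
servo_tool --rows '[{"dx":0,"dy":0,"dz":0,"wx":0,"wy":0,"wz":0,"fingers":1},{"dx":0,"dy":0,"dz":0,"wx":0,"wy":0,"wz":0,"fingers":1}]'

```text
clock: 33.17
eef_pos: [572.6, -0.8, 47.6]
tool_rot: [1.596, 1.569, 3.055]
force: [-0.1, 1.4, -0.1]
width: 23.1
```

```bash
python3 plan.py 574.7 -1.4 0 -0.115
```

```text
t 33.175 pos [572.5672  -0.8389  47.6003] w 23.06697824241018 F [-0.1134  1.3635 -0.1126] q7 0.8407522994023172
rot units [ 0.0254 -0.0004 -0.0146] | shift mm world [  2.1328  -0.5611 -47.6003] | after-rot tool units [ 0.0635 -0.0029 -0.0004] | now tool units [ 0.0635 -0.003  -0.0004]
```

Call:
servo_tool --rows '[{"dx":0.03,"dy":-0.0007,"dz":0.0006,"wx":0,"wy":0,"wz":0,"fingers":1},{"dx":0.03,"dy":0,"dz":0,"wx":0,"wy":0,"wz":0,"fingers":1},{"dx":0.003,"dy":0,"dz":0,"wx":0,"wy":0,"wz":0,"fingers":1},{"dx":0,"dy":0,"dz":0,"wx":0,"wy":0,"wz":0,"fingers":1},{"dx":0,"dy":0,"dz":0,"wx":0,"wy":0,"wz":0,"fingers":1}]'

```text
clock: 33.8
eef_pos: [575.1, -1.1, 1.5]
tool_rot: [-1.333, 1.569, 0.123]
force: [-0.3, 0.2, 0.1]
width: 23.5
```

```bash
python3 plan.py 574.7 -1.4 0 -0.115; python3 - <<'E'
from h import *
im=ctrl.get_image('wrist')[:,:,::-1]; cv2.imwrite('pics/w20.png',cv2.resize(im[200:350,220:420],(800,600),interpolation=cv2.INTER_CUBIC))
E
```

```text
t 33.8 pos [575.0847  -1.0674   1.4968] w 23.524906800400604 F [-0.3278  0.2107  0.0949] q7 0.7910847088960493
rot units [0.011  0.0034 0.0139] | shift mm world [-0.3847 -0.3326 -1.4968] | after-rot tool units [ 0.002   0.0005 -0.0005] | now tool units [ 0.002   0.0005 -0.0005]
```

View pics/w20.png

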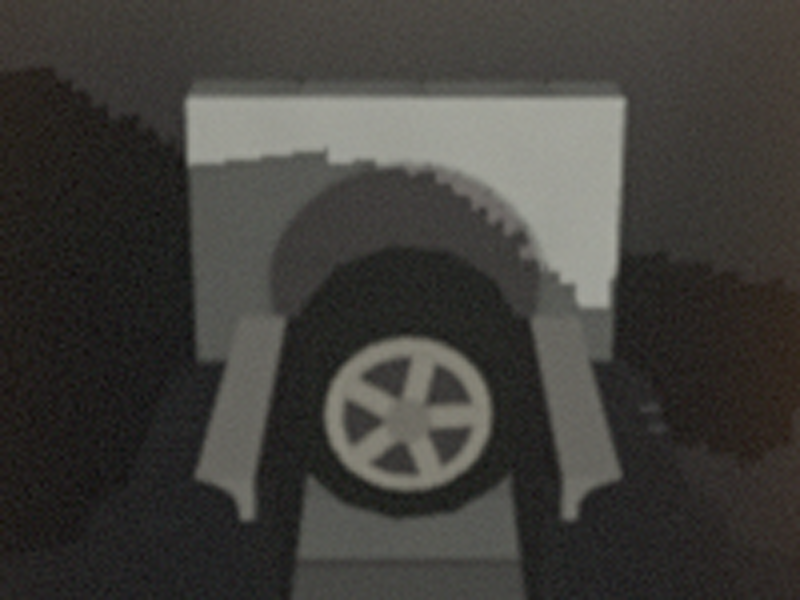

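```bash
cat > bp.py <<'E'
from h import *
import sys
np.set_printoptions(precision=1,suppress=True)
i=dict(ctrl.camera_info('wrist')); C=-i['R'].T@i['t']
for dz in (0,6):
    j=dict(i); j['t']=-i['R']@(C+[0,0,dz])
    print(dz,[back(j,(220+float(a.split(',')[0])/4,200+float(a.split(',')[1])/4),float(a.split(',')[2]))[:2] for a in sys.argv[1:]])
E
python3 bp.py 407,165,12 407,97,12 405,247,24.7 408,412,40.7
```

```text
0 [array([555. ,   1.7]), array([546.2,   2.7]), array([560.8,   0.8]), array([573.7,  -0.3])]
6 [array([556.9,   1.5]), array([547.9,   2.5]), array([563.2,   0.6]), array([576.9,  -0.6])]
```

Call:
servo_tool --rows '[{"dx":0.006,"dy":0.002,"dz":-0.0003,"wx":0,"wy":0,"wz":0,"fingers":1},{"dx":0.008,"dy":0,"dz":0,"wx":0,"wy":0,"wz":0,"fingers":1},{"dx":0.006,"dy":0,"dz":0,"wx":0,"wy":0,"wz":0,"fingers":1},{"dx":0.002,"dy":0,"dz":0,"wx":0,"wy":0,"wz":0,"fingers":1},{"dx":0,"dy":0,"dz":0,"wx":0,"wy":0,"wz":0,"fingers":1}]'

```text
clock: 34.48
eef_pos: [572.9, -1.4, -16.2]
tool_rot: [1.57, 1.57, 3.027]
force: [0.5, -0.2, -0.2]
width: 23.2
```

Call:
servo_tool --rows '[{"dx":0.0015,"dy":0,"dz":0,"wx":0,"wy":0,"wz":0,"fingers":1},{"dx":0,"dy":0,"dz":0,"wx":0,"wy":0,"wz":0,"fingers":1}]'

```text
clock: 34.72
eef_pos: [573.2, -1.4, -16.9]
tool_rot: [-1.215, 1.57, 0.241]
force: [0.1, -0.1, 1.5]
width: 23.3
```

```bash
python3 - <<'E'
from h import *
s=ctrl.read_state(); print(s['eef_pos'],s['force'])
im=ctrl.get_image('wrist')[:,:,::-1]; cv2.imwrite('pics/w21.png',cv2.resize(im[200:350,220:420],(600,450),interpolation=cv2.INTER_CUBIC))
E
```

```text
[573.16631829  -1.3583881  -16.92384659] [ 0.05757917 -0.13876459  1.52211353]
```

View pics/w21.png

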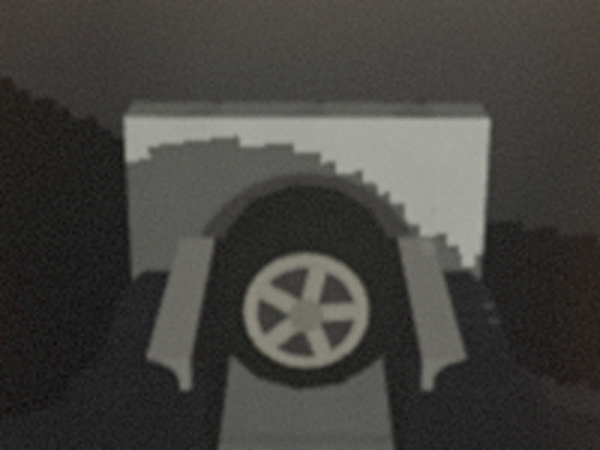

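Call:
servo_tool --rows '[{"dx":0.0013,"dy":-0.001,"dz":0,"wx":0,"wy":0,"wz":0,"fingers":1},{"dx":0,"dy":0,"dz":0,"wx":0,"wy":0,"wz":0,"fingers":1}]'

```text
clock: 35.02
eef_pos: [573.2, -1.4, -17.0]
tool_rot: [2.487, 1.57, -2.339]
force: [-4.6, -0.2, 11.3]
width: 23.2
```

Contact at z = -17.0. I'll release and rise.

Call:
servo_tool --rows '[{"dx":-0.001,"dy":0,"dz":0,"wx":0,"wy":0,"wz":0,"fingers":0.4},{"dx":0,"dy":0,"dz":0,"wx":0,"wy":0,"wz":0,"fingers":0.4},{"dx":0,"dy":0,"dz":0,"wx":0,"wy":0,"wz":0,"fingers":0.4},{"dx":-0.01,"dy":0,"dz":0,"wx":0,"wy":0,"wz":0,"fingers":0.4},{"dx":-0.04,"dy":0,"dz":0,"wx":0,"wy":0,"wz":0,"fingers":0}]'

```text
clock: 35.65
eef_pos: [572.3, -1.6, 19.6]
tool_rot: [1.726, 1.567, -3.101]
force: [-0.2, -0.1, 0.6]
width: 68.0
```

Call:
servo_tool --rows '[{"dx":-0.06,"dy":0,"dz":0,"wx":0,"wy":0,"wz":0,"fingers":0},{"dx":0,"dy":0,"dz":0,"wx":0,"wy":0,"wz":0,"fingers":0},{"dx":0,"dy":0,"dz":0,"wx":0,"wy":0,"wz":0,"fingers":0}]'

```text
clock: 36.02
eef_pos: [573.5, -2.0, 65.2]
tool_rot: [2.899, 1.57, -1.928]
force: [0.7, -0.5, -0.3]
width: 85.5
```

```bash
python3 plan.py 448.3 -183 60 -0.115; python3 - <<'E'
from h import *
im=ctrl.get_image('wrist')[:,:,::-1]; cv2.imwrite('pics/w22.png',im)
E
```

```text
t 36.025 pos [573.4549  -1.9591  65.1927] w 85.45406529676772 F [ 0.6825 -0.496  -0.3259] q7 0.8569908063767443
rot units [ 0.0047 -0.0045 -0.0011] | shift mm world [-125.1549 -181.0409   -5.1927] | after-rot tool units [ 0.0069  0.1381 -0.2589] | now tool units [ 0.0071  0.1382 -0.2589]
```

View pics/w22.png

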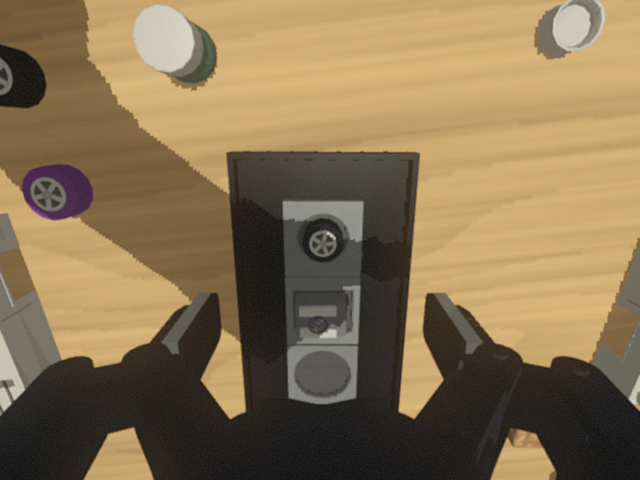

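The front wheel is in its pocket at (323,241) and the engine is still seated. Next is the rear wheel.

Call:
servo_tool --rows '[{"dx":0,"dy":0.0276,"dz":-0.0518,"wx":0,"wy":0,"wz":0,"fingers":0},{"dx":0,"dy":0.0276,"dz":-0.0518,"wx":0,"wy":0,"wz":0,"fingers":0},{"dx":0,"dy":0.0276,"dz":-0.0518,"wx":0,"wy":0,"wz":0,"fingers":0},{"dx":0,"dy":0.0276,"dz":-0.0518,"wx":0,"wy":0,"wz":0,"fingers":0},{"dx":0,"dy":0.0276,"dz":-0.0518,"wx":0,"wy":0,"wz":0,"fingers":0}]'

```text
clock: 36.7
eef_pos: [447.0, -183.5, 64.2]
tool_rot: [1.308, 1.569, 2.765]
force: [0.2, -0.7, 0.5]
width: 85.5
```

Call:
servo_tool --rows '[{"dx":0,"dy":0,"dz":0,"wx":0,"wy":0,"wz":0,"fingers":0},{"dx":0,"dy":0,"dz":0,"wx":0,"wy":0,"wz":0,"fingers":0},{"dx":0,"dy":0,"dz":0,"wx":0,"wy":0,"wz":0,"fingers":0},{"dx":0,"dy":0,"dz":0,"wx":0,"wy":0,"wz":0,"fingers":0}]'

```text
clock: 37.2
eef_pos: [449.3, -181.6, 65.1]
tool_rot: [-0.283, 1.57, 1.175]
force: [-0.1, -0.1, 0.5]
width: 85.5
```

```bash
python3 wf.py rear_wheel 448.3 -183.7 0; python3 plan.py 448.3 -183 -10 -0.115; python3 - <<'E'
from h import *
im=ctrl.get_image('wrist')[:,:,::-1]; cv2.imwrite('pics/w23.png',im)
E
```

```text
0.74 [321.1, 236.4, 57.5, 57.6] [ 446.946 -182.316] 0.06122980041114778
t 37.3 pos [ 449.152  -182.0347   65.168 ] w 85.15364227060728 F [ 0.0234 -0.4316  0.2526] q7 1.1182544008714639
rot units [0.0211 0.0021 0.0012] | shift mm world [ -0.852   -0.9653 -75.168 ] | after-rot tool units [ 0.1002  0.001  -0.0014] | now tool units [ 0.1002  0.001  -0.0014]
```

View pics/w23.png

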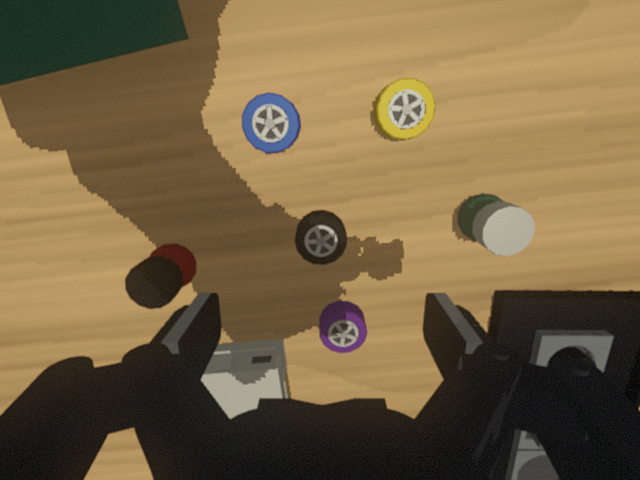

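The black tyred wheel is at (320,237). Around it are purple (343,327), blue (271,122), yellow (405,109) and both jars, all clear of the fingers. Lowering and closing.

Call:
servo_tool --rows '[{"dx":0.03,"dy":0.0013,"dz":-0.0012,"wx":0,"wy":0,"wz":0,"fingers":0},{"dx":0.04,"dy":0,"dz":0,"wx":0,"wy":0,"wz":0,"fingers":0},{"dx":0.035,"dy":0,"dz":0,"wx":0,"wy":0,"wz":0,"fingers":0},{"dx":0.014,"dy":0,"dz":0,"wx":0,"wy":0,"wz":0,"fingers":0},{"dx":0,"dy":0,"dz":0,"wx":0,"wy":0,"wz":0,"fingers":0}]'

```text
clock: 37.98
eef_pos: [447.6, -183.2, -24.3]
tool_rot: [1.489, 1.57, 2.946]
force: [1.0, -0.5, 0.3]
width: 85.2
```

Call:
servo_tool --rows '[{"dx":0,"dy":0,"dz":0,"wx":0,"wy":0,"wz":0,"fingers":0},{"dx":0,"dy":0,"dz":0,"wx":0,"wy":0,"wz":0,"fingers":0}]'

```text
clock: 38.22
eef_pos: [448.3, -183.8, -23.3]
tool_rot: [-1.732, 1.569, -0.276]
force: [-0.7, -0.1, 0.2]
width: 85.3
```

```bash
python3 plan.py 448 -182.8 -24.5 -0.115; python3 - <<'E'
from h import *
im=ctrl.get_image('wrist')[:,:,::-1]; cv2.imwrite('pics/w24.png',im)
E
```

```text
t 38.225 pos [ 448.2806 -183.7824  -23.2544] w 85.34549708398089 F [-0.737  -0.1466  0.1849] q7 0.9575667679783995
rot units [ 0.0049 -0.0024  0.0147] | shift mm world [-0.2806  0.9824 -1.2456] | after-rot tool units [0.0017 0.0005 0.0013] | now tool units [0.0017 0.0005 0.0013]
```

View pics/w24.png

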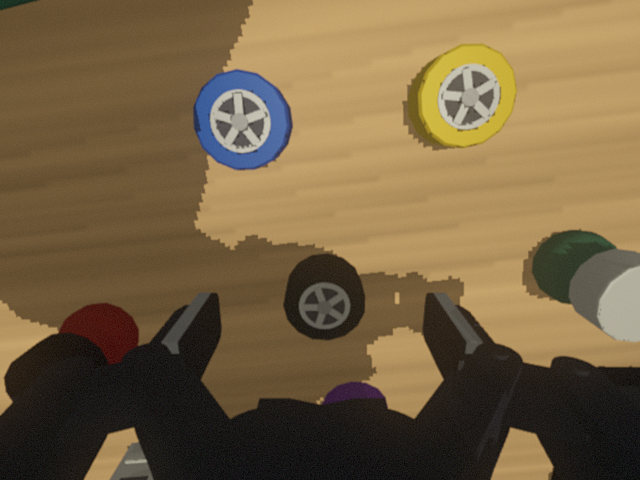

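Call:
servo_tool --rows '[{"dx":0.0013,"dy":0,"dz":0,"wx":0,"wy":0,"wz":0,"fingers":1},{"dx":0,"dy":0,"dz":0,"wx":0,"wy":0,"wz":0,"fingers":1},{"dx":0,"dy":0,"dz":0,"wx":0,"wy":0,"wz":0,"fingers":1},{"dx":0,"dy":0,"dz":0,"wx":0,"wy":0,"wz":0,"fingers":1},{"dx":0,"dy":0,"dz":0,"wx":0,"wy":0,"wz":0,"fingers":1}]'

```text
clock: 38.9
eef_pos: [447.7, -183.6, -24.6]
tool_rot: [-2.814, 1.57, -1.358]
force: [-0.9, 0.3, 6.3]
width: 31.8
```

Call:
servo_tool --rows '[{"dx":-0.01,"dy":0,"dz":0,"wx":0,"wy":0,"wz":0,"fingers":1},{"dx":-0.015,"dy":0,"dz":0,"wx":0,"wy":0,"wz":0,"fingers":1},{"dx":0,"dy":0,"dz":0,"wx":0,"wy":0,"wz":0,"fingers":1},{"dx":0,"dy":0,"dz":0,"wx":0,"wy":0,"wz":0,"fingers":1}]'

```text
clock: 39.4
eef_pos: [447.7, -183.7, -6.1]
tool_rot: [-1.859, 1.571, -0.403]
force: [-0.0, -0.2, -0.5]
width: 32.2
```

```bash
python3 plan.py 686.1 -14.6 60 -0.115; python3 - <<'E'
from h import *
im=ctrl.get_image('wrist')[:,:,::-1]; cv2.imwrite('pics/w25.png',im)
E
```

```text
t 39.4 pos [ 447.6824 -183.6969   -6.1432] w 32.18678413438908 F [-0.0095 -0.2073 -0.5304] q7 0.989175382518982
rot units [ 0.004  -0.0007  0.0024] | shift mm world [238.4176 169.0969  66.1432] | after-rot tool units [-0.0882 -0.2899  0.2605] | now tool units [-0.0881 -0.29    0.2603]
```

View pics/w25.png

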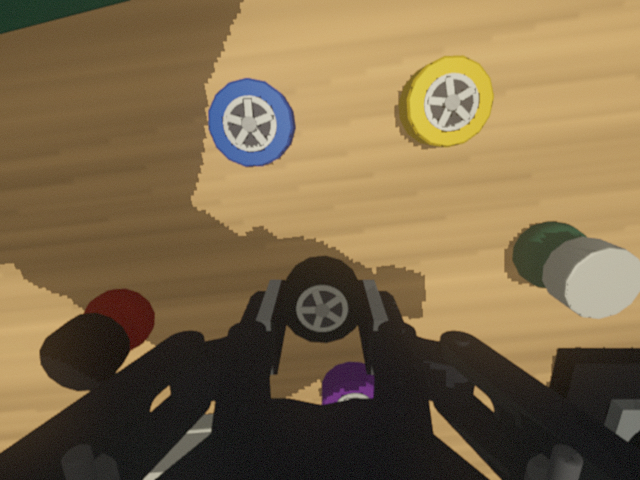

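Call:
servo_tool --rows '[{"dx":-0.04,"dy":0,"dz":0,"wx":0,"wy":0,"wz":0,"fingers":1},{"dx":-0.05,"dy":0,"dz":0,"wx":0,"wy":0,"wz":0,"fingers":1},{"dx":0,"dy":-0.0285,"dz":0.026,"wx":0,"wy":0,"wz":0,"fingers":1},{"dx":0,"dy":-0.05,"dz":0.045,"wx":0,"wy":0,"wz":0,"fingers":1},{"dx":0,"dy":-0.05,"dz":0.045,"wx":0,"wy":0,"wz":0,"fingers":1}]'

```text
clock: 40.08
eef_pos: [554.1, -107.8, 61.1]
tool_rot: [2.332, 1.57, -2.496]
force: [1.0, -0.5, -0.1]
width: 31.9
```

Call:
servo_tool --rows '[{"dx":0,"dy":-0.05,"dz":0.045,"wx":0,"wy":0,"wz":0,"fingers":1},{"dx":0,"dy":-0.05,"dz":0.045,"wx":0,"wy":0,"wz":0,"fingers":1},{"dx":0,"dy":-0.04,"dz":0.036,"wx":0,"wy":0,"wz":0,"fingers":1},{"dx":0,"dy":-0.02,"dz":0.018,"wx":0,"wy":0,"wz":0,"fingers":1},{"dx":0,"dy":0,"dz":0,"wx":0,"wy":0,"wz":0,"fingers":1}]'

```text
clock: 40.7
eef_pos: [685.1, -12.5, 60.4]
tool_rot: [0.525, 1.57, 1.983]
force: [-0.9, -0.3, -0.4]
width: 32.0
```

Call:
servo_tool --rows '[{"dx":0,"dy":0,"dz":0,"wx":0,"wy":0,"wz":0,"fingers":1},{"dx":0,"dy":0,"dz":0,"wx":0,"wy":0,"wz":0,"fingers":1},{"dx":0,"dy":0,"dz":0,"wx":0,"wy":0,"wz":0,"fingers":1}]'

```text
clock: 41.08
eef_pos: [684.4, -15.5, 61.3]
tool_rot: [2.691, 1.57, -2.137]
force: [0.3, -0.6, -0.0]
width: 31.9
```

```bash
python3 plan.py 685 -14.8 0 -0.115
```

```text
t 41.075 pos [684.3912 -15.5093  61.3184] w 31.943015143183978 F [ 0.268  -0.6269 -0.0087] q7 0.977742171848207
rot units [-0.0025 -0.0056 -0.0027] | shift mm world [  0.6088   0.7093 -61.3184] | after-rot tool units [ 0.0818 -0.0007  0.001 ] | now tool units [ 0.0818 -0.0007  0.0011]
```

Call:
servo_tool --rows '[{"dx":0.035,"dy":-0.0007,"dz":0.0005,"wx":0,"wy":0,"wz":0,"fingers":1},{"dx":0.035,"dy":0,"dz":0,"wx":0,"wy":0,"wz":0,"fingers":1},{"dx":0.01,"dy":0,"dz":0,"wx":0,"wy":0,"wz":0,"fingers":1},{"dx":0,"dy":0,"dz":0,"wx":0,"wy":0,"wz":0,"fingers":1},{"dx":0,"dy":0,"dz":0,"wx":0,"wy":0,"wz":0,"fingers":1}]'

```text
clock: 41.7
eef_pos: [686.3, -13.9, 2.4]
tool_rot: [-1.296, 1.569, 0.16]
force: [-0.4, 0.4, -0.9]
width: 31.8
```

Call:
servo_tool --rows '[{"dx":0,"dy":0,"dz":0,"wx":0,"wy":0,"wz":0,"fingers":1}]'

```text
clock: 41.82
eef_pos: [686.2, -14.1, 2.3]
tool_rot: [-1.413, 1.569, 0.044]
force: [-0.3, -0.2, -0.1]
width: 31.7
```

```bash
python3 plan.py 685 -14.8 0 -0.115; python3 - <<'E'
from h import *
im=ctrl.get_image('wrist')[:,:,::-1]; cv2.imwrite('pics/w26.png',cv2.resize(im[200:350,220:420],(800,600),interpolation=cv2.INTER_CUBIC))
E
```

```text
t 41.825 pos [686.1823 -14.06     2.3295] w 31.7357896169661 F [-0.3026 -0.1858 -0.1255] q7 0.9412388882858107
rot units [0.0061 0.0026 0.0161] | shift mm world [-1.1823 -0.74   -2.3295] | after-rot tool units [ 0.0031  0.0015 -0.0012] | now tool units [ 0.0031  0.0015 -0.0012]
```

View pics/w26.png

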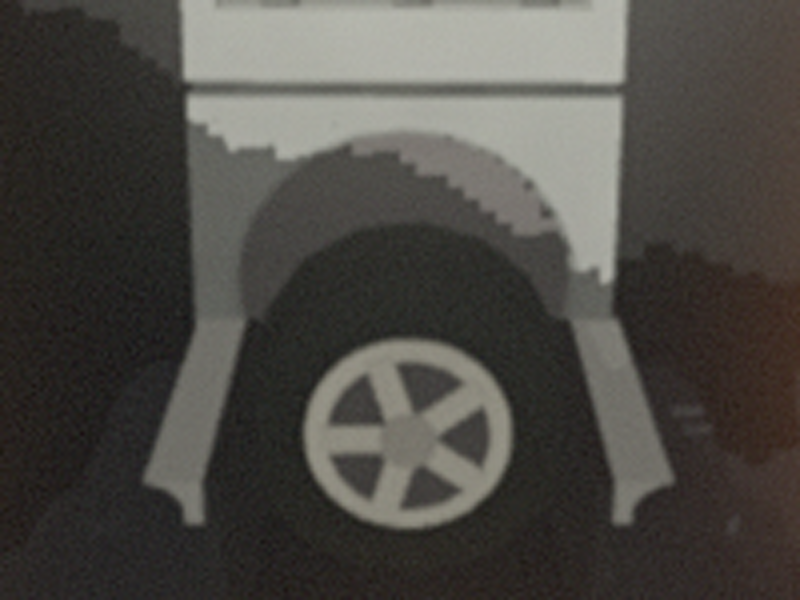

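```bash
python3 bp.py 407,130,12 406,87,12 406,222,26.9 409,440,44.9 240,290,12 570,290,12
```

```text
0 [array([661.6, -10.6]), array([656.1, -10.1]), array([668.2, -11.5]), array([686.1, -13.2]), array([680.5, -34.4]), array([685.3,   7.7])]
6 [array([663.4, -10.8]), array([657.7, -10.3]), array([670.4, -11.8]), array([689.4, -13.6]), array([683. , -35.5]), array([688. ,   8.2])]
```

Call:
servo_tool --rows '[{"dx":0.006,"dy":0.003,"dz":0,"wx":0,"wy":0,"wz":0,"fingers":1},{"dx":0.008,"dy":0,"dz":0,"wx":0,"wy":0,"wz":0,"fingers":1},{"dx":0.007,"dy":0,"dz":0,"wx":0,"wy":0,"wz":0,"fingers":1},{"dx":0.003,"dy":0,"dz":0,"wx":0,"wy":0,"wz":0,"fingers":1},{"dx":0,"dy":0,"dz":0,"wx":0,"wy":0,"wz":0,"fingers":1}]'

```text
clock: 42.5
eef_pos: [683.0, -13.8, -17.2]
tool_rot: [1.548, 1.57, 3.004]
force: [-0.5, -0.0, -1.0]
width: 31.9
```

Call:
servo_tool --rows '[{"dx":0.0013,"dy":0,"dz":0,"wx":0,"wy":0,"wz":0,"fingers":1},{"dx":0,"dy":0,"dz":0,"wx":0,"wy":0,"wz":0,"fingers":1}]'

```text
clock: 42.75
eef_pos: [683.2, -13.9, -17.7]
tool_rot: [-1.235, 1.571, 0.222]
force: [0.1, -0.8, -0.4]
width: 32.2
```

```bash
python3 - <<'E'
from h import *
s=ctrl.read_state(); print(s['eef_pos'],s['force'])
im=ctrl.get_image('wrist')[:,:,::-1]; cv2.imwrite('pics/w27.png',cv2.resize(im[200:350,220:420],(600,450),interpolation=cv2.INTER_CUBIC))
E
```

```text
[683.23102901 -13.87184742 -17.70739667] [ 0.0939881  -0.8499457  -0.42550079]
```

View pics/w27.png

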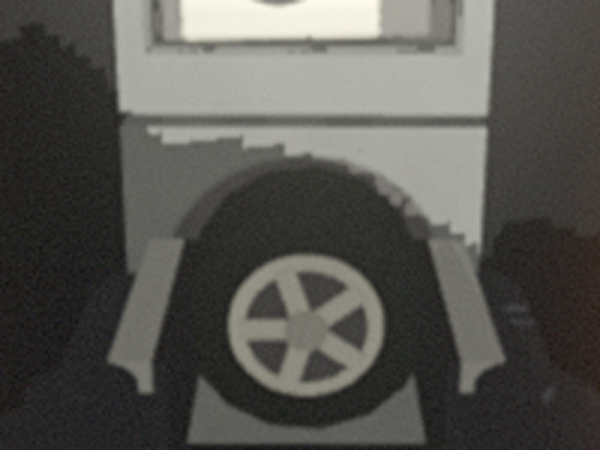

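Call:
servo_tool --rows '[{"dx":0.0007,"dy":-0.0015,"dz":0,"wx":0,"wy":0,"wz":0,"fingers":1},{"dx":0.0007,"dy":0,"dz":0,"wx":0,"wy":0,"wz":0,"fingers":1},{"dx":0,"dy":0,"dz":0,"wx":0,"wy":0,"wz":0,"fingers":1}]'

```text
clock: 43.18
eef_pos: [684.7, -14.0, -18.4]
tool_rot: [-1.551, 1.57, -0.094]
force: [0.2, -0.4, 2.7]
width: 32.1
```

Call:
servo_tool --rows '[{"dx":0.001,"dy":0,"dz":0,"wx":0,"wy":0,"wz":0,"fingers":1},{"dx":0,"dy":0,"dz":0,"wx":0,"wy":0,"wz":0,"fingers":1}]'

```text
clock: 43.42
eef_pos: [684.7, -14.1, -18.5]
tool_rot: [-1.876, 1.57, -0.419]
force: [-2.1, -0.4, 7.9]
width: 31.9
```

Seated at z = -18.5, again 6 mm above the table grip. I'll release and rise.

Call:
servo_tool --rows '[{"dx":-0.001,"dy":0,"dz":0,"wx":0,"wy":0,"wz":0,"fingers":0.3},{"dx":0,"dy":0,"dz":0,"wx":0,"wy":0,"wz":0,"fingers":0.3},{"dx":0,"dy":0,"dz":0,"wx":0,"wy":0,"wz":0,"fingers":0.3},{"dx":-0.01,"dy":0,"dz":0,"wx":0,"wy":0,"wz":0,"fingers":0.3},{"dx":-0.04,"dy":0,"dz":0,"wx":0,"wy":0,"wz":0,"fingers":0}]'

```text
clock: 44.05
eef_pos: [682.7, -14.2, 17.6]
tool_rot: [1.743, 1.567, -3.083]
force: [0.2, -0.5, 0.1]
width: 75.7
```

Call:
servo_tool --rows '[{"dx":-0.06,"dy":0,"dz":0,"wx":0,"wy":0,"wz":0,"fingers":0},{"dx":-0.04,"dy":0,"dz":0,"wx":0,"wy":0,"wz":0,"fingers":0},{"dx":0,"dy":0.015,"dz":0.035,"wx":0,"wy":0,"wz":0,"fingers":0},{"dx":0,"dy":0.03,"dz":0.05,"wx":0,"wy":0,"wz":0,"fingers":0},{"dx":0,"dy":0.03,"dz":0.05,"wx":0,"wy":0,"wz":0,"fingers":0}]'

```text
clock: 44.68
eef_pos: [639.6, 94.0, 94.3]
tool_rot: [-0.99, 1.57, 0.466]
force: [-0.8, 0.4, 0.6]
width: 85.4
```

Call:
servo_tool --rows '[{"dx":0,"dy":0,"dz":0.06,"wx":0,"wy":0,"wz":0,"fingers":0},{"dx":0,"dy":0,"dz":0.06,"wx":0,"wy":0,"wz":0,"fingers":0},{"dx":0,"dy":0,"dz":0.06,"wx":0,"wy":0,"wz":0,"fingers":0},{"dx":0,"dy":0,"dz":0,"wx":1,"wy":0,"wz":0,"fingers":0},{"dx":0,"dy":0,"dz":0,"wx":0,"wy":0,"wz":0,"fingers":0}]'

```text
clock: 45.3
eef_pos: [655.3, 227.6, 94.0]
tool_rot: [-2.239, 1.57, -0.885]
force: [0.5, -1.5, -0.5]
width: 85.5
```

```bash
python3 plan.py 627 265 60 -0.226; python3 wf.py coupe_shell 627 265 2.916; python3 - <<'E'
from h import *
im=ctrl.get_image('wrist')[:,:,::-1]; t=ctrl.get_image('top')[:,:,::-1]
cv2.imwrite('pics/w28.png',np.hstack([cv2.resize(im,(480,360)),cv2.resize(t[120:270,260:390],(312,360),interpolation=cv2.INTER_CUBIC)]))
E
```

```text
t 45.3 pos [655.2549 227.6375  94.0287] w 85.54431311210217 F [ 0.5446 -1.498  -0.5248] q7 0.5778172373382203
rot units [ 0.0872 -0.0032  0.0041] | shift mm world [-28.2549  37.3625 -34.0287] | after-rot tool units [0.0454 0.0479 0.0401] | now tool units [0.0453 0.0475 0.0406]
0.65 [370.1, 168.2, 129.4, 294.9] [627.402 263.065   2.917] 0.010012748759030354
```

View pics/w28.png

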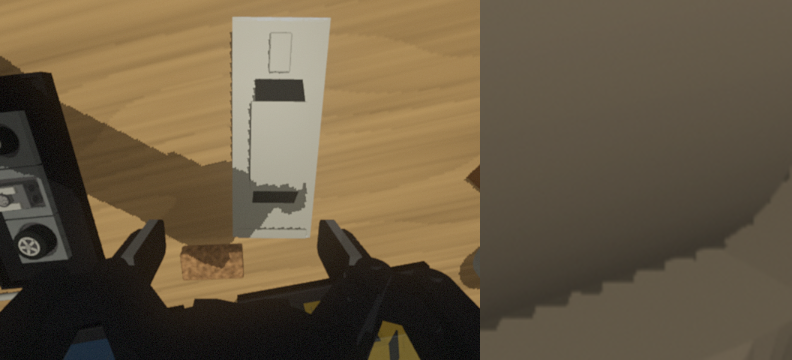

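The wrist fit of the coupe gives (627.4, 263.1), yaw 2.917, with 1% mask error, and the top camera agrees. Moving over its origin with jaws across the cabin.

Call:
servo_tool --rows '[{"dx":0,"dy":0,"dz":0,"wx":0.09,"wy":0,"wz":0,"fingers":0},{"dx":0,"dy":0.024,"dz":0.02,"wx":0,"wy":0,"wz":0,"fingers":0},{"dx":0.02,"dy":0.0235,"dz":0.019,"wx":0,"wy":0,"wz":0,"fingers":0},{"dx":0.02,"dy":0,"dz":0,"wx":0,"wy":0,"wz":0,"fingers":0},{"dx":0,"dy":0,"dz":0,"wx":0,"wy":0,"wz":0,"fingers":0}]'

```text
clock: 46.12
eef_pos: [626.3, 262.7, 62.0]
tool_rot: [2.562, 1.568, -2.378]
force: [0.3, -0.1, -0.2]
width: 85.6
```

Call:
servo_tool --rows '[{"dx":0,"dy":0,"dz":0,"wx":0,"wy":0,"wz":0,"fingers":0},{"dx":0,"dy":0,"dz":0,"wx":0,"wy":0,"wz":0,"fingers":0},{"dx":0,"dy":0,"dz":0,"wx":0,"wy":0,"wz":0,"fingers":0}]'

```text
clock: 46.5
eef_pos: [627.8, 263.4, 64.1]
tool_rot: [-0.967, 1.57, 0.375]
force: [0.2, -0.2, -0.5]
width: 85.4
```

```bash
python3 plan.py 627 264.2 5 -0.225; python3 - <<'E'
from h import *
im=ctrl.get_image('wrist')[:,:,::-1]; cv2.imwrite('pics/w29.png',im)
E
```

```text
t 46.5 pos [627.8213 263.4306  64.1292] w 85.42498990790672 F [ 0.2031 -0.1541 -0.4744] q7 0.47766746961434786
rot units [-0.0393  0.0044  0.0063] | shift mm world [ -0.8213   0.7694 -59.1292] | after-rot tool units [0.0788 0.0013 0.0008] | now tool units [0.0788 0.0014 0.0007]
```

View pics/w29.png

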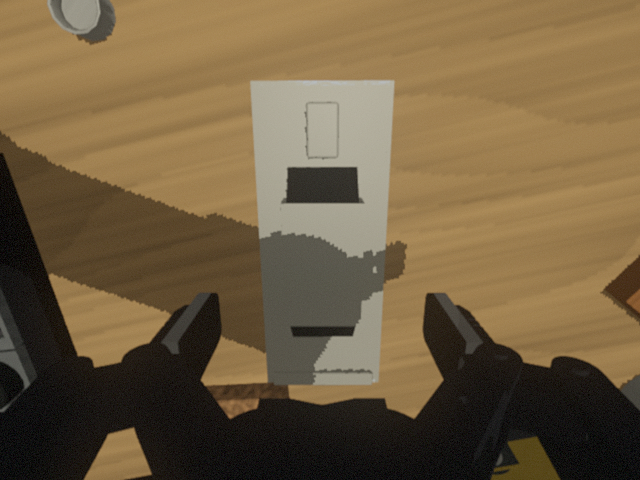

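Call:
servo_tool --rows '[{"dx":0.03,"dy":0.001,"dz":0.0007,"wx":0,"wy":0,"wz":0,"fingers":0},{"dx":0.03,"dy":0,"dz":0,"wx":0,"wy":0,"wz":0,"fingers":0},{"dx":0.013,"dy":0,"dz":0,"wx":0,"wy":0,"wz":0,"fingers":0},{"dx":0.004,"dy":0,"dz":0,"wx":0,"wy":0,"wz":0,"fingers":0},{"dx":0,"dy":0,"dz":0,"wx":0,"wy":0,"wz":0,"fingers":0}]'

```text
clock: 47.18
eef_pos: [626.7, 264.6, 5.9]
tool_rot: [0.202, 1.571, 1.544]
force: [0.2, 0.4, -0.0]
width: 85.4
```

Call:
servo_tool --rows '[{"dx":0,"dy":0,"dz":0,"wx":0,"wy":0,"wz":0,"fingers":0},{"dx":0,"dy":0,"dz":0,"wx":0,"wy":0,"wz":0,"fingers":0}]'

```text
clock: 47.42
eef_pos: [627.1, 264.6, 6.6]
tool_rot: [-0.906, 1.57, 0.436]
force: [0.9, 0.9, -0.0]
width: 85.3
```

```bash
python3 plan.py 627 264.2 5.5 -0.225; python3 - <<'E'
from h import *
im=ctrl.get_image('wrist')[:,:,::-1]; cv2.imwrite('pics/w30.png',im)
E
```

```text
t 47.425 pos [627.1153 264.5562   6.6119] w 85.33245070042844 F [ 0.9396  0.8773 -0.0457] q7 0.44188442957676605
rot units [-0.0333  0.0065  0.0084] | shift mm world [-0.1153 -0.3562 -1.1119] | after-rot tool units [ 0.0015  0.     -0.0005] | now tool units [ 0.0015  0.     -0.0005]
```

View pics/w30.png

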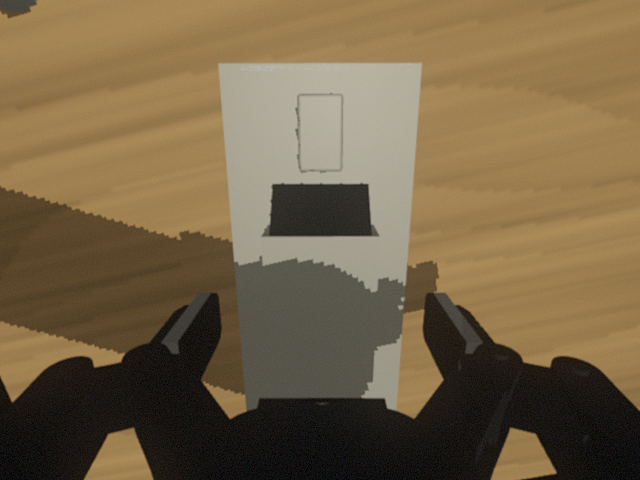

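Call:
servo_tool --rows '[{"dx":0.0015,"dy":0,"dz":0,"wx":0,"wy":0,"wz":0,"fingers":0.5},{"dx":0,"dy":0,"dz":0,"wx":0,"wy":0,"wz":0,"fingers":1},{"dx":0,"dy":0,"dz":0,"wx":0,"wy":0,"wz":0,"fingers":1},{"dx":0,"dy":0,"dz":0,"wx":0,"wy":0,"wz":0,"fingers":1},{"dx":0,"dy":0,"dz":0,"wx":0,"wy":0,"wz":0,"fingers":1}]'

```text
clock: 48.1
eef_pos: [627.0, 264.6, 5.2]
tool_rot: [-0.75, 1.57, 0.592]
force: [-0.4, 0.3, 3.7]
width: 44.7
```

Call:
servo_tool --rows '[{"dx":-0.006,"dy":0,"dz":0,"wx":0,"wy":0,"wz":0,"fingers":1},{"dx":-0.01,"dy":0,"dz":0,"wx":0,"wy":0,"wz":0,"fingers":1},{"dx":0,"dy":0,"dz":0,"wx":0,"wy":0,"wz":0,"fingers":1}]'

```text
clock: 48.48
eef_pos: [627.1, 264.7, 17.5]
tool_rot: [-0.743, 1.57, 0.6]
force: [-0.5, -0.1, -0.5]
width: 44.3
```

```bash
python3 plan.py 630.2 -8 60 -0.115; python3 - <<'E'
from h import *
im=ctrl.get_image('wrist')[:,:,::-1]; s=ctrl.get_image('side')[:,:,::-1]
cv2.imwrite('pics/w31.png',np.hstack([cv2.resize(im,(400,300)),cv2.resize(s[310:445,150:330],(400,300),interpolation=cv2.INTER_CUBIC)]))
E
```

```text
t 48.475 pos [627.0749 264.6626  17.5357] w 44.30904872253972 F [-0.4995 -0.1002 -0.518 ] q7 0.448274453133615
rot units [-1.0829  0.0078  0.008 ] | shift mm world [   3.1251 -272.6626   42.4643] | after-rot tool units [-0.0566 -0.0459 -0.3607] | now tool units [-0.0569 -0.0864 -0.3531]
```

View pics/w31.png

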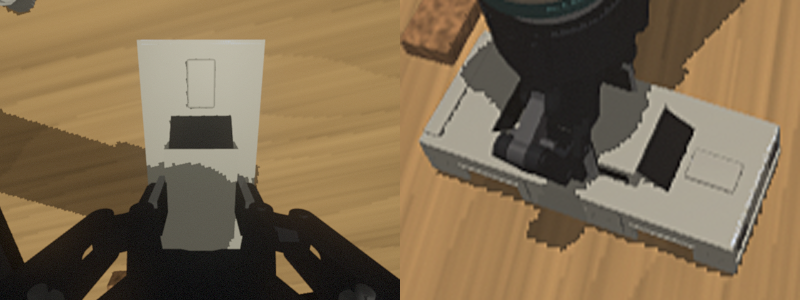

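Shell held level, lifted 12 mm. Before covering the parts, I'll check them in their pockets.

```bash
python3 - <<'E'
from fit import *
np.set_printoptions(precision=1,suppress=True)
G={'rear_wheel':(685.9,-15.3,6),'front_wheel':(574.3,-2.1,6),'engine':(630.2,-8.7,6)}
o=[]
for n in ('top','side'):
    im=ctrl.get_image(n)[:,:,::-1]; i=ctrl.camera_info(n)
    p=proj(i,[630,-9,12]).astype(int); o.append(cv2.resize(im[p[1]-50:p[1]+50,p[0]-66:p[0]+66],(400,303),interpolation=cv2.INTER_CUBIC))
    for lab,g in G.items():
        for r in ctrl.silhouettes(lab,n):
            gp=proj(i,[g[0],g[1],16])
            if np.hypot(*(np.array(r['extent'][:2])-gp))<15:
                Mx=[P+[0,0,6] for P in M[lab]]; M['t']=Mx
                for y0 in ((-.115+np.pi/2,) if lab=='engine' else (0,)):
                    q,f=fit('t',[(i,np.array(r['region']))],(g[0],g[1],y0),lab=='engine'); print(n,lab,round(r['conf'],2),q,'dxy',q[:2]-np.array(g[:2]),round(f,3))
                break
cv2.imwrite('pics/x1.png',np.hstack(o))
E
```

```text
top rear_wheel 0.72 [683.5 -17.5] dxy [-2.4 -2.2] 0.533
top engine 0.43 [628.8 -14.    1.5] dxy [-1.4 -5.3] 0.723
side rear_wheel 0.77 [681.1 -20.6] dxy [-4.8 -5.3] 0.511
side front_wheel 0.68 [573.3  -4.5] dxy [-1.  -2.4] 0.109
```

View pics/x1.png

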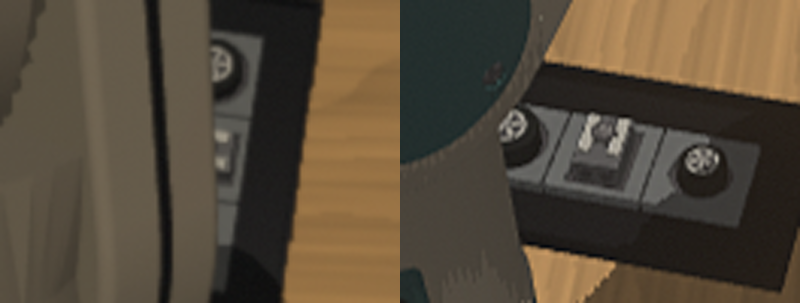

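The side view shows engine, front wheel and rear wheel seated upright. The masks are partly hidden by the arm, so the touch heights of exactly +6 mm are the stronger evidence. Carrying the shell over.

Call:
servo_tool --rows '[{"dx":-0.03,"dy":0,"dz":0,"wx":0,"wy":0,"wz":0,"fingers":1},{"dx":-0.033,"dy":0,"dz":0,"wx":-0.54,"wy":0,"wz":0,"fingers":1},{"dx":0,"dy":0,"dz":0,"wx":-0.54,"wy":0,"wz":0,"fingers":1},{"dx":0,"dy":-0.0032,"dz":-0.025,"wx":0,"wy":0,"wz":0,"fingers":1},{"dx":0,"dy":-0.0057,"dz":-0.045,"wx":0,"wy":0,"wz":0,"fingers":1}]'

```text
clock: 49.6
eef_pos: [627.1, 211.2, 64.8]
tool_rot: [-0.653, 1.57, 0.804]
force: [-0.3, -0.7, -1.3]
width: 45.0
```

Call:
servo_tool --rows '[{"dx":0,"dy":-0.0064,"dz":-0.05,"wx":0,"wy":0,"wz":0,"fingers":1},{"dx":0,"dy":-0.0064,"dz":-0.05,"wx":0,"wy":0,"wz":0,"fingers":1},{"dx":0,"dy":-0.0064,"dz":-0.05,"wx":0,"wy":0,"wz":0,"fingers":1},{"dx":0,"dy":-0.0064,"dz":-0.05,"wx":0,"wy":0,"wz":0,"fingers":1},{"dx":0,"dy":-0.0064,"dz":-0.05,"wx":0,"wy":0,"wz":0,"fingers":1}]'

```text
clock: 50.22
eef_pos: [629.1, 19.1, 64.4]
tool_rot: [3.013, 1.569, -1.818]
force: [-0.2, 0.5, -1.4]
width: 44.3
```

Call:
servo_tool --rows '[{"dx":0,"dy":-0.0035,"dz":-0.028,"wx":0,"wy":0,"wz":0,"fingers":1},{"dx":0,"dy":-0.0015,"dz":-0.0127,"wx":0,"wy":0,"wz":0,"fingers":1},{"dx":0,"dy":0,"dz":0,"wx":0,"wy":0,"wz":0,"fingers":1},{"dx":0,"dy":0,"dz":0,"wx":0,"wy":0,"wz":0,"fingers":1},{"dx":0,"dy":0,"dz":0,"wx":0,"wy":0,"wz":0,"fingers":1}]'

```text
clock: 50.85
eef_pos: [629.7, -6.5, 64.2]
tool_rot: [0.035, 1.57, 1.492]
force: [0.0, 0.8, -0.9]
width: 44.6
```

```bash
python3 plan.py 630.2 -8 9.2 -0.115; python3 - <<'E'
from h import *
im=ctrl.get_image('wrist')[:,:,::-1]; s=ctrl.get_image('side')[:,:,::-1]
cv2.imwrite('pics/w32.png',np.hstack([cv2.resize(im,(400,300)),cv2.resize(s[150:285,180:360],(400,300),interpolation=cv2.INTER_CUBIC)]))
E
```

```text
t 50.85 pos [629.7446  -6.4932  64.1543] w 44.552329928119036 F [ 0.0033  0.759  -0.8604] q7 0.9103352083735905
rot units [ 0.019   0.0085 -0.0003] | shift mm world [  0.4554  -1.5068 -54.9543] | after-rot tool units [ 0.0733 -0.0008 -0.0019] | now tool units [ 0.0733 -0.0008 -0.002 ]
```

View pics/w32.png

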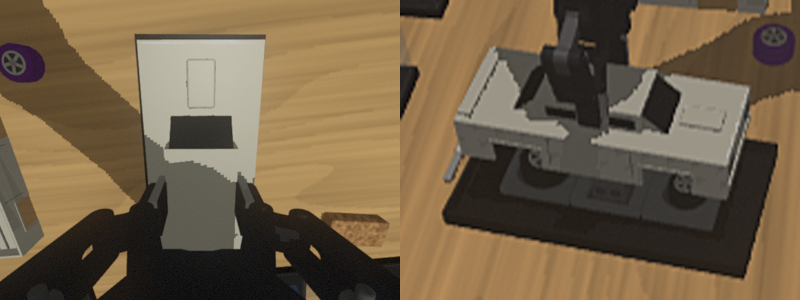

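```bash
cat > shellfit.py <<'E'
from fit import *
import sys
np.set_printoptions(precision=3,suppress=True)
s=ctrl.read_state(); h=s['eef_pos'][2]-5.2 if len(sys.argv)<2 else float(sys.argv[1]); print(s['eef_pos'],'h',h)
M['t']=[P+[0,0,h] for P in M['coupe_shell']]
for n in ('side','top'):
    im=ctrl.get_image(n); i=ctrl.camera_info(n); gp=proj(i,[630,-9,h+20])
    for r in ctrl.silhouettes('coupe_shell',n):
        if np.hypot(*(np.array(r['extent'][:2])-gp))<40:
            print(n,r['conf'],*fit('t',[(i,np.array(r['region']))],(630,-9,-.115))); break
E
python3 shellfit.py
```

```text
[629.738  -7.171  64.079] h 58.879390530769825
side 0.69 [631.826  -9.358  -0.114] 0.17085877164262464
top 0.85 [629.601  -7.016  -0.095] 0.4332865836265095
```

Call:
servo_tool --rows '[{"dx":0.015,"dy":0.001,"dz":-0.001,"wx":0,"wy":0,"wz":0,"fingers":1},{"dx":0.015,"dy":0,"dz":0,"wx":0,"wy":0,"wz":0,"fingers":1},{"dx":0.012,"dy":0,"dz":0,"wx":0,"wy":0,"wz":0,"fingers":1},{"dx":0.008,"dy":0,"dz":0,"wx":0,"wy":0,"wz":0,"fingers":1},{"dx":0,"dy":0,"dz":0,"wx":0,"wy":0,"wz":0,"fingers":1}]'

```text
clock: 51.78
eef_pos: [628.5, -8.9, 25.9]
tool_rot: [1.646, 1.57, 3.102]
force: [0.1, 0.5, -0.5]
width: 44.6
```

```bash
python3 shellfit.py; python3 - <<'E'
from h import *
s=ctrl.get_image('side')[:,:,::-1]
cv2.imwrite('pics/w33.png',cv2.resize(s[150:285,180:360],(800,600),interpolation=cv2.INTER_CUBIC))
E
```

```text
[628.515  -8.938  25.894] h 20.694293294593113
side 0.62 [629.85  -10.927  -0.099] 0.1682856473034544
top 0.83 [629.101  -8.987  -0.113] 0.4550578775177706
```

View pics/w33.png

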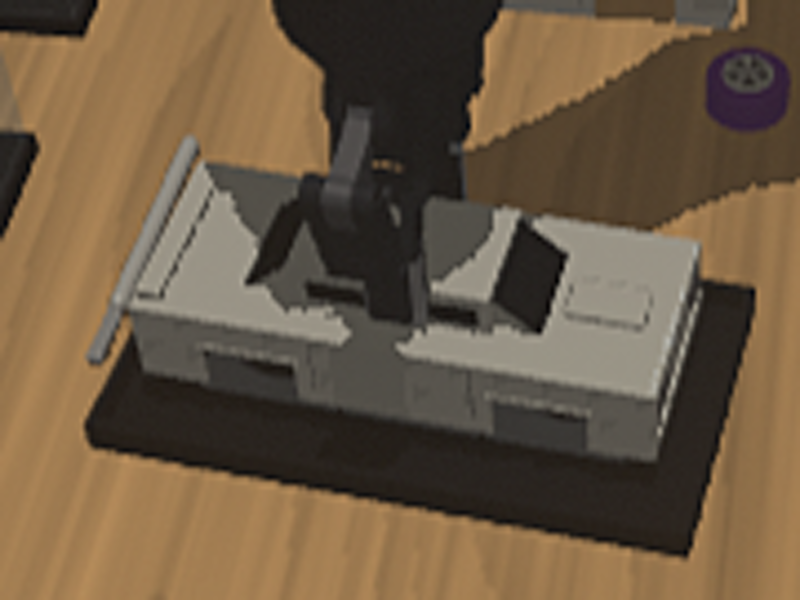

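The shell is parallel to the tray and centred within about 2 mm. I'll finish the lowering gently.

Call:
servo_tool --rows '[{"dx":0.006,"dy":-0.001,"dz":0.001,"wx":0,"wy":0,"wz":0,"fingers":1},{"dx":0.007,"dy":0,"dz":0,"wx":0,"wy":0,"wz":0,"fingers":1},{"dx":0.005,"dy":0,"dz":0,"wx":0,"wy":0,"wz":0,"fingers":1},{"dx":0.002,"dy":0,"dz":0,"wx":0,"wy":0,"wz":0,"fingers":1},{"dx":0,"dy":0,"dz":0,"wx":0,"wy":0,"wz":0,"fingers":1}]'

```text
clock: 52.65
eef_pos: [629.7, -8.3, 11.4]
tool_rot: [1.575, 1.57, 3.031]
force: [0.2, -0.0, -0.6]
width: 44.5
```

Call:
servo_tool --rows '[{"dx":0,"dy":0,"dz":0,"wx":0,"wy":0,"wz":0,"fingers":1}]'

```text
clock: 52.78
eef_pos: [629.9, -8.3, 11.7]
tool_rot: [-1.292, 1.571, 0.164]
force: [0.0, 0.3, -0.9]
width: 44.6
```

Call:
servo_tool --rows '[{"dx":0.002,"dy":0,"dz":0,"wx":0,"wy":0,"wz":0,"fingers":1},{"dx":0,"dy":0,"dz":0,"wx":0,"wy":0,"wz":0,"fingers":1}]'

```text
clock: 53.02
eef_pos: [629.7, -8.4, 10.0]
tool_rot: [2.214, 1.571, -2.614]
force: [-0.3, 0.2, -1.0]
width: 44.7
```

Call:
servo_tool --rows '[{"dx":0.0015,"dy":0,"dz":0,"wx":0,"wy":0,"wz":0,"fingers":1},{"dx":0,"dy":0,"dz":0,"wx":0,"wy":0,"wz":0,"fingers":1}]'

```text
clock: 53.28
eef_pos: [629.9, -8.3, 9.1]
tool_rot: [-1.659, 1.571, -0.204]
force: [-0.6, 0.1, 0.8]
width: 44.1
```

Call:
servo_tool --rows '[{"dx":0.001,"dy":0,"dz":0,"wx":0,"wy":0,"wz":0,"fingers":1},{"dx":0,"dy":0,"dz":0,"wx":0,"wy":0,"wz":0,"fingers":1}]'

```text
clock: 53.52
eef_pos: [629.9, -8.3, 9.1]
tool_rot: [-2.283, 1.57, -0.827]
force: [-1.9, 0.3, 6.0]
width: 44.6
```

Contact at z = 9.1, which is the tray floor at +4 mm. I'll release and rise clear.

Call:
servo_tool --rows '[{"dx":-0.001,"dy":0,"dz":0,"wx":0,"wy":0,"wz":0,"fingers":0},{"dx":0,"dy":0,"dz":0,"wx":0,"wy":0,"wz":0,"fingers":0},{"dx":0,"dy":0,"dz":0,"wx":0,"wy":0,"wz":0,"fingers":0},{"dx":0,"dy":0,"dz":0,"wx":0,"wy":0,"wz":0,"fingers":0},{"dx":-0.01,"dy":0,"dz":0,"wx":0,"wy":0,"wz":0,"fingers":0}]'

```text
clock: 54.15
eef_pos: [629.2, -8.4, 16.1]
tool_rot: [1.736, 1.569, -3.091]
force: [-0.1, -0.0, -0.3]
width: 85.2
```

Call:
servo_tool --rows '[{"dx":-0.03,"dy":0,"dz":0,"wx":0,"wy":0,"wz":0,"fingers":0},{"dx":-0.05,"dy":0,"dz":0,"wx":0,"wy":0,"wz":0,"fingers":0},{"dx":-0.05,"dy":0,"dz":0,"wx":0,"wy":0,"wz":0,"fingers":0},{"dx":-0.04,"dy":0,"dz":0.04,"wx":0,"wy":0,"wz":0,"fingers":0},{"dx":0,"dy":0,"dz":0.06,"wx":0,"wy":0,"wz":0,"fingers":0}]'

```text
clock: 54.78
eef_pos: [640.8, 65.4, 147.4]
tool_rot: [-1.495, 1.565, -0.043]
force: [0.2, 0.3, -1.1]
width: 85.4
```

Call:
servo_tool --rows '[{"dx":0,"dy":0,"dz":0.06,"wx":0,"wy":0,"wz":0,"fingers":0},{"dx":0,"dy":0,"dz":0.06,"wx":0,"wy":0,"wz":0,"fingers":0},{"dx":0,"dy":0,"dz":0.05,"wx":0,"wy":0,"wz":0,"fingers":0},{"dx":0,"dy":0,"dz":0,"wx":0,"wy":0,"wz":0,"fingers":0},{"dx":0,"dy":0,"dz":0,"wx":0,"wy":0,"wz":0,"fingers":0}]'

```text
clock: 55.4
eef_pos: [653.0, 191.9, 144.0]
tool_rot: [-3.053, 1.57, -1.597]
force: [-0.0, -0.6, -0.5]
width: 85.6
```

```bash
python3 shellfit.py 4; python3 - <<'E'
from h import *
o=[]
for n in('side','top'):
    s=ctrl.get_image(n)[:,:,::-1]; cv2.imwrite(f'pics/y_{n}.png',s)
    for lab in ('pickup_shell','bare_rim'):
        r=ctrl.mark_of(lab,n)[:1]; print(n,lab,[(k['conf'],back(ctrl.camera_info(n),k['point'],0)) for k in r])
    p=proj(ctrl.camera_info(n),[630,-9,20]).astype(int); o.append(cv2.resize(s[p[1]-75:p[1]+75,p[0]-100:p[0]+100],(400,300),interpolation=cv2.INTER_CUBIC))
cv2.imwrite('pics/y.png',np.hstack(o))
E
```

```text
[653.049 191.912 144.035] h 4.0
side 0.83 [630.914 -10.436  -0.112] 0.1917738227028868
side pickup_shell [(0.88, array([ 630.04945974, -257.88566519,    0.        ]))]
side bare_rim [(0.62, array([458.96151425, 155.64491096,   0.        ]))]
top pickup_shell []
top bare_rim []
```

View pics/y.png

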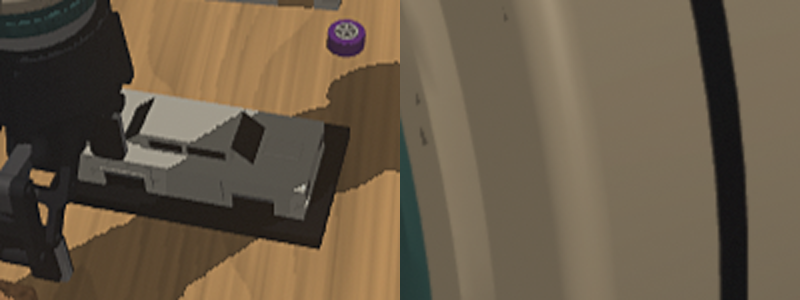

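Call:
servo_tool --rows '[{"dx":0,"dy":0.04,"dz":0.03,"wx":0,"wy":0,"wz":0,"fingers":0},{"dx":0,"dy":0.06,"dz":0.04,"wx":0,"wy":0,"wz":0,"fingers":0},{"dx":0,"dy":0.06,"dz":0.04,"wx":0,"wy":0,"wz":0,"fingers":0},{"dx":0,"dy":0.05,"dz":0.04,"wx":0,"wy":0,"wz":0,"fingers":0},{"dx":0,"dy":0,"dz":0,"wx":0,"wy":0,"wz":0,"fingers":0}]'

```text
clock: 56.52
eef_pos: [505.6, 327.4, 144.9]
tool_rot: [0.487, 1.568, 1.951]
force: [0.6, -0.3, -0.1]
width: 85.3
```

```bash
python3 shellfit.py 4; python3 - <<'E'
from h import *
o=[]
for n in('side','top'):
    s=ctrl.get_image(n)[:,:,::-1]; i=ctrl.camera_info(n)
    for lab in ('pickup_shell','bare_rim'):
        r=ctrl.mark_of(lab,n)[:1]; print(n,lab,[(k['conf'],back(i,k['point'],0)) for k in r])
    p=proj(i,[630,-9,20]).astype(int); a=cv2.resize(s[p[1]-75:p[1]+75,p[0]-100:p[0]+100],(400,300),interpolation=cv2.INTER_CUBIC)
    o.append(a)
cv2.imwrite('pics/z.png',np.hstack(o))
E
```

```text
[505.575 327.411 144.87 ] h 4.0
side 0.65 [713.897 -20.818  -0.128] 0.5123779637377963
top 0.7 [630.963  -8.637  -0.114] 0.022467965595927675
side pickup_shell []
side bare_rim [(0.74, array([455.52988941, 152.72654234,   0.        ]))]
top pickup_shell [(0.59, array([ 630.06488996, -262.12872523,    0.        ]))]
top bare_rim [(0.55, array([458.19224189, 158.73329846,   0.        ]))]
```

View pics/z.png

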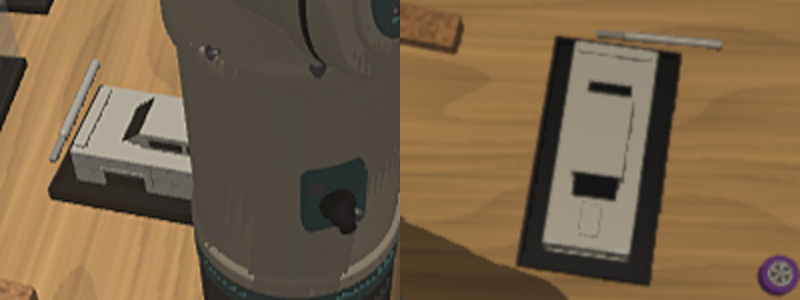

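The clear top view fits the shell on the tray floor at (631.0, -8.6), yaw -0.114, with 2% mask error. The tray is at (630.2, -8.7), yaw -0.115. The pickup and rim read where they were. Handing in.

Call:
servo_tool --rows '[{"dx":0,"dy":0,"dz":0,"wx":0,"wy":0,"wz":0,"fingers":0},{"dx":0,"dy":0,"dz":0,"wx":0,"wy":0,"wz":0,"fingers":0}]'

```text
clock: 57.28
eef_pos: [509.6, 322.7, 143.9]
tool_rot: [1.202, 1.571, 2.657]
force: [0.1, 0.9, -0.4]
width: 85.4
```

```bash
python3 -c "
from cell import ctrl
print(ctrl.finish_job(), ctrl.read_state()['clock'])"
```

```text
the job is handed in; nothing more can be done
the job is handed in; nothing more can be done
```

I packed the engine, the front wheel and the rear wheel into their pockets, then covered them with the coupe shell, and handed in at about 57 s. The hand-in gave no verdict.

**Final checks**
- **Parts:** each one touched the pocket floor about 6 mm above its table-grip height, as it should.
- **Shell:** it touched down 4 mm above its own table height. The clear top view fits it at (631.0, -8.6) mm, yaw -0.114, against the tray's (630.2, -8.7), yaw -0.115.
- **Bystanders:** the pickup shell and the bare rim read where they started, within a few mm, and I never touched either.

**What disagreed or failed**
- **First grasp missed:** the real fingertips touch the table at a stated TCP height of -32.4 mm. My first try closed above the engine without touching it. I measured the offset with a touch on bare table, pressing up to about 59 N with the shut fingers, and used it from then on.
- **Engine pocket orientation:** the pictures show its 44 mm side across the tray, not along the tray's x as the text says. I turned the engine 90° to fit.
- **Check before covering:** the arm partly hid the tray, so the mask fits of the rear wheel and engine were unreliable. For those two I relied on the touch heights and on seeing them upright.
- **Levelness:** there was no clear side view of the whole shell at the end. That it stands level rests on the touchdown height and the top-view fit.

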